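Clamp hairpin tubes on a cold plate

TASK

Fit every copper hairpin tube that is laid out to the cold plate: lift the loosely set orange cap off a clamp (the blue mat is there to put it on), lay the tube in the clamp with both legs down in the two notches and the bend on the rear bar, set a cap over it again, and press the cap squarely with the seating tool, not with the fingers, until it snaps fully home. At the end put the tool back upright on its round rest.

Things in the scene. Friction and masses are not known exactly. Their poses are not given: they have to be found in the camera images.
- tube_1_grip (a point): copper hairpin (U of 8 mm tube, legs 34 mm apart) lying flat, with an upright brass grip tab 8 mm thick (x), 24 wide (y), top 40 mm above the tube's underside. Origin: in the tab, 30 mm above the tube's underside. x along the legs to the round bend (outer edge 38 mm from the origin; open ends 70 mm the other way); z up. 90 g. May be absent.
- tube_2_grip (a point): copper hairpin (U of 8 mm tube, legs 34 mm apart) lying flat, with an upright brass grip tab 8 mm thick (x), 24 wide (y), top 40 mm above the tube's underside. Origin: in the tab, 30 mm above the tube's underside. x along the legs to the round bend (outer edge 38 mm from the origin; open ends 70 mm the other way); z up. 90 g. May be absent.
- tube_3_grip (a point): copper hairpin (U of 8 mm tube, legs 34 mm apart) lying flat, with an upright brass grip tab 8 mm thick (x), 24 wide (y), top 40 mm above the tube's underside. Origin: in the tab, 30 mm above the tube's underside. x along the legs to the round bend (outer edge 38 mm from the origin; open ends 70 mm the other way); z up. 90 g. May be absent.
- cap_1_grip (a point): orange snap-fit cap, at the start set loosely in a clamp; it also stands on its two feet. 77 mm long (y), 28 wide (x), 42.5 high: a bar with a central block 24 (x) by 26 mm to grip and to press on its flat top; each foot, 33 mm from the middle, is a round bead 11 mm thick along x. Origin: in the block, 34 mm above the feet's underside, 15.5 above the bar's, 8.5 below the top. 35 g. Same either way round.
- cap_2_grip (a point): orange snap-fit cap, at the start set loosely in a clamp; it also stands on its two feet. 77 mm long (y), 28 wide (x), 42.5 high: a bar with a central block 24 (x) by 26 mm to grip and to press on its flat top; each foot, 33 mm from the middle, is a round bead 11 mm thick along x. Origin: in the block, 34 mm above the feet's underside, 15.5 above the bar's, 8.5 below the top. 35 g. Same either way round.
- cap_3_grip (a point): orange snap-fit cap, at the start set loosely in a clamp; it also stands on its two feet. 77 mm long (y), 28 wide (x), 42.5 high: a bar with a central block 24 (x) by 26 mm to grip and to press on its flat top; each foot, 33 mm from the middle, is a round bead 11 mm thick along x. Origin: in the block, 34 mm above the feet's underside, 15.5 above the bar's, 8.5 below the top. 35 g. Same either way round.
- clamp_A_tube (a point): left clamp of the aluminium cold plate (grey clamps, 124 x 292 x 8 mm): where a tube's origin is with its legs in the two V notches (13 mm wide, 11.6 deep, 17 mm either side of the middle) and its bend on the rear bar, round a locating post (17 mm thick, 30 high, 4.5 mm play fore and aft); 52.4 mm above the worktop. x points from open ends to bend, z up.
- clamp_A_cap (a point): left clamp: where a cap's origin is once it is home, flat on the clamp and gripping the tube, 45.9 mm above the worktop; y along the cap. Set in place, with both beads in the sockets (about 1.5 mm play, flared mouths), a cap rests on spring rollers 9.4 mm higher; about 14 N straight down on its middle snaps it home.
- clamp_B_tube (a point): middle clamp of the aluminium cold plate (grey clamps, 124 x 292 x 8 mm): where a tube's origin is with its legs in the two V notches (13 mm wide, 11.6 deep, 17 mm either side of the middle) and its bend on the rear bar, round a locating post (17 mm thick, 30 high, 4.5 mm play fore and aft); 52.4 mm above the worktop. x points from open ends to bend, z up.
- clamp_B_cap (a point): middle clamp: where a cap's origin is once it is home, flat on the clamp and gripping the tube, 45.9 mm above the worktop; y along the cap. Set in place, with both beads in the sockets (about 1.5 mm play, flared mouths), a cap rests on spring rollers 9.4 mm higher; about 14 N straight down on its middle snaps it home.
- clamp_C_tube (a point): right clamp of the aluminium cold plate (grey clamps, 124 x 292 x 8 mm): where a tube's origin is with its legs in the two V notches (13 mm wide, 11.6 deep, 17 mm either side of the middle) and its bend on the rear bar, round a locating post (17 mm thick, 30 high, 4.5 mm play fore and aft); 52.4 mm above the worktop. x points from open ends to bend, z up.
- clamp_C_cap (a point): right clamp: where a cap's origin is once it is home, flat on the clamp and gripping the tube, 45.9 mm above the worktop; y along the cap. Set in place, with both beads in the sockets (about 1.5 mm play, flared mouths), a cap rests on spring rollers 9.4 mm higher; about 14 N straight down on its middle snaps it home.
- tool_grip (a point): seating tool standing upright: white flat round foot 32 mm across, thin steel stem, black round handle 28 mm across that reaches from 44 to 106 mm above the foot's face. Origin: on the axis in the handle, 72 mm above the foot's face; z up along the handle. 180 g.
- rest_top (a point): centre of the top face of the tool's rest, a black round rubber pad 70 mm across and 4 mm high.
- mat_top (a point): centre of the top face of the thin blue mat (75 mm along x, 100 mm along y, 3 mm high) to the right, empty at the start, free for putting a cap on.
There are look-alikes about, which are no part of the job. Leave any purple look-alike of the part that bears cap_3_grip alone. What is shaped like the part that bears tool_grip but red is not meant.

How it is judged:
By the outcome, as a careful person would: the job done as asked, in the order asked, and still so for the second after the job is handed in, with the robot touching nothing.
Of tube_1, tube_2, tube_3 only 2 to 3 are there at a start; the rules pass over those that are not, and their reading is None.
At some moment in a run one of tube_1, tube_2, tube_3 may be knocked a few centimetres aside while the robot is not near it.
It also fails if it takes over 210 s, if anything falls off the work surface, if the arm or the gripper's body presses on something with over 40 N, if the wrist force passes 120 N, or if a joint passes its speed limit or range.

ROBOT

A 6-joint arm with a two-finger parallel gripper is mounted at the origin on a cart in front of the work surface, level with it; the furniture and walls round the work are solid. World frame = base frame: x ahead of the robot, y to its left, z up, the work surface at z = 0. Lengths are in m, angles in rad, forces in N, time in s.
With the tool pointing down it reaches from about 0.375 to 0.975 m from the base axis. Payload 3.8 kg.
Tool frame: the origin (TCP) lies on the centre line of the jaws, within the pads' length; the fingertips stand 14 mm ahead of it and the grasp point (between the pads) lies 5 mm behind it; x points along the fingers, y is the direction in which the jaws open and shut, and the axes are right-handed (so a half turn about x gives the same grasp; the last joint's range is limited). The gripper opens to 85 mm and grips with 20 to 120 N. Pads are 22 mm wide; open, the fingers measure 114 mm over their backs; the gripper's body (76 mm by 85 mm) begins 54 mm behind the grasp point. The pads swing forward as they close: fully open they stand 13 mm farther back than shut.
Start: joints at [-1.287, 0.264, 1.604, -0, 1.274, -0.037], TCP at [0.213, -0.641, 0.245] pointing down, gripper open.
Joint ranges: [-2.63, 2.63], [-0.94, 2.18], [0.31, 2.57], [-1.31, 4.45], [0, 2.66], [-2.55, 2.55]. Speed limits (rad/s): [2.57, 2.57, 3.14, 3.14, 3.14, 3.14].

INTERFACE

Orientations are given as a rotation vector (axis times angle).
In Python, from workcell import bot gives the robot as it stands.
- The arm moves only by the shell command python3 -m creep 'ROWS' [FORCE]. ROWS is JSON, a list of rows, each an object with "grip": the finger opening in cm, from 0 to 8.54; "dp": the shift along the tool's x, y, z in cm, a list of three; "rotation": the turn, a rotation vector about the tool's x, y, z in rad, a list of three. A call has 1 to 5 rows; each row is the pose to reach, as a shift and turn from the pose commanded when the call began, along the tool's axes at that moment; what a row does not reach only later rows make up. A row lasts 1/12 s, in which the tool goes at most 41.7 mm and 7.16 degrees, less where a joint would pass 70% of its speed; a pose out of reach is approached as far as the arm can. A call with a gripper value outside its range is refused whole. The fingers move at their own pace and stop on an object; FORCE is the grip in N (left out, the last holds). Time passes only in rows, so rows that repeat a pose let the fingers close. It gives the time, the measured TCP pose, the force and the opening at its end, in the units of the state.
- bot.read_state(): the state, without advancing time (a new reading comes with each control period).
- bot.read_camera(name): name is "scene" or "side" or "wrist"; returns (picture, depth): 384x512x3 uint8, red, green, blue; 384x512 float32, m along the optical axis (not along the pixel's ray), 0 where there is no reading.
- bot.get_calibration(name): a dict with "fx", "fy", "cx", "cy" (pixels), "dist" ([k1, k2, p1, p2, k3] as OpenCV has them; the pictures are not rectified), "rvec" (rotation vector, rad) and "tvec" (3), from world to camera coordinates, as OpenCV has them. Camera axes: x right, y down, z forward; pixel columns grow to the right and rows downward; lengths in m; the calibration is good to about 2 mm. A picture is of the moment at which its call begins: read the wrist's pose just before it. get_calibration takes no time and is no camera call; for the wrist camera it gives the pose at the moment of the call.
- bot.finish_job(): hands the job in, once; it reports no verdict.
The state is a dict: "time": time; "q": joint angles; "joint_vel": joint speeds; "joint_torque": joint torques, N m; "tool_pos": TCP position; "tcp_rot": TCP orientation; "wrist_force": force on the tool from outside, world axes, zero at the start; "torque": the same for the moment, N m; "width": opening from 0.0 (shut) to 1.0 (fully open).
Only numpy, scipy, OpenCV 4.12 (cv2) and the standard library are available. Lean on these libraries where they do the work, as an engineer would, in place of code of your own. Each camera call takes 0.05 s, during which the arm holds its last target.

## Working session

There is one attempt and no reset: what is moved stays moved. The work goes in short steps, Python scripts to look and compute and a shell command to move; the robot and the scene stay as the last step left them, time stands still between calls to the robot, and variables do not carry over. Pictures are saved under pics/ and viewed, and the job is handed in when it is done.

```bash
ls; mkdir -p pics
python3 - <<'E'
from workcell import bot
import cv2
print(bot.read_state())
for n in ["scene","side","wrist"]:
    c=bot.get_calibration(n); print(n,c)
    p,d=bot.read_camera(n)
    cv2.imwrite(f"pics/{n}0.png",cv2.resize(p[:,:,::-1],(800,600),interpolation=cv2.INTER_CUBIC))
E
```

```text
pics
{'time': 0.0, 'q': array([-1.28694066e+00,  2.64758280e-01,  1.60536617e+00, -3.09027708e-05,
        1.27368168e+00, -3.69180745e-02]), 'joint_vel': array([-1.69866508e-03, -6.76969992e-05, -1.85135784e-03,  7.00792153e-04,
        3.88459974e-05, -1.01126635e-03]), 'joint_torque': array([-1.77933027e-03, -5.15117025e+01, -3.67313504e+01, -2.82106676e-04,
        1.27278554e-02,  2.25997866e-05]), 'tool_pos': array([ 0.21261205, -0.63991411,  0.24396275]), 'tcp_rot': array([ 2.04863889,  0.3337576 , -2.04926554]), 'wrist_force': array([-0.62465851, -0.37470011, -0.69890361]), 'torque': array([0.00200129, 0.01329955, 0.00204074]), 'width': 0.9971536523831135}
scene {'fx': 411.8638264023516, 'fy': 411.8638264023516, 'cx': 257.64395178626796, 'cy': 192.75864000913094, 'dist': array([-0.11311353,  0.        ,  0.        ,  0.        ,  0.        ]), 'rvec': array([ 0.8990109 , -2.28902693,  1.3114838 ]), 'tvec': array([0.37486428, 0.25226915, 0.69913343])}
side {'fx': 409.28860832230237, 'fy': 409.28860832230237, 'cx': 253.33330659302007, 'cy': 197.7003811884886, 'dist': array([-0.14128708,  0.        ,  0.        ,  0.        ,  0.        ]), 'rvec': array([ 1.99116123, -0.6275853 ,  0.37150941]), 'tvec': array([-0.4308874 ,  0.20223982,  0.65132698])}
wrist {'fx': 287.7329853177243, 'fy': 287.7329853177243, 'cx': 252.00631331551406, 'cy': 191.72649156575292, 'dist': array([-0.05005971,  0.        ,  0.        ,  0.        ,  0.        ]), 'rvec': array([-2.35958642,  1.70310585,  0.23765319]), 'tvec': array([-0.67248533, -0.03352859,  0.37912435])}
```

View pics/scene0.png

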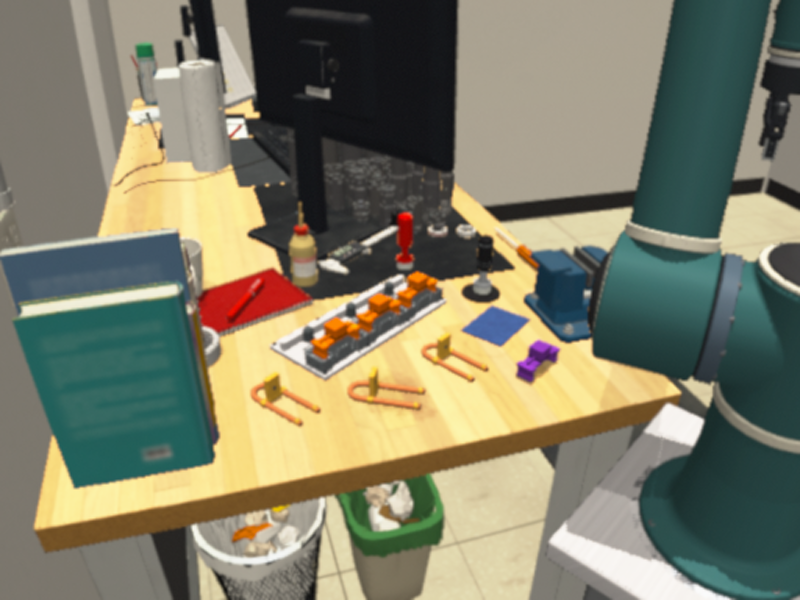

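View pics/side0.png

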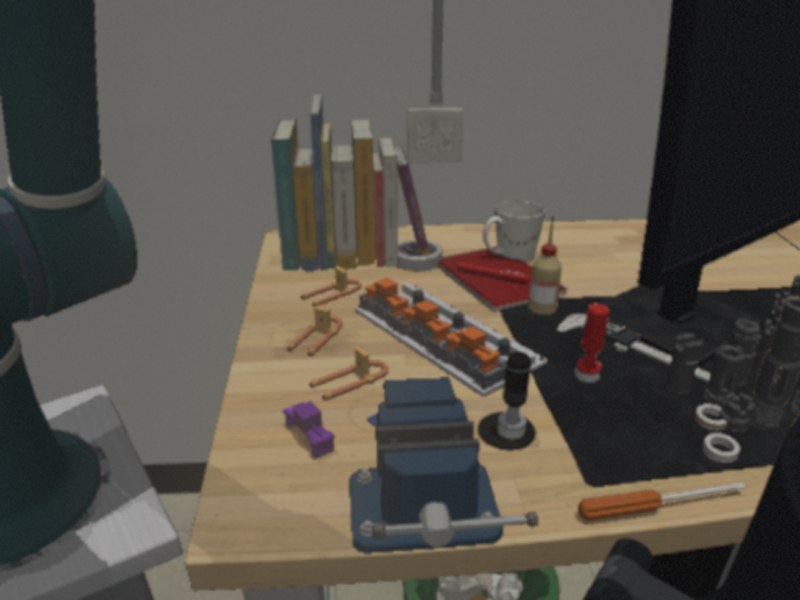

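View pics/wrist0.png

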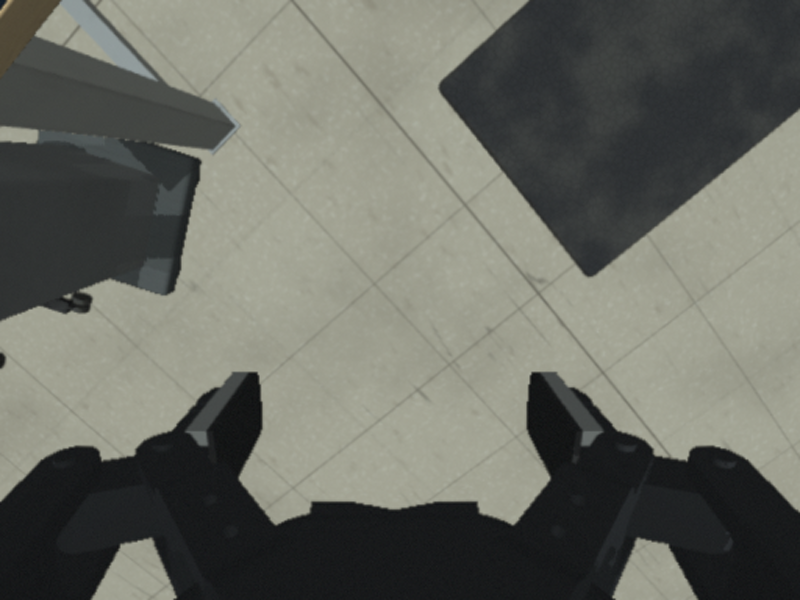

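All three tubes are laid out. The purple cap (scene 537,360) and the red tool (405,240) are the decoys, and the black-handled tool stands on its round rest at (484,265). Next I measure coarsely.

```bash
cat > h.py <<'E'
import numpy as np, cv2, json, sys
from scipy.spatial.transform import Rotation as R
from workcell import bot
def shot(n,tag=None):
    c=bot.get_calibration(n); p,d=bot.read_camera(n)
    if tag: cv2.imwrite(f"pics/{tag}.png",cv2.resize(p[:,:,::-1],(800,600),interpolation=cv2.INTER_CUBIC))
    np.savez('last_%s.npz'%n,p=p,d=d,**c)
    return c,p,d
def rays(c,uv):
    K=np.array([[c['fx'],0,c['cx']],[0,c['fy'],c['cy']],[0,0,1.]])
    u=cv2.undistortPoints(np.asarray(uv,float).reshape(-1,1,2),K,np.asarray(c['dist'])).reshape(-1,2)
    Rm=cv2.Rodrigues(np.asarray(c['rvec']))[0]
    r=np.c_[u,np.ones(len(u))]
    return -Rm.T@np.asarray(c['tvec']), r@Rm
def plane(c,uv,z):
    o,r=rays(c,uv); t=(z-o[2])/r[:,2]; return o+r*t[:,None]
def cloud(c,d):
    h,w=d.shape; v,u=np.mgrid[:h,:w]
    o,r=rays(c,np.c_[u.ravel(),v.ravel()])
    return (o+r*d.ravel()[:,None]).reshape(h,w,3)
def proj(c,P):
    K=np.array([[c['fx'],0,c['cx']],[0,c['fy'],c['cy']],[0,0,1.]])
    return cv2.projectPoints(np.asarray(P,float).reshape(-1,1,3),np.asarray(c['rvec']),np.asarray(c['tvec']),K,np.asarray(c['dist']))[0].reshape(-1,2)
def hsvmask(p,lo,hi): return cv2.inRange(cv2.cvtColor(p,cv2.COLOR_RGB2HSV),lo,hi)>0
def tcp():
    s=bot.read_state(); return s['tool_pos'],R.from_rotvec(s['tcp_rot']),s
E
python3 - <<'E'
from h import *
p0,Rt,s=tcp(); print(Rt.as_matrix().round(3))
C={}
cols={'orange':((5,200,120),(14,255,255)),'purple':((130,80,50),(160,255,255)),'blue':((105,120,60),(120,255,255))}
for n in ["scene","side"]:
    c,p,d=shot(n); X=cloud(c,d)
    hsv=cv2.cvtColor(p,cv2.COLOR_RGB2HSV)
    print(n,"wood z",[X[y,x].round(4) for x,y in ([(160,280),(300,270)] if n=="scene" else [(160,200),(190,300)])])
    for k,(lo,hi) in cols.items():
        m=(hsvmask(p,lo,hi)&(d>0)).astype(np.uint8)
        N,l,st,ce=cv2.connectedComponentsWithStats(m)
        for i in range(1,N):
            if st[i,4]>25:
                q=X[l==i]; print(n,k,ce[i].round(),st[i,4],"mean",np.median(q,0).round(3),"min",q.min(0).round(3),"max",q.max(0).round(3))
    # wood-coloured sample hsv of items
    for (x,y) in ([(265,385),(365,380),(480,240),(490,325)] if n=="scene" else [(320,320),(305,420),(517,380)]):
        print((x,y),hsv[int(y*.64),int(x*.64)],X[int(y*.64),int(x*.64)].round(3))
E
```

```text
[[-0.     0.315 -0.949]
 [ 0.002 -0.949 -0.315]
 [-1.    -0.002 -0.   ]]
scene wood z [array([0.5157, 0.2826, 0.0011]), array([ 0.3311,  0.0637, -0.0005])]
scene orange [238. 201.] 529 mean [0.562 0.005 0.046] min [ 0.55  -0.189  0.003] max [0.662 0.126 0.066]
scene purple [343. 229.] 334 mean [ 0.325 -0.087  0.025] min [ 0.316 -0.136  0.004] max [ 0.343 -0.059  0.045]
scene blue [317. 208.] 480 mean [ 0.441 -0.149  0.003] min [ 0.406 -0.199  0.   ] max [ 0.479 -0.105  0.006]
(265, 385) [ 17 192 177] [0.559 0.223 0.031]
(365, 380) [ 17 144 248] [0.488 0.103 0.009]
(480, 240) [ 8 28 37] [ 0.532 -0.217  0.106]
(490, 325) [111 136 163] [ 0.45  -0.145  0.003]
side wood z [array([ 0.3994,  0.2276, -0.0016]), array([ 0.2938, -0.1412,  0.0004])]
side purple [194. 262.] 136 mean [ 0.327 -0.099  0.042] min [ 0.317 -0.114  0.022] max [ 0.341 -0.063  0.044]
side purple [203. 278.] 127 mean [ 0.329 -0.131  0.024] min [ 0.316 -0.141  0.022] max [ 0.342 -0.114  0.029]
(320, 320) [ 18 104  88] [0.462 0.109 0.021]
(305, 420) [147  75  78] [ 0.322 -0.114  0.04 ]
(517, 380) [ 0  9 28] [ 0.518 -0.24   0.087]
```

Run:
```python
from h import *
for n in ["scene","side"]:
    z=np.load(f'last_{n}.npz'); c={k:z[k] for k in z.files}; p=c['p'];d=c['d'];X=cloud(c,d)
    hsv=cv2.cvtColor(p,cv2.COLOR_RGB2HSV).astype(int)
    m=(hsv[...,0]<14)&(hsv[...,1]>170)&(hsv[...,2]>60)&(X[...,2]>0.048)&(X[...,2]<0.08)&(d>0)&(X[...,0]<0.8)
    N,l,st,ce=cv2.connectedComponentsWithStats(m.astype(np.uint8))
    for i in range(1,N):
        if st[i,4]>8:
            q=X[l==i]; print(n,ce[i].round(),st[i,4],q.mean(0).round(4),q.min(0).round(3),q.max(0).round(3))
    # high points in work region
    reg=(X[...,0]>0.3)&(X[...,0]<1.1)&(abs(X[...,1])<0.5)&(d>0)
    for lo,hi in [(0.07,0.15),(0.15,0.3),(0.3,0.6)]:
        q=X[reg&(X[...,2]>lo)&(X[...,2]<hi)]
        H,_,_=np.histogram2d(q[:,0],q[:,1],bins=[np.arange(.3,1.11,.1),np.arange(-.5,.51,.1)]); print(n,lo); print(H.astype(int))
p0,Rt,s=tcp(); c=bot.get_calibration('wrist'); Rm=cv2.Rodrigues(c['rvec'])[0]; o=-Rm.T@c['tvec']
print("cam in tool",Rt.inv().apply(o-p0), "axis",Rt.inv().apply(Rm[2]), "right",Rt.inv().apply(Rm[0]))
```

```text
scene [259. 152.] 92 [ 0.688  -0.1975  0.0647] [ 0.679 -0.212  0.05 ] [ 0.704 -0.19   0.08 ]
scene [267. 181.] 34 [ 0.5651 -0.0973  0.0563] [ 0.56  -0.114  0.048] [ 0.575 -0.088  0.062]
scene [243. 196.] 47 [ 0.5615 -0.0022  0.0556] [ 0.557 -0.021  0.049] [0.574 0.005 0.062]
scene [215. 211.] 49 [0.5568 0.0911 0.0564] [0.552 0.074 0.049] [0.572 0.101 0.062]
scene 0.07
[[   0  100  746   39    0    0    0    0    0    0]
 [   0    5  177    0    0    0    0    0    0    0]
 [   0    0  161    0    0    0    0    3 1709 2201]
 [   0    0   48   80    0    0    0   26    0    0]
 [ 109  147   27   12  238    0    0   20    0  261]
 [  97  319    0    0    0    0   97    0    0  319]
 [  60  175    0  404    0    0   81    0    8    0]
 [ 263  231    1    0    0    0    0   38  105    0]]
scene 0.15
[[   0    0    0    0    0    0    0    0    0    0]
 [   0    0    0    0    0    0    0    0    0    0]
 [   0    0    0    0    0    0    0   40 4119 3411]
 [   0    0  812    0    0    0    0   91  942 1762]
 [   0    0 1002    0    2    0    0   11    0    0]
 [   0    0  914    0    0  
[... 1688 characters left out ...]
]
 [   0    0  980    0    0    0    0    0 1547    6]
 [   0    0  163    0    0    0    0  332 1274    0]]
side 0.3
[[   0    0    0    0    0    0    0    0    0    0]
 [   0    0    0    0    0    0    0    0    0    0]
 [   0    0    0    0    0    0    0    0    0    0]
 [   0    0 3011    0    0    0    0    0    0    0]
 [   0    0 3089    0    0    0    0    0    0 1268]
 [   0    0 2333    0    0    0    0    0  310 1768]
 [   0    0  908    0    0    0    0    0 1601    1]
 [   0    0    0    0    0    0    0  356 1408    0]]
cam in tool [-0.12885268 -0.00150507 -0.07030885] axis [9.62375060e-01 3.21344947e-04 2.71724384e-01] right [-4.98832422e-04  9.99999705e-01  5.84117729e-04]
```

```bash
cat > go.py <<'E'
# prints the shift (cm) and turn (rad) in tool axes to a world target: x y z (m), azimuth of tool y (deg), tool x down
from h import *
a=list(map(float,sys.argv[1:5])); y=np.radians(a[3])
p,Rt,s=tcp()
Y=np.array([np.cos(y),np.sin(y),0]);Xd=np.array([0,0,-1.]);T=np.c_[Xd,Y,np.cross(Xd,Y)]
print("t %.2f"%s['time'],"dp",(Rt.inv().apply(np.array(a[:3])-p)*100).round(2),"rot",(Rt.inv()*R.from_matrix(T)).as_rotvec().round(4),"pos",p.round(4),"F",s['wrist_force'].round(1),"w %.3f"%s['width'])
E
python3 - <<'E'
from h import *
for n in ["scene","side"]:
    z=np.load(f'last_{n}.npz'); c={k:z[k] for k in z.files}; d=c['d'];X=cloud(c,d)
    m=(d>0)&(X[...,1]>-.34)&(X[...,1]<-.17)&(X[...,2]>.12)&(X[...,0]>.45)&(X[...,0]<1.2)
    q=X[m]; 
    for lo in (.12,.17,.22,.3): 
        k=q[(q[:,2]>lo)&(q[:,2]<lo+.05)]; print(n,lo,len(k),np.percentile(k,1,0).round(3) if len(k) else 0,np.percentile(k,99,0).round(3) if len(k) else 0)
    m=(d>0)&(X[...,1]>.2)&(X[...,1]<.5)&(X[...,2]>.08)&(X[...,0]>.4)&(X[...,0]<.75); print('books',np.percentile(X[m],1,0).round(3),np.percentile(X[m],99,0).round(3))
E
python3 go.py 0.5 0.1 0.37 2.6
```

```text
scene 0.12 193 [ 0.902 -0.303  0.121] [ 1.154 -0.17   0.169]
scene 0.17 1349 [ 0.655 -0.291  0.174] [ 1.187 -0.17   0.22 ]
scene 0.22 1848 [ 0.655 -0.291  0.221] [ 1.179 -0.17   0.27 ]
scene 0.3 2177 [ 0.655 -0.288  0.301] [ 1.18  -0.196  0.349]
books [0.513 0.282 0.083] [0.661 0.485 0.281]
side 0.12 0 0 0
side 0.17 1824 [ 0.655 -0.3    0.182] [ 1.03 -0.28  0.22]
side 0.22 2412 [ 0.655 -0.299  0.221] [ 1.012 -0.278  0.27 ]
side 0.3 2531 [ 0.655 -0.296  0.3  ] [ 0.973 -0.275  0.349]
books [0.513 0.218 0.082] [0.748 0.499 0.424]
t 0.25 dp [-12.47 -61.21 -50.6 ] rot [-1.2954e+00 -8.0000e-04  9.0000e-04] pos [ 0.2127 -0.6402  0.2446] F [-0.1  0.1  0.5] w 0.998
```

```bash
python3 -m creep '[{"grip":8.5,"dp":[-8,0,0],"rotation":[0,0,0]},{"grip":8.5,"dp":[-10,-4,-3],"rotation":[0,0,0]},{"grip":8.5,"dp":[-12,-8,-6],"rotation":[0,0,0]}]'; python3 go.py 0.5 0.1 0.37 2.6
```

```text
time: 0.5
tool_pos: [0.2321, -0.5832, 0.3432]
tcp_rot: [2.048, 0.326, -2.048]
wrist_force: [0.8, -0.2, 0.9]
width: 0.999
t 0.50 dp [ -2.85 -56.49 -46.83] rot [-1.2979  0.0021 -0.002 ] pos [ 0.2321 -0.5832  0.3432] F [ 0.8 -0.2  0.9] w 0.999
```

```bash
python3 -m creep '[{"grip":8.5,"dp":[0,-3,-2.6],"rotation":[-0.1,0,0]},{"grip":8.5,"dp":[0,-6,-5.2],"rotation":[-0.2,0,0]},{"grip":8.5,"dp":[-1,-9,-7.8],"rotation":[-0.3,0,0]},{"grip":8.5,"dp":[-1,-12,-10.4],"rotation":[-0.4,0,0]},{"grip":8.5,"dp":[-2,-15,-13],"rotation":[-0.5,0,0]}]'; python3 go.py 0.5 0.1 0.37 2.6
```

```text
time: 0.92
tool_pos: [0.3084, -0.3958, 0.3597]
tcp_rot: [1.734, 0.761, -1.735]
wrist_force: [-0.5, 0.4, 0.6]
width: 0.997
t 0.92 dp [ -0.95 -19.57 -49.42] rot [-0.7911 -0.0015  0.0019] pos [ 0.3084 -0.3958  0.3597] F [-0.5  0.4  0.6] w 0.997
```

```bash
python3 -m creep '[{"grip":8.5,"dp":[0,-1.5,-4],"rotation":[-0.1,0,0]},{"grip":8.5,"dp":[-0.5,-3,-8],"rotation":[-0.2,0,0]},{"grip":8.5,"dp":[-0.5,-4.5,-11.5],"rotation":[-0.3,0,0]},{"grip":8.5,"dp":[-1,-6,-15],"rotation":[-0.4,0,0]},{"grip":8.5,"dp":[-1,-7.5,-19],"rotation":[-0.5,0,0]}]'; python3 -m creep '[{"grip":8.5,"dp":[0,0.5,-4],"rotation":[-0.1,0,0]},{"grip":8.5,"dp":[0,1,-8],"rotation":[-0.2,0,0]},{"grip":8.5,"dp":[0,1.5,-12],"rotation":[-0.29,0,0]},{"grip":8.5,"dp":[0,2,-16],"rotation":[-0.29,0,0]},{"grip":8.5,"dp":[0,2.5,-20],"rotation":[-0.29,0,0]}]';python3 go.py 0.5 0.1 0.37 2.6
```

```text
time: 1.33
tool_pos: [0.383, -0.2076, 0.3721]
tcp_rot: [1.388, 1.081, -1.387]
wrist_force: [1.4, 0.6, -0.0]
width: 0.991
time: 1.75
tool_pos: [0.4567, -0.0194, 0.3714]
tcp_rot: [1.18, 1.227, -1.179]
wrist_force: [0.1, -0.2, 1.2]
width: 0.994
t 1.75 dp [  0.14   4.81 -11.76] rot [-0.005   0.0003 -0.001 ] pos [ 0.4567 -0.0194  0.3714] F [ 0.1 -0.2  1.2] w 0.994
```

```bash
python3 -m creep '[{"grip":8.5,"dp":[0,1.5,-4],"rotation":[0,0,0]},{"grip":8.5,"dp":[0,3,-7],"rotation":[0,0,0]},{"grip":8.5,"dp":[0,3,-9],"rotation":[0,0,0]},{"grip":8.5,"dp":[0,3,-9],"rotation":[0,0,0]},{"grip":8.5,"dp":[0,3,-9],"rotation":[0,0,0]}]';python3 - <<'E'
from h import *
c,p,d=shot('wrist','w1')
print(tcp()[0],tcp()[2]['joint_vel'].round(3))
E
```

```text
time: 2.17
tool_pos: [0.4827, 0.0704, 0.3708]
tcp_rot: [1.177, 1.229, -1.178]
wrist_force: [-0.6, 0.1, 0.2]
width: 0.996
[0.48272987 0.06950223 0.37093529] [-0.029 -0.007  0.003 -0.001  0.001 -0.   ]
```

View pics/w1.png

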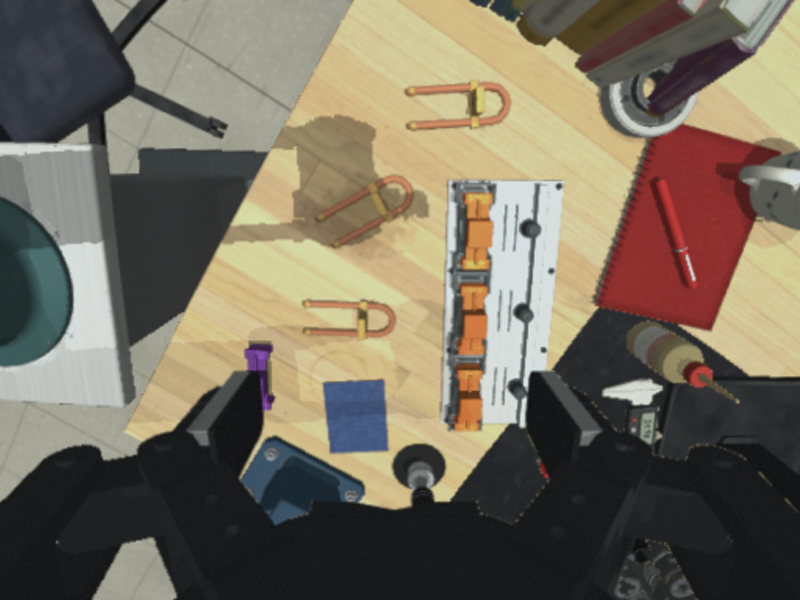

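```bash
cat > meas.py <<'E'
from h import *
def load(n='wrist'):
    z=np.load(f'last_{n}.npz'); c={k:z[k] for k in z.files}; return c,c['p'],c['d']
def comps(m,mn):
    N,l,st,ce=cv2.connectedComponentsWithStats(m.astype(np.uint8))
    return [(l==i,ce[i],st[i,4]) for i in range(1,N) if st[i,4]>=mn]
def rect(c,m,z):
    cs,_=cv2.findContours(m.astype(np.uint8),cv2.RETR_EXTERNAL,cv2.CHAIN_APPROX_NONE)
    k=max(cs,key=len).reshape(-1,2); P=plane(c,k,z)[:,:2]
    r=cv2.minAreaRect((P*1000).astype(np.float32)); return np.array(r[0]).round(1),np.array(r[1]).round(1),round(r[2],1)
def caps(c,p,d,zlo=0.056,zhi=0.075,ztop=0.0638):
    X=cloud(c,d);hsv=cv2.cvtColor(p,cv2.COLOR_RGB2HSV).astype(int)
    o=(hsv[...,0]<14)&(hsv[...,1]>170)&(hsv[...,2]>60)&(d>0)
    out=[]
    for m,ce,n in comps(o&(X[...,2]>zlo)&(X[...,2]<zhi)&(X[...,0]<.66),25):
        out.append((ce.round(0),n,np.median(X[m],0).round(4),rect(c,m,np.median(X[m][:,2]))))
    return out
def copper(c,p,d,zmax=.055):
    X=cloud(c,d);hsv=cv2.cvtColor(p,cv2.COLOR_RGB2HSV).astype(int)
    m=(X[...,2]>0.004)&(X[...,2]<zmax)&(hsv[...,0]<30)&(hsv[...,1]>100)&(d>0)&(X[...,0]>.25)&(X[...,0]<.7)&(X[...,1]<.3)&(X[...,1]>-.2)
    return m,X
def tubes(c,p,d):
    m,X=copper(c,p,d); out=[]
    hsv=cv2.cvtColor(p,cv2.COLOR_RGB2HSV).astype(int)
    for k,ce,n in comps(cv2.dilate(m.astype(np.uint8),np.ones((3,3))),60):
        k=k&m; q=X[k]; top=q[q[:,2]>0.034]
        if len(top)<4 or hsv[k][:,1].mean()>225: continue
        leg=q[(q[:,2]<.014)][:,:2]; r=cv2.minAreaRect((leg*1000).astype(np.float32))
        out.append((ce.round(0),n,top.mean(0).round(4),len(top),np.array(r[0]).round(1),np.array(r[1]).round(1),round(r[2],1)))
    return out
E
python3 - <<'E'
from meas import *
c,p,d=load()
for o in caps(c,p,d): print('cap',*o)
for o in tubes(c,p,d): print('tube',*o)
X=cloud(c,d);hsv=cv2.cvtColor(p,cv2.COLOR_RGB2HSV).astype(int)
print("table z",np.median(X[120:140,200:240][...,2]), "plate z",X[150,330],X[200,335])
for m,ce,n in comps(hsvmask(p,(105,120,60),(120,255,255))&(X[...,2]<.012)&(X[...,0]>.35),200): print('blue',ce.round(),n,rect(c,m,.003),np.median(X[m],0).round(4))
# posts and tool
reg=(X[...,0]>.58)&(X[...,0]<.66)&(X[...,1]>-.16)&(X[...,1]<.15)&(X[...,2]>.032)&(X[...,2]<.045)
for m,ce,n in comps(reg&(hsv[...,2]<120),8): print('post',ce.round(),n,X[m].mean(0).round(4),X[m].min(0).round(3),X[m].max(0).round(3))
# plate outline
pl=(X[...,2]>.004)&(X[...,2]<.012)&(hsv[...,1]<60)&(hsv[...,2]>120)&(X[...,0]>.5)&(X[...,0]<.72)&(X[...,1]<.2)
for m,ce,n in comps(pl,400): print('plate',ce.round(),n,rect(c,m,.008))
E
```

```text
cap [303. 208.] 224 [ 0.5685 -0.0056  0.0639] (array([568.7,  -6. ]), array([22.1, 27.1]), 2.3)
cap [300. 261.] 196 [ 0.5721 -0.1008  0.0639] (array([ 572.1, -100.1]), array([22.4, 28.6]), 2.2)
tube [371.  24.] 423 [0.6508 0.2742 0.0446] 162 [651.1 274.2] [ 2.7 29.7] 65.5
tube [378.  40.] 154 [0.666  0.2535 0.0437] 42 [665.7 253.3] [1.  7.7] 56.7
tube [296.  67.] 1204 [0.5589 0.2133 0.0396] 102 [543.6 211.8] [105.1  45.4] 5.7
tube [236. 133.] 1099 [0.4675 0.111  0.0397] 81 [452.6 102.3] [105.8  45.2] 30.4
tube [305. 132.] 411 [0.5644 0.1126 0.0468] 274 [0. 0.] [0. 0.] 0.0
tube [304. 165.] 324 [0.5667 0.0608 0.0463] 221 [580.6  42.9] [1.7 0. ] -174.6
tube [302. 190.] 371 [0.5684 0.0186 0.0467] 257 [0. 0.] [0. 0.] 0.0
tube [225. 204.] 890 [ 0.452  -0.0222  0.0397] 68 [435.1 -23. ] [ 44.9 105.3] 90.0
tube [300. 221.] 245 [ 0.5702 -0.0358  0.0465] 161 [0. 0.] [0. 0.] 0.0
tube [299. 243.] 396 [ 0.572  -0.0764  0.0464] 254 [0. 0.] [0. 0.] 0.0
tube [298. 271.] 177 [ 0.5746 -0.1327  0.0463] 111 [0. 0.] [0. 0.] 0.0
table z 0.0005307430794688484 plate z [0.61656276 0.08192834 0.00911395] [ 6.29165015e-01 -5.05937120e-04  3.03499182e-02]
blue [231. 276.] 269 (array([ 447.3, -172. ]), array([68.3, 51.1]), 6.7) [ 0.4589 -0.1748  0.0035]
plate [324. 186.] 5520 (array([605.9,  -5.4]), array([125.3, 290.9]), 2.3)
```

Run:
```python
from meas import *
c,p,d=load()
X=cloud(c,d);hsv=cv2.cvtColor(p,cv2.COLOR_RGB2HSV).astype(int)
u=np.array([.9992,.0401]);v=np.array([-.0401,.9992]);o=np.array([.6059,-.0054])
L=(X[...,:2]-o); a=L@u*1000;b=L@v*1000
ok=(abs(a)<70)&(abs(b)<155)&(d>0)
print('post')
for m,ce,n in comps(ok&(a>-10)&(X[...,2]>.033)&(X[...,2]<.045),8): print(ce.round(),n,'a %.1f %.1f mean %.1f b %.1f %.1f mean %.1f z %.4f'%(a[m].min(),a[m].max(),a[m].mean(),b[m].min(),b[m].max(),b[m].mean(),np.median(X[m][:,2])))
print('block')
for m,ce,n in comps(ok&(X[...,2]>.057)&(X[...,2]<.075),20): print(ce.round(),n,'a %.1f %.1f mean %.1f b %.1f %.1f mean %.1f z %.4f'%(*np.percentile(a[m],[2,98]),a[m].mean(),*np.percentile(b[m],[2,98]),b[m].mean(),np.median(X[m][:,2])))
# height profile along v of clamp B at a=-37 and along a at b=0 
for nm,sel,t in [('along b at a=-37',ok&(abs(a+37)<3),b),('along a at b=17',ok&(abs(b-17)<2),a),('along a at b=0',ok&(abs(b)<2),a),('along a at b=45',ok&(abs(b-46)<2),a)]:
    bins=np.arange(-150,150,4); print(nm,[(int(x),int(1000*np.median(X[...,2][sel&(t>=x)&(t<x+4)]))) for x in bins if (sel&(t>=x)&(t<x+4)).any()])
cv2.imwrite('pics/w1crop.png',cv2.resize(p[100:290,260:380,::-1],None,fx=3.1,fy=3.1,interpolation=cv2.INTER_CUBIC))
cv2.imwrite('pics/w1tool.png',cv2.resize(p[230:384,130:330,::-1],None,fx=3.8,fy=3.8,interpolation=cv2.INTER_CUBIC))
```

```text
post
block
[306. 149.] 276 a -48.0 -24.7 mean -36.7 b 83.2 107.4 mean 95.3 z 0.0638
[303. 208.] 260 a -48.1 -24.7 mean -36.7 b -12.9 12.8 mean 0.9 z 0.0637
[301. 261.] 222 a -47.8 -24.9 mean -36.4 b -107.6 -82.2 mean -93.9 z 0.0639
along b at a=-37 [(-134, 46), (-130, 46), (-126, 50), (-122, 50), (-118, 51), (-110, 63), (-106, 64), (-102, 64), (-98, 64), (-94, 64), (-90, 63), (-86, 60), (-82, 50), (-78, 48), (-74, 48), (-70, 48), (-66, 46), (-62, 44), (-58, 27), (-54, 25), (-50, 28), (-38, 45), (-34, 47), (-30, 46), (-26, 48), (-22, 49), (-14, 63), (-10, 64), (-6, 64), (-2, 65), (2, 64), (6, 64), (10, 59), (14, 46), (18, 49), (22, 49), (26, 47), (30, 46), (34, 45), (38, 24), (42, 24), (46, 26), (50, 24), (54, 46), (58, 45), (62, 47), (66, 48), (70, 48), (74, 49), (78, 47), (82, 63), (86, 64), (90, 64), (94, 64), (98, 64), (102, 64), (106, 52), (110, 45), (114, 46), (118, 47), (122, 48), (126, 46), (130, 45), (134, 23), (138, 8), (142, 8), (146, 0)]
along a at b=17 [(-70, 0), (-66, 1), (-62, 9), (-58, 8), (-54, 13), (-50, 20), (-46, 45), (-42, 45), (-38, 49), (-34, 46), (-30, 46), (-1
[... 181 characters left out ...]
(66, 0)]
along a at b=0 [(-70, 0), (-66, 0), (-62, 7), (-58, 8), (-54, 27), (-50, 49), (-46, 64), (-42, 64), (-38, 64), (-34, 64), (-30, 64), (-26, 63), (-18, 8), (-14, 7), (-10, 8), (-6, 8), (-2, 7), (2, 7), (6, 8), (10, 8), (14, 8), (18, 24), (22, 30), (26, 31), (30, 30), (34, 25), (38, 21), (42, 9), (46, 7), (50, 7), (54, 8), (58, 8), (62, 0), (66, 0)]
along a at b=45 [(-70, 0), (-66, 0), (-62, 8), (-58, 12), (-54, 28), (-50, 27), (-46, 28), (-42, 27), (-38, 28), (-34, 28), (-30, 27), (-26, 27), (-22, 28), (-18, 31), (-14, 7), (-10, 8), (-6, 8), (-2, 7), (2, 7), (6, 8), (10, 8), (14, 8), (18, 7), (22, 7), (26, 7), (30, 20), (34, 22), (38, 22), (46, 8), (50, 8), (54, 11), (58, 9), (66, 0)]
```

View pics/w1crop.png

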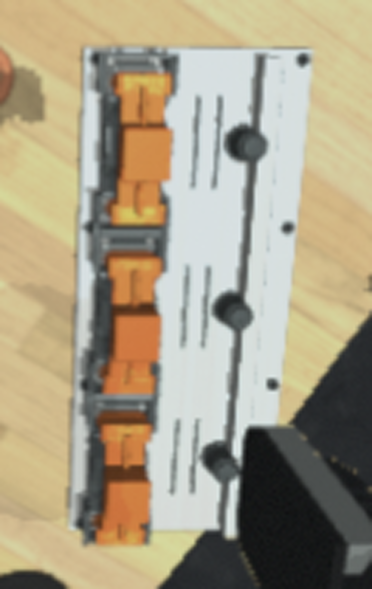

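View pics/w1tool.png

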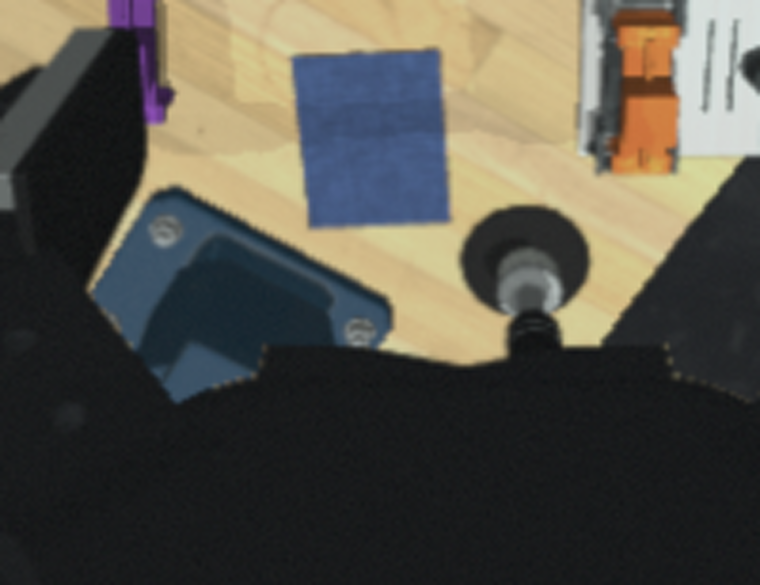

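Run:
```python
from meas import *
c,p,d=load()
X=cloud(c,d)
u=np.array([.9992,.0401]);v=np.array([-.0401,.9992]);o=np.array([.6059,-.0054])
L=(X[...,:2]-o); a=L@u*1000;b=L@v*1000
ok=(abs(a)<70)&(abs(b)<155)&(d>0)
for nm,zl,zh,A in [('post',.0275,.034,0),('bar',.020,.0255,20)]:
  for m,ce,n in comps(ok&(a>A)&(X[...,2]>zl)&(X[...,2]<zh),8): print(nm,ce.round(),n,'a %.1f %.1f mean %.1f b %.1f %.1f mean %.1f z %.4f'%(*np.percentile(a[m],[1,99]),a[m].mean(),b[m].min(),b[m].max(),b[m].mean(),np.median(X[m][:,2])), rect(c,m,np.median(X[m][:,2])))
hsv=cv2.cvtColor(p,cv2.COLOR_RGB2HSV).astype(int)
# mat full, rest
m=(hsv[...,0]>100)&(hsv[...,0]<125)&(hsv[...,1]>90)&(X[...,2]<.010)&(X[...,2]>-.003)&(X[...,0]>.38)&(X[...,1]<-.08)&(d>0)
for m,ce,n in comps(m,200): print('blue',ce,n,rect(c,m,.003))
m=(hsv[...,2]<70)&(X[...,2]<.012)&(X[...,2]>-.004)&(X[...,0]>.45)&(X[...,0]<.62)&(X[...,1]<-.15)&(X[...,1]>-.28)&(d>0)
for m,ce,n in comps(m,40): 
    cs,_=cv2.findContours(m.astype(np.uint8),0,1); k=max(cs,key=len).reshape(-1,2);P=plane(c,k,.004)[:,:2]*1000; print('rest',ce,n,cv2.minEnclosingCircle(P.astype(np.float32)),P.min(0),P.max(0))
```

```text
post [341. 147.] 56 a 21.5 33.1 mean 26.9 b 89.5 101.0 mean 95.2 z 0.0299 (array([629.1,  91. ]), array([11.5, 11.8]), 6.8)
post [337. 202.] 54 a 20.4 33.7 mean 26.5 b -7.5 6.7 mean 0.3 z 0.0300 (array([632.,  -4.]), array([13.2, 14. ]), 66.0)
post [332. 252.] 55 a 19.8 34.3 mean 26.7 b -102.0 -88.2 mean -94.6 z 0.0296 (array([636.2, -98.6]), array([15. , 14.1]), 2.1)
bar [342. 181.] 750 a 24.2 41.4 mean 35.8 b -95.3 140.7 mean 33.5 z 0.0226 (array([635.8,  18.7]), array([ 21.3, 235.7]), 2.2)
bar [334. 264.] 68 a 31.5 38.9 mean 34.9 b -143.4 -102.6 mean -124.1 z 0.0229 (array([ 645.3, -127.3]), array([ 7.6, 40.2]), 7.4)
blue [227.59408433 265.92636879] 1589 (array([ 445.6, -153.1]), array([71. , 96.3]), 5.3)
rest [267.26059322 295.04872881] 472 ((527.6427612304688, -221.073974609375), 33.210453033447266) [ 495.60645919 -250.06572601] [ 560.58287879 -189.59924981]
rest [304.45153664 309.08510638] 423 ((602.78369140625, -235.1979217529297), 46.59294891357422) [ 574.71969376 -278.95704486] [ 620.12389355 -191.27436231]
```

```bash
python3 go.py 0.5654 0.0883 0.0503 2.3
```

```text
t 2.22 dp [32.06  8.35 -1.56] rot [0.001  0.0008 0.0004] pos [0.4827 0.0695 0.3709] F [ 1.2 -1.1 -0. ] w 0.994
```

```bash
python3 -m creep '[{"grip":5,"dp":[3.5,1.6,-0.3],"rotation":[0,0,0]},{"grip":5,"dp":[7,3.2,-0.6],"rotation":[0,0,0]},{"grip":5,"dp":[10.5,4.8,-0.9],"rotation":[0,0,0]},{"grip":5,"dp":[14,6.4,-1.2],"rotation":[0,0,0]},{"grip":5,"dp":[17.5,8.3,-1.5],"rotation":[0,0,0]}]';  python3 -m creep '[{"grip":5,"dp":[3,0,0],"rotation":[0,0,0]},{"grip":5,"dp":[3,0,0],"rotation":[0,0,0]},{"grip":5,"dp":[3,0,0],"rotation":[0,0,0]}]'
python3 - <<'E'
from h import *
c,p,d=shot('wrist','w2')
E
python3 go.py 0.5654 0.0883 0.0503 2.3
```

```text
time: 2.63
tool_pos: [0.5655, 0.086, 0.195]
tcp_rot: [1.181, 1.226, -1.181]
wrist_force: [-0.1, -0.1, 0.5]
width: 0.588
time: 2.88
tool_pos: [0.5635, 0.0862, 0.1642]
tcp_rot: [1.178, 1.23, -1.185]
wrist_force: [0.6, -0.6, 0.7]
width: 0.584
t 2.93 dp [11.64  0.03 -0.17] rot [-0.0017  0.0003  0.0005] pos [0.5652 0.0867 0.1667] F [0.8 0.3 0.5] w 0.581
```

View pics/w2.png

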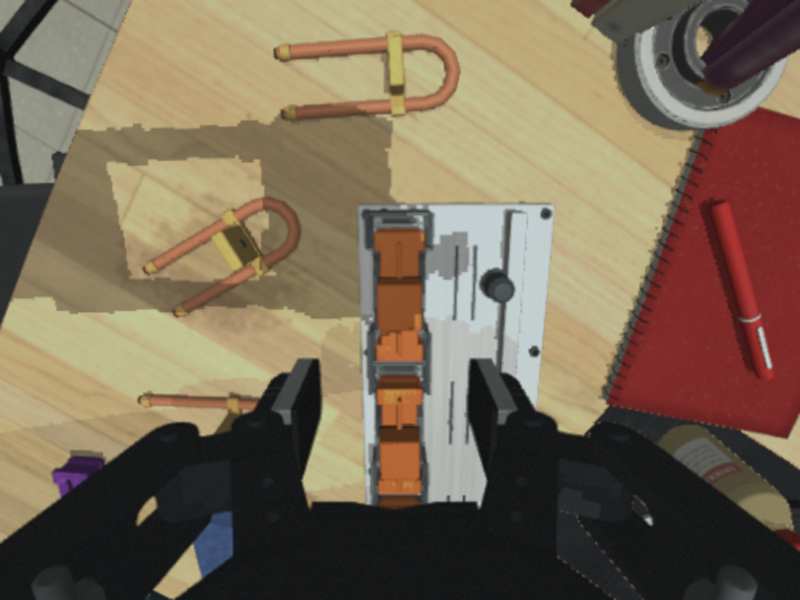

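```bash
cat > rep.py <<'E'
from meas import *
u=np.array([.9992,.0401]);v=np.array([-.0401,.9992]);o=np.array([.6059,-.0054])
def rep(c,p,d):
    X=cloud(c,d); L=(X[...,:2]-o); a=L@u*1000;b=L@v*1000
    ok=(abs(a)<70)&(abs(b)<155)&(d>0)
    for nm,zl,zh,A in [('post',.0275,.034,10),('block',.054,.07,-70),('barbox',.04,.052,-70)]:
      for m,ce,n in comps(ok&(a>A)&(X[...,2]>zl)&(X[...,2]<zh),60): print(nm,ce.round(),n,'a %.1f %.1f mean %.1f b %.1f %.1f mean %.1f z %.4f'%(*np.percentile(a[m],[1,99]),a[m].mean(),*np.percentile(b[m],[1,99]),b[m].mean(),np.median(X[m][:,2])), rect(c,m,np.median(X[m][:,2])))
    for t in tubes(c,p,d):
        if max(t[5])>60: print('tube',*t)
    pl=(abs(X[...,2]-.008)<.004)&(cv2.cvtColor(p,cv2.COLOR_RGB2HSV)[...,1]<60)&(X[...,0]>.5)&(X[...,0]<.72)&(X[...,1]<.2)
    for m,ce,n in comps(pl,2000): print('plate',ce.round(),n,rect(c,m,.008))
if __name__=='__main__':
    rep(*load(sys.argv[1] if len(sys.argv)>1 else 'wrist'))
E
python3 rep.py
```

```text
post [321. 186.] 181 a 20.1 33.8 mean 26.5 b 88.3 102.3 mean 95.3 z 0.0298 (array([628.7,  90.9]), array([14.2, 14.3]), 30.1)
block [256. 195.] 932 a -46.8 -23.3 mean -35.1 b 82.0 107.7 mean 95.9 z 0.0638 (array([567. ,  89.1]), array([23.6, 27.7]), 2.2)
block [255. 291.] 694 a -47.0 -24.6 mean -35.6 b -11.9 12.9 mean 2.7 z 0.0638 (array([570. ,  -3.5]), array([22.5, 30.2]), 2.3)
barbox [255. 162.] 846 a -48.7 -22.9 mean -35.5 b 107.4 132.9 mean 120.6 z 0.0461 (array([565.6, 112.8]), array([26.1, 27.3]), 4.4)
barbox [255. 221.] 510 a -48.7 -22.8 mean -35.6 b 56.8 75.3 mean 65.7 z 0.0459 (array([567.5,  59. ]), array([26. , 17.7]), 2.3)
barbox [255. 261.] 731 a -48.1 -22.4 mean -35.4 b 11.5 38.5 mean 25.4 z 0.0461 (array([569.9,  15.1]), array([25.8, 35.8]), 3.1)
barbox [256. 310.] 263 a -48.0 -22.4 mean -35.2 b -38.0 -24.2 mean -31.7 z 0.0460 (array([571.9, -37.7]), array([25.7, 13.4]), 2.3)
tube [240.  47.] 3123 [0.5596 0.2129 0.0399] 296 [543.5 211.4] [106.3  45.2] 6.3
tube [148. 160.] 2873 [0.4676 0.1107 0.0394] 270 [453. 102.] [108.1  45.1] 31.6
plate [296. 211.] 10594 (array([605.3,  26.5]), array([123.3, 227.8]), 2.4)
```

```bash
python3 -m creep '[{"grip":5,"dp":[4,0.1,-0.2],"rotation":[0,0,0]},{"grip":5,"dp":[8,0.1,-0.2],"rotation":[0,0,0]},{"grip":5,"dp":[10,0.1,-0.2],"rotation":[0,0,0]},{"grip":5,"dp":[11.5,0.1,-0.2],"rotation":[0,0,0]},{"grip":5,"dp":[11.5,0.1,-0.2],"rotation":[0,0,0]}]' 30; python3 go.py 0.5666 0.0885 0.0503 2.3
```

```text
time: 3.35
tool_pos: [0.5654, 0.0893, 0.0507]
tcp_rot: [1.179, 1.228, -1.181]
wrist_force: [-0.7, -0.0, -0.3]
width: 0.583
t 3.35 dp [0.04 0.11 0.09] rot [-0.0008  0.0002  0.0016] pos [0.5654 0.0893 0.0507] F [-0.7 -0.  -0.3] w 0.583
```

```bash
python3 -m creep '[{"grip":2,"dp":[0,0.1,0],"rotation":[0,0,0]},{"grip":2,"dp":[0,0.1,0],"rotation":[0,0,0]},{"grip":2,"dp":[0,0.1,0],"rotation":[0,0,0]},{"grip":2,"dp":[0,0.1,0],"rotation":[0,0,0]},{"grip":2,"dp":[0,0.1,0],"rotation":[0,0,0]}]' 30; python3 go.py 0.4456 -0.1531 0.1 2.3
```

```text
time: 3.77
tool_pos: [0.5695, 0.0901, 0.0539]
tcp_rot: [1.182, 1.224, -1.176]
wrist_force: [-0.7, -1.4, 8.0]
width: 0.285
t 3.77 dp [ -4.67 -13.33  23.8 ] rot [-0.    -0.    -0.005] pos [0.5695 0.0901 0.0539] F [-0.7 -1.4  8. ] w 0.285
```

```bash
python3 -m creep '[{"grip":2,"dp":[-1,0,0],"rotation":[0,0,0]},{"grip":2,"dp":[-3,0,0],"rotation":[0,0,0]},{"grip":2,"dp":[-6,0,0],"rotation":[0,0,0]},{"grip":2,"dp":[-9,-0.5,2],"rotation":[0,0,0]},{"grip":2,"dp":[-9,-2,5],"rotation":[0,0,0]}]'
python3 - <<'E'
from h import *
c,p,d=shot('wrist','w3')
c,p,d=shot('scene','s3')
E
python3 go.py 0.4456 -0.1531 0.1 2.3
```

```text
time: 4.18
tool_pos: [0.5558, 0.0408, 0.1495]
tcp_rot: [1.185, 1.219, -1.166]
wrist_force: [1.6, -0.8, 0.9]
width: 0.281
t 4.28 dp [  4.39 -11.12  18.57] rot [-0.0019  0.0015 -0.0036] pos [0.5495 0.0368 0.1441] F [-0.4  0.6 -0.6] w 0.283
```

View pics/w3.png

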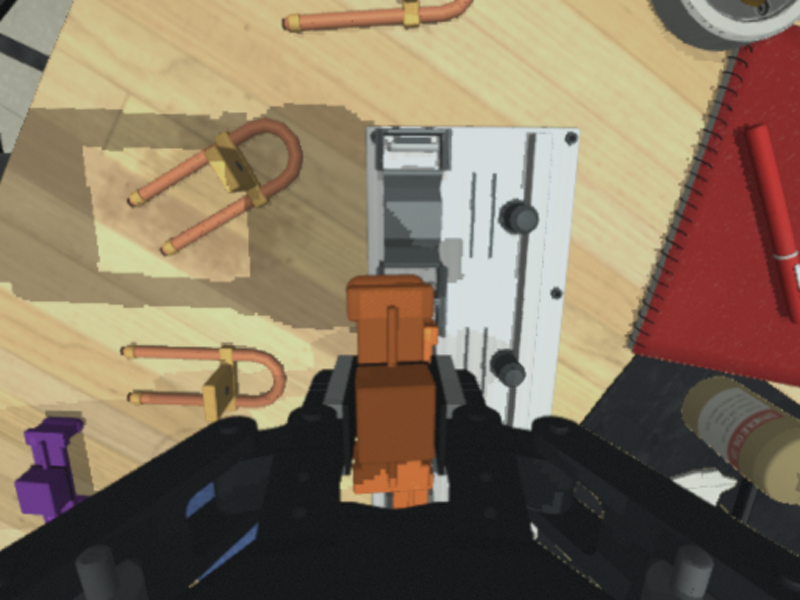

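View pics/s3.png

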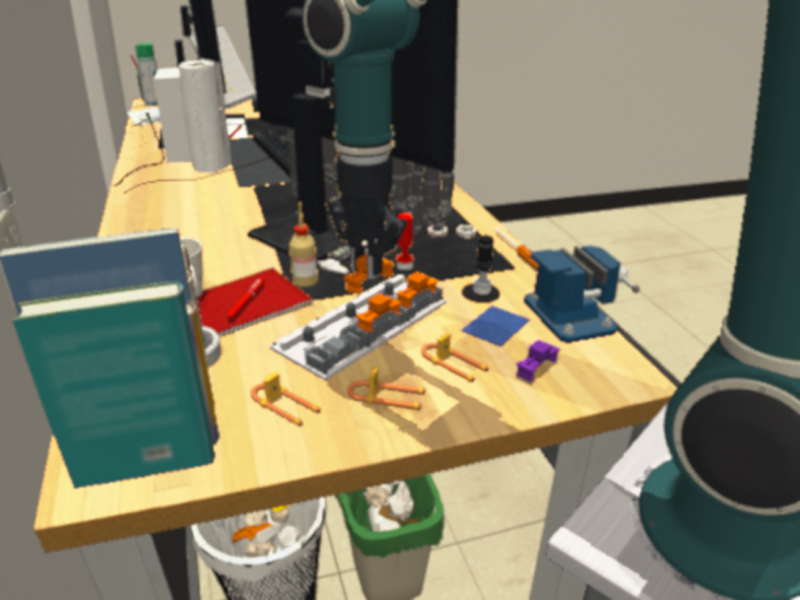

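```bash
cat > held.py <<'E'
from meas import *
# cap held: block top and bar top relative to TCP, from last wrist shot (arm still)
c,p,d=shot('wrist'); X=cloud(c,d); t,Rt,s=tcp()
hsv=cv2.cvtColor(p,cv2.COLOR_RGB2HSV).astype(int)
rel=(X-t)
m=(hsv[...,0]<14)&(hsv[...,1]>170)&(hsv[...,2]>50)&(d>0)&(abs(rel[...,0])<.05)&(abs(rel[...,1])<.06)&(abs(rel[...,2])<.05)
z=rel[...,2][m]; h,e=np.histogram(z,bins=np.arange(-.05,.05,.002)); print([(round(float(e[i])*1e3),int(h[i])) for i in range(len(h)) if h[i]>15])
top=m&(rel[...,2]>np.percentile(z,99)-.004)
q=Rt.inv().apply(rel[top]); print('block top in tool (mm): x %.1f  y %.1f..%.1f z %.1f..%.1f'%(np.median(q[:,0])*1e3,*np.percentile(q[:,1],[2,98])*1e3,*np.percentile(q[:,2],[2,98])*1e3),t.round(4),rect(c,top,np.median(X[top][:,2])))
E
python3 held.py; python3 go.py 0.4456 -0.1531 0.1 5
```

```text
[(-24, 107), (-22, 83), (-12, 32), (-10, 343), (-8, 1815), (-6, 596), (-4, 293), (-2, 121), (0, 65), (2, 66), (4, 73), (6, 70), (8, 277), (10, 1751), (12, 431)]
block top in tool (mm): x -11.1  y -9.5..12.5 z -9.4..15.6 [0.5493 0.0381 0.1429] (array([550.9,  35.3]), array([23.1, 27.1]), 2.1)
t 4.33 dp [  4.26 -11.09  18.72] rot [-0.0496  0.0001 -0.0024] pos [0.5493 0.0381 0.1429] F [-0.7  0.4 -0.9] w 0.283
```

```bash
for i in 1 2 3; do python3 -m creep '[{"grip":2,"dp":[0,0,0],"rotation":[0,0,0]}]' >/dev/null
python3 - <<'E'
from h import *
t,Rt,s=tcp(); c=bot.get_calibration('wrist'); Rm=cv2.Rodrigues(c['rvec'])[0]; o=-Rm.T@c['tvec']
print(t.round(4),s['tcp_rot'].round(4),o.round(4),s['q'].round(4),c['rvec'].round(4))
E
done
```

```text
[0.5491 0.0393 0.1415] [ 1.1812  1.2273 -1.1799] [0.5472 0.11   0.2704] [ 2.5800e-02  1.1850e-01  1.9774e+00  6.0000e-04  1.0452e+00 -1.3300e-02] [-2.8658 -0.0546 -0.0091]
[0.549  0.0398 0.1408] [ 1.1798  1.2286 -1.1798] [0.5471 0.1105 0.2697] [ 2.6900e-02  1.1980e-01  1.9773e+00  5.0000e-04  1.0450e+00 -1.3400e-02] [-2.8656 -0.0565 -0.0078]
[0.549  0.04   0.1405] [ 1.1789  1.2292 -1.1799] [0.5471 0.1107 0.2693] [ 2.7300e-02  1.2050e-01  1.9772e+00  3.0000e-04  1.0450e+00 -1.3500e-02] [-2.8655 -0.0576 -0.0071]
```

```bash
python3 -m creep '[{"grip":2,"dp":[0,-1.4,4],"rotation":[0,0,0]},{"grip":2,"dp":[0,-3.2,8],"rotation":[0,0,0]},{"grip":2,"dp":[0,-5.4,11.5],"rotation":[0,0,0]},{"grip":2,"dp":[0,-7.5,15],"rotation":[0,0,0]},{"grip":2,"dp":[0,-11,18.6],"rotation":[0,0,0]}]'; python3 -m creep '[{"grip":2,"dp":[0,0,0],"rotation":[0,0,0]},{"grip":2,"dp":[0,0,0],"rotation":[0,0,0]},{"grip":2,"dp":[0,0,0],"rotation":[0,0,0]}]'; python3 go.py 0.4456 -0.150 0.0344 2.3
python3 - <<'E'
from meas import *
for n in ('scene','side'):
    z=np.load(f'last_{n}.npz'); c={k:z[k] for k in z.files}; d=c['d'];X=cloud(c,d)
    if n=='side': c,p,d=shot('side','si4');X=cloud(c,d)
    for lo,hi in ((.02,.06),(.06,.1),(.1,.15)):
        m=(d>0)&(X[...,0]>.36)&(X[...,0]<.52)&(X[...,1]>-.4)&(X[...,1]<-.18)&(X[...,2]>lo)&(X[...,2]<hi)
        if m.any(): print(n,lo,m.sum(),[(round(x,2),X[m][(X[m][:,0]>x)&(X[m][:,0]<x+.04)][:,1].max().round(3)) for x in (.36,.4,.44,.48) if ((X[m][:,0]>x)&(X[m][:,0]<x+.04)).any()])
E
```

```text
time: 5.0
tool_pos: [0.4538, -0.1446, 0.141]
tcp_rot: [1.178, 1.228, -1.178]
wrist_force: [0.8, -0.5, -0.1]
width: 0.284
time: 5.25
tool_pos: [0.4539, -0.1429, 0.1409]
tcp_rot: [1.181, 1.228, -1.18]
wrist_force: [0.7, -0.4, -0.7]
width: 0.285
t 5.25 dp [10.65 -0.86  0.68] rot [-0.0007 -0.0006 -0.0002] pos [ 0.4539 -0.1429  0.1409] F [ 0.7 -0.4 -0.7] w 0.285
scene 0.02 223 [(0.36, np.float64(-0.2)), (0.4, np.float64(-0.216)), (0.48, np.float64(-0.215))]
scene 0.06 346 [(0.36, np.float64(-0.2)), (0.4, np.float64(-0.216)), (0.48, np.float64(-0.217))]
scene 0.1 491 [(0.36, np.float64(-0.188)), (0.4, np.float64(-0.202)), (0.48, np.float64(-0.219))]
side 0.02 286 [(0.36, np.float64(-0.333)), (0.4, np.float64(-0.323)), (0.48, np.float64(-0.218))]
side 0.06 900 [(0.36, np.float64(-0.261)), (0.4, np.float64(-0.284)), (0.48, np.float64(-0.221))]
side 0.1 2272 [(0.36, np.float64(-0.192)), (0.4, np.float64(-0.182)), (0.44, np.float64(-0.18)), (0.48, np.float64(-0.221))]
```

View pics/si4.png

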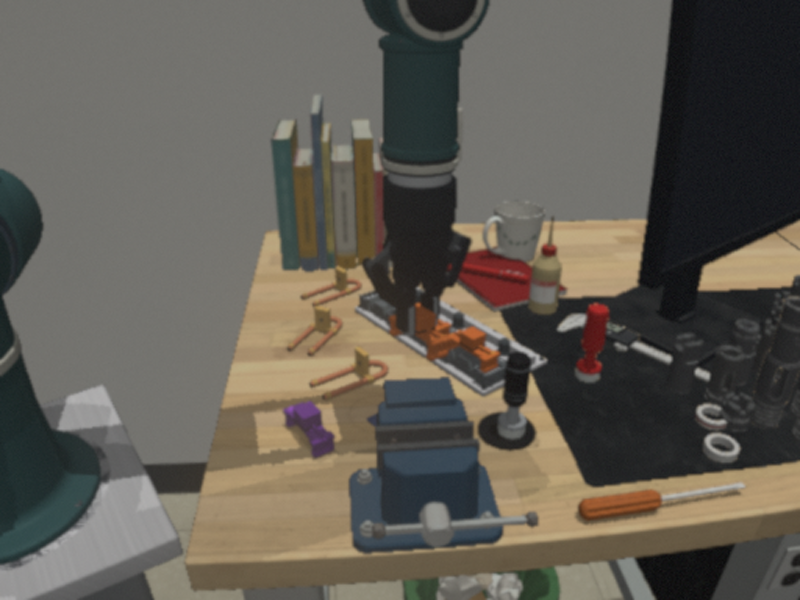

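Run:
```python
from meas import *
c,p,d=load('side'); print(proj(c,[[.454,-.146,.145]])*800/512)
c,p,d=load('scene');X=cloud(c,d)
m=(d>0)&(X[...,0]>.34)&(X[...,0]<.56)&(X[...,1]>-.3)&(X[...,1]<-.15)&(X[...,2]>.015)
q=X[m]
for x in np.arange(.34,.56,.02):
    k=q[(q[:,0]>x)&(q[:,0]<x+.02)]
    if len(k): print(round(x,2),[(z,k[abs(k[:,2]-z)<.01][:,1].max().round(3)) for z in (.03,.05,.07,.09,.11,.13) if (abs(k[:,2]-z)<.01).any()])
```

```text
[[418.1919869  315.47329394]]
0.34 [(0.03, np.float64(-0.204)), (0.05, np.float64(-0.204)), (0.07, np.float64(-0.203)), (0.09, np.float64(-0.206)), (0.11, np.float64(-0.207))]
0.36 [(0.03, np.float64(-0.207)), (0.05, np.float64(-0.2)), (0.07, np.float64(-0.2)), (0.09, np.float64(-0.201)), (0.11, np.float64(-0.188))]
0.38 [(0.03, np.float64(-0.219)), (0.05, np.float64(-0.204)), (0.07, np.float64(-0.206)), (0.09, np.float64(-0.206)), (0.11, np.float64(-0.191))]
0.4 [(0.03, np.float64(-0.229)), (0.05, np.float64(-0.216)), (0.07, np.float64(-0.216)), (0.09, np.float64(-0.217)), (0.11, np.float64(-0.202))]
0.42 [(0.03, np.float64(-0.241)), (0.05, np.float64(-0.228)), (0.07, np.float64(-0.228)), (0.09, np.float64(-0.228)), (0.11, np.float64(-0.212))]
0.44 []
0.5 [(0.03, np.float64(-0.215)), (0.05, np.float64(-0.219)), (0.07, np.float64(-0.217)), (0.09, np.float64(-0.218)), (0.11, np.float64(-0.219))]
0.52 [(0.03, np.float64(-0.212)), (0.05, np.float64(-0.214)), (0.07, np.float64(-0.215)), (0.09, np.float64(-0.213)), (0.11, np.float64(-0.215))]
0.54 [(0.03, np.float64(-0.221))]
```

```bash
python3 -m creep '[{"grip":2,"dp":[4,-0.1,-0.1],"rotation":[0,0,0]},{"grip":2,"dp":[8,-0.1,-0.1],"rotation":[0,0,0]},{"grip":2,"dp":[9.8,-0.1,-0.1],"rotation":[0,0,0]},{"grip":2,"dp":[10.4,-0.1,-0.1],"rotation":[0,0,0]},{"grip":2,"dp":[10.5,-0.1,-0.1],"rotation":[0,0,0]}]'; python3 -m creep '[{"grip":2,"dp":[0,0,0],"rotation":[0,0,0]},{"grip":2,"dp":[0,0,0],"rotation":[0,0,0]}]'; python3 go.py 0.452 -0.142 0.0344 2.3
```

```text
time: 5.72
tool_pos: [0.4526, -0.1405, 0.0351]
tcp_rot: [1.178, 1.232, -1.179]
wrist_force: [0.6, -0.3, 0.4]
width: 0.275
time: 5.88
tool_pos: [0.4539, -0.1417, 0.0367]
tcp_rot: [1.179, 1.228, -1.177]
wrist_force: [-0.2, 0.3, 0.0]
width: 0.275
t 5.88 dp [ 0.23 -0.19  0.02] rot [ 0.0019  0.0004 -0.0013] pos [ 0.4539 -0.1417  0.0367] F [-0.2  0.3  0. ] w 0.275
```

Release and go up, then look at the mat and the tubes.

```bash
python3 -m creep '[{"grip":5,"dp":[0.2,0,0],"rotation":[0,0,0]},{"grip":5,"dp":[0.2,0,0],"rotation":[0,0,0]},{"grip":5,"dp":[0.2,0,0],"rotation":[0,0,0]},{"grip":5,"dp":[-2,0,0],"rotation":[0,0,0]},{"grip":5,"dp":[-6,0,0],"rotation":[0,0,0]}]'; python3 -m creep '[{"grip":5,"dp":[-4,0,0],"rotation":[0,0,0]},{"grip":5,"dp":[-8,0,-2],"rotation":[0,0,0]},{"grip":5,"dp":[-11,0,-5],"rotation":[0,0,0]},{"grip":5,"dp":[-13,1,-9],"rotation":[0,0,0]},{"grip":5,"dp":[-14,2,-13],"rotation":[0,0,0]}]'
python3 - <<'E'
from h import *
shot('scene','s5');shot('wrist','w5')
E
python3 rep.py; python3 go.py 0.559 0.213 0.1 6
```

```text
time: 6.3
tool_pos: [0.4482, -0.1408, 0.0924]
tcp_rot: [1.178, 1.238, -1.185]
wrist_force: [1.4, 0.1, 0.4]
width: 0.581
time: 6.72
tool_pos: [0.4672, -0.0191, 0.2383]
tcp_rot: [1.184, 1.221, -1.177]
wrist_force: [2.3, 0.1, 0.1]
width: 0.585
post [392.  90.] 143 a 18.8 33.7 mean 26.0 b 87.2 101.6 mean 94.3 z 0.0296 (array([627.8,  89.4]), array([15.4, 13.9]), 29.3)
post [383. 172.] 111 a 19.6 33.8 mean 26.2 b -7.1 6.5 mean 0.1 z 0.0298 (array([631.9,  -4.2]), array([15.2, 13.7]), 2.5)
post [374. 243.] 93 a 20.3 34.6 mean 26.5 b -103.1 -88.7 mean -95.0 z 0.0299 (array([636.2, -99. ]), array([13.8, 14.8]), 32.5)
block [341. 177.] 589 a -47.8 -24.0 mean -36.8 b -12.9 12.8 mean 0.7 z 0.0637 (array([568.8,  -6.2]), array([26.8, 26.9]), 2.2)
block [340. 250.] 155 a -38.0 -23.5 mean -29.4 b -102.3 -82.1 mean -88.3 z 0.0637 (array([581.3, -94.4]), array([12.1, 30.1]), 35.1)
barbox [336. 172.] 939 a -49.5 -22.4 mean -37.0 b -38.5 37.1 mean 2.4 z 0.0461 (array([569.6,  -7. ]), array([29. , 76.6]), 2.3)
barbox [332. 230.] 453 a -49.6 -22.0 mean -35.9 b -83.1 -56.8 mean -68.9 z 0.0461 (array([572.5, -77.5]), array([29. , 29.1]), 1.9)
tube [242.  71.] 2112 [0.4664 0.1102 0.0398] 166 [452.7 102. ] [106.5  45.5] 30.8
tube [225. 176.] 1575 [ 0.4522 -0.0228  0.0398] 131 [435.4 -23.6] [106.3  45.5] 0.2
tube [235. 265.] 1226 [ 0.4554 -0.1418  0.0445] 411 [ 453.9 -140.3] [28.6 69.8] 1.9
plate [374. 151.] 8879 (array([632.,  -7.]), array([ 80. , 297.3]), 4.0)
t 6.82 dp [ 13.89   9.99 -22.35] rot [-0.0594 -0.0012 -0.0078] pos [ 0.4682 -0.015   0.2378] F [-0.4 -1.6 -0.3] w 0.592
```

View pics/w5.png

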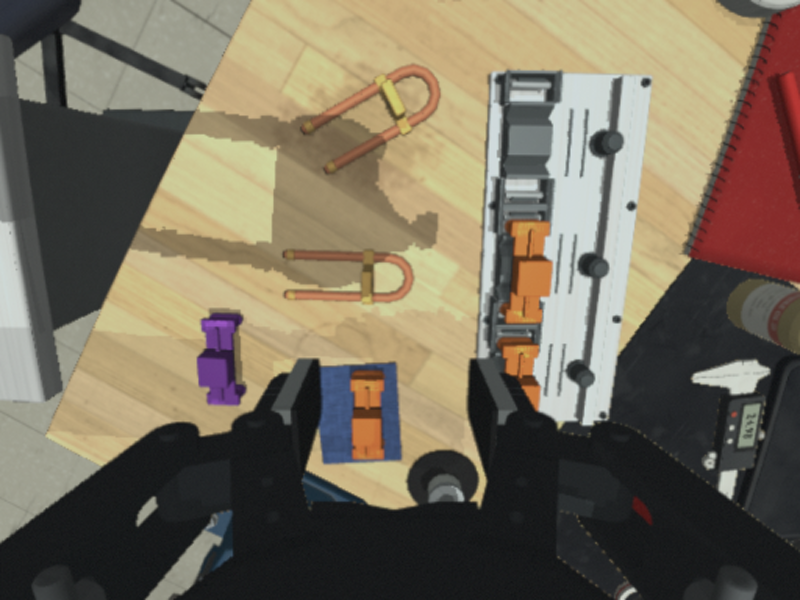

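Run:
```python
from meas import *
for n,f in (('scene',0),('side',0)):
    c,p,d=load(n);X=cloud(c,d)
    q=X[(d>0)&(X[...,2]>.05)&(X[...,2]<.45)&(X[...,0]>.45)&(X[...,0]<.75)&(X[...,1]>.16)&(X[...,1]<.5)]
    for x in np.arange(.46,.74,.03):
        k=q[(q[:,0]>x)&(q[:,0]<x+.03)]
        if len(k): print(n,round(x,2),[(z,np.percentile(k[abs(k[:,2]-z)<.03][:,1],2).round(3)) for z in (.08,.13,.18,.23,.28) if (abs(k[:,2]-z)<.03).sum()>5])
```

```text
scene 0.49 [(0.08, np.float64(0.335)), (0.13, np.float64(0.335)), (0.18, np.float64(0.335)), (0.23, np.float64(0.335))]
scene 0.52 [(0.08, np.float64(0.312)), (0.13, np.float64(0.312)), (0.18, np.float64(0.312)), (0.23, np.float64(0.333))]
scene 0.55 [(0.08, np.float64(0.412)), (0.13, np.float64(0.412)), (0.18, np.float64(0.306)), (0.23, np.float64(0.304)), (0.28, np.float64(0.301))]
scene 0.58 [(0.08, np.float64(0.277)), (0.13, np.float64(0.278)), (0.18, np.float64(0.279)), (0.23, np.float64(0.33)), (0.28, np.float64(0.316))]
scene 0.61 [(0.18, np.float64(0.274)), (0.23, np.float64(0.38)), (0.28, np.float64(0.367))]
scene 0.64 [(0.23, np.float64(0.431)), (0.28, np.float64(0.417))]
scene 0.67 [(0.18, np.float64(0.232)), (0.23, np.float64(0.237))]
scene 0.7 [(0.08, np.float64(0.214)), (0.13, np.float64(0.219)), (0.18, np.float64(0.225))]
scene 0.73 [(0.08, np.float64(0.49))]
side 0.49 [(0.08, np.float64(0.329)), (0.13, np.float64(0.329)), (0.18, np.float64(0.33)), (0.23, np.float64(0.33))]
side 0.52 [(0.08, np.float64(0.305)), (0.13, np.float64(0.304)), (0.18, np.float64(0.305)), (0.2
[... 154 characters left out ...]
oat64(0.294))]
side 0.58 [(0.08, np.float64(0.273)), (0.13, np.float64(0.273)), (0.18, np.float64(0.273)), (0.23, np.float64(0.286)), (0.28, np.float64(0.299))]
side 0.61 [(0.08, np.float64(0.268)), (0.13, np.float64(0.268)), (0.18, np.float64(0.269)), (0.23, np.float64(0.272)), (0.28, np.float64(0.352))]
side 0.64 [(0.08, np.float64(0.247)), (0.13, np.float64(0.247)), (0.18, np.float64(0.248)), (0.23, np.float64(0.265)), (0.28, np.float64(0.404))]
side 0.67 [(0.08, np.float64(0.244)), (0.18, np.float64(0.241)), (0.23, np.float64(0.286))]
side 0.7 [(0.18, np.float64(0.307)), (0.23, np.float64(0.324))]
side 0.73 [(0.18, np.float64(0.353)), (0.23, np.float64(0.359)), (0.28, np.float64(0.488))]
```

```bash
cat > go.py <<'E'
# shift (cm) and turn (rad) in tool axes to a world target: x y z (m), azimuth of tool y (deg), tilt about tool y (deg, + leans the body to tool +z)
from h import *
a=list(map(float,sys.argv[1:]))+[0]; y=np.radians(a[3])
p,Rt,s=tcp()
Y=np.array([np.cos(y),np.sin(y),0]);Xd=np.array([0,0,-1.]);T=R.from_matrix(np.c_[Xd,Y,np.cross(Xd,Y)])*R.from_rotvec([0,np.radians(a[4]),0])
print("t %.2f"%s['time'],"dp",(Rt.inv().apply(np.array(a[:3])-p)*100).round(2),"rot",(Rt.inv()*T).as_rotvec().round(4),"pos",p.round(4),"F",s['wrist_force'].round(1),"w %.3f"%s['width'])
E
python3 - <<'E'
from meas import *
for n in ('scene','side'):
    for t in tubes(*load(n)):
        if t[2][0]<.66 and t[2][1]<.24: print(n,*t)
E
python3 go.py 0.5595 0.205 0.15 6 17
```

```text
scene [288. 228.] 602 [ 0.4495 -0.0236  0.0384] 35 [432.6 -23.9] [106.8  45.5] 0.4
scene [245. 250.] 670 [0.4645 0.1101 0.0391] 36 [450.7 101.8] [106.8  46.4] 31.8
scene [179. 254.] 669 [0.5561 0.213  0.038 ] 46 [540.7 210.8] [104.8  47.3] 6.0
side [215. 188.] 1371 [0.5961 0.221  0.042 ] 168 [519.3 188. ] [336.   85.8] 45.5
side [300. 221.] 575 [ 0.5699 -0.1039  0.0455] 324 [0. 0.] [0. 0.] 0.0
side [226. 239.] 691 [ 0.4496 -0.03    0.0386] 45 [433.4 -29.2] [103.3  45.4] 0.8
t 6.82 dp [  8.89  10.05 -21.55] rot [-0.0578  0.2954 -0.0166] pos [ 0.4682 -0.015   0.2378] F [-0.4 -1.6 -0.3] w 0.592
```

```bash
python3 -m creep '[{"grip":4,"dp":[1,1.7,-3.6],"rotation":[-0.01,0.05,0]},{"grip":4,"dp":[2,3.4,-7.2],"rotation":[-0.02,0.1,0]},{"grip":4,"dp":[3,5,-10.8],"rotation":[-0.03,0.15,0]},{"grip":4,"dp":[4,6.7,-14.4],"rotation":[-0.04,0.2,-0.01]},{"grip":4,"dp":[5,8.4,-18],"rotation":[-0.05,0.25,-0.01]}]'; python3 go.py 0.5595 0.2135 0.07 6 17
```

```text
time: 7.23
tool_pos: [0.543, 0.1648, 0.1832]
tcp_rot: [1.315, 1.444, -1.023]
wrist_force: [1.0, -0.9, 1.2]
width: 0.467
t 7.23 dp [12.13  2.13 -1.73] rot [-0.0144  0.0447 -0.0002] pos [0.543  0.1648 0.1832] F [ 1.  -0.9  1.2] w 0.467
```

```bash
python3 -m creep '[{"grip":4,"dp":[3,1,-1],"rotation":[-0.01,0.04,0]},{"grip":4,"dp":[6,1.6,-1.6],"rotation":[-0.01,0.04,0]},{"grip":4,"dp":[9,1.6,-1.6],"rotation":[-0.01,0.04,0]},{"grip":4,"dp":[9,1.6,-1.6],"rotation":[-0.01,0.04,0]},{"grip":4,"dp":[9,1.6,-1.6],"rotation":[-0.01,0.04,0]}]'; python3 go.py 0.5595 0.2140 0.031 6 17; python3 -c "
from h import *
shot('wrist','w6')"
```

```text
time: 7.65
tool_pos: [0.5523, 0.2022, 0.098]
tcp_rot: [1.33, 1.48, -1.0]
wrist_force: [-0.4, 0.5, 1.2]
width: 0.467
t 7.65 dp [6.73 0.88 0.86] rot [-0.0057  0.0071  0.0056] pos [0.5523 0.2022 0.098 ] F [-0.4  0.5  1.2] w 0.467
```

View pics/w6.png

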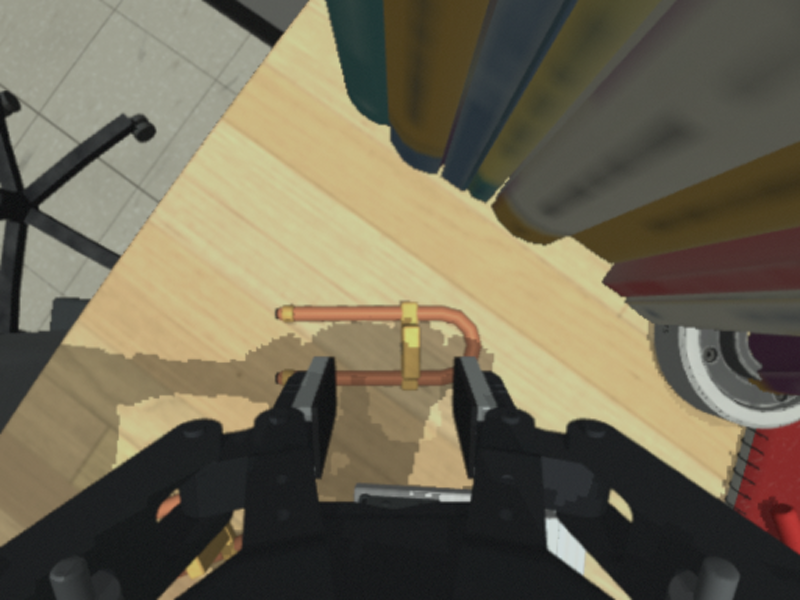

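```bash
python3 -m creep '[{"grip":4,"dp":[2,0.9,0.8],"rotation":[0,0,0]},{"grip":4,"dp":[5,0.9,0.8],"rotation":[0,0,0]},{"grip":4,"dp":[6.6,0.9,0.9],"rotation":[0,0,0]},{"grip":4,"dp":[6.6,0.9,0.9],"rotation":[0,0,0]},{"grip":4,"dp":[6.6,0.9,0.9],"rotation":[0,0,0]}]'; python3 go.py 0.5595 0.2140 0.031 6 17
```

```text
time: 8.12
tool_pos: [0.5633, 0.2136, 0.0361]
tcp_rot: [1.335, 1.475, -0.994]
wrist_force: [0.9, -0.1, 0.8]
width: 0.469
t 8.12 dp [ 0.52 -0.37  0.07] rot [-0.0046  0.0064 -0.0017] pos [0.5633 0.2136 0.0361] F [ 0.9 -0.1  0.8] w 0.469
```

```bash
python3 -m creep '[{"grip":4,"dp":[0.2,-0.1,0],"rotation":[0,0,0]},{"grip":0.4,"dp":[0.2,-0.1,0],"rotation":[0,0,0]},{"grip":0.4,"dp":[0.2,-0.1,0],"rotation":[0,0,0]},{"grip":0.4,"dp":[0.2,-0.1,0],"rotation":[0,0,0]},{"grip":0.4,"dp":[0.2,-0.1,0],"rotation":[0,0,0]}]' 40; python3 -m creep '[{"grip":0.4,"dp":[0,0,0],"rotation":[0,0,0]},{"grip":0.4,"dp":[0,0,0],"rotation":[0,0,0]},{"grip":0.4,"dp":[0,0,0],"rotation":[0,0,0]}]'; python3 go.py 0.5595 0.2140 0.031 6 17
```

```text
time: 8.53
tool_pos: [0.5626, 0.2145, 0.0345]
tcp_rot: [1.335, 1.474, -0.993]
wrist_force: [-0.9, -2.3, 6.9]
width: 0.079
time: 8.78
tool_pos: [0.5625, 0.2146, 0.0345]
tcp_rot: [1.335, 1.475, -0.993]
wrist_force: [-1.4, -1.5, 7.0]
width: 0.082
t 8.78 dp [ 0.33 -0.31  0.13] rot [-0.0038  0.0062 -0.0024] pos [0.5625 0.2146 0.0345] F [-1.4 -1.5  7. ] w 0.082
```

```bash
python3 -m creep '[{"grip":0.4,"dp":[-1,0,0],"rotation":[0,0,0]},{"grip":0.4,"dp":[-3,0,0.5],"rotation":[0,0,0]},{"grip":0.4,"dp":[-6,0,1],"rotation":[0,0,0]},{"grip":0.4,"dp":[-7,0,2],"rotation":[0,0,0]},{"grip":0.4,"dp":[-8,0,4],"rotation":[0,0,0]}]';python3 -m creep '[{"grip":0.4,"dp":[0,0,1],"rotation":[0,0,0]},{"grip":0.4,"dp":[0,0,1],"rotation":[0,0,0]},{"grip":0.4,"dp":[0,0,1],"rotation":[0,0,0]}]';  python3 -c "
from h import *
shot('wrist','w7');shot('scene','s7')"; python3 go.py 0.611 0.09 0.1 6 17
```

```text
time: 9.2
tool_pos: [0.5693, 0.1539, 0.1008]
tcp_rot: [1.335, 1.473, -0.99]
wrist_force: [-0.3, 0.1, -1.1]
width: 0.082
time: 9.45
tool_pos: [0.5678, 0.1435, 0.094]
tcp_rot: [1.335, 1.477, -0.998]
wrist_force: [0.5, 0.8, -1.1]
width: 0.082
t 9.55 dp [-2.26  3.77  5.43] rot [-0.0053  0.006   0.0017] pos [0.5676 0.1445 0.094 ] F [ 0.3  1.  -0.4] w 0.083
```

View pics/w7.png

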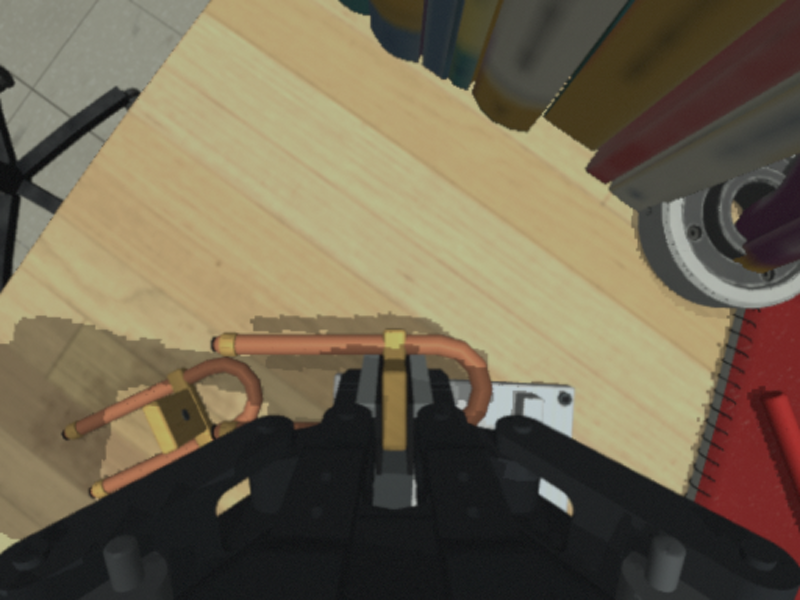

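```bash
cat > heldt.py <<'E'
from meas import *
c,p,d=load('wrist'); X=cloud(c,d)
Rm=cv2.Rodrigues(c['rvec'])[0]; cam=-Rm.T@c['tvec']
t,Rt,s=tcp(); hsv=cv2.cvtColor(p,cv2.COLOR_RGB2HSV).astype(int)
rel=X-t
m=(hsv[...,0]<22)&(hsv[...,1]>90)&(d>0)&(abs(rel[...,0])<.09)&(abs(rel[...,1])<.05)&(rel[...,2]<-.008)&(rel[...,2]>-.05)&(X[...,2]>.03)
k=max(comps(m,50),key=lambda q:q[2])[0]; q=X[k]
vx=np.polyfit(q[:,0],q[:,2],1); print('n',k.sum(),'z slope along x %.3f'%vx[0],'z by y:',[(round(y*1e3),round(float(np.percentile(q[abs(q[:,1]-t[1]-y)<.003][:,2],90)-t[2])*1e3,1)) for y in np.arange(-.024,.03,.006) if (abs(q[:,1]-t[1]-y)<.003).sum()>10])
L=q[(q[:,0]-t[0]<-.01)&(q[:,0]-t[0]>-.06)&(q[:,1]>t[1])]; L2=L[L[:,2]>np.percentile(L[:,2],50)]
print('leg centre at x-4cm: y rel',(np.polyval(np.polyfit(L[:,0]-t[0],L[:,1]-t[1],1),-.04)*1e3).round(1),'yaw',np.degrees(np.arctan(np.polyfit(L[:,0],L[:,1],1)[0])).round(2),'top z rel',(np.percentile(L[:,2],90)-t[2]).round(4), 'x extents rel',(q[:,0].min()-t[0]).round(4),(q[:,0].max()-t[0]).round(4))
b=(hsv[...,0]>14)&(hsv[...,0]<28)&(hsv[...,1]>90)&(d>0)&(abs(rel[...,0])<.012)&(abs(rel[...,1])<.03)&(abs(rel[...,2])<.03)
z=rel[...,2][b]; print('tab top z rel',np.percentile(z,[90,98]).round(4) if b.sum() else None, 'y',rel[...,1][b&(rel[...,2]>np.percentile(z,90)-.003)].min().round(4),rel[...,1][b].max().round(4))
E
python3 heldt.py
```

```text
n 2700 z slope along x -0.003 z by y: [(-12, -26.2), (-6, -25.9), (0, -25.9), (6, -25.7), (12, -25.5), (18, -26.0), (24, -26.2)]
leg centre at x-4cm: y rel 12.0 yaw 5.73 top z rel -0.0258 x extents rel -0.0706 0.0376
tab top z rel [0.0075 0.0234] y -0.0134 0.022
```

```bash
python3 go.py 0.6113 0.0905 0.085 2.7 16.7
```

```text
t 9.55 dp [-0.81  3.81  5.82] rot [0.0499 0.0008 0.0183] pos [0.5676 0.1445 0.094 ] F [ 0.3  1.  -0.4] w 0.083
```

```bash
python3 -m creep '[{"grip":0.4,"dp":[-0.3,1.5,2.2],"rotation":[0.02,0,0.01]},{"grip":0.4,"dp":[-0.6,3,4.5],"rotation":[0.05,0,0.02]},{"grip":0.4,"dp":[-0.8,3.8,5.8],"rotation":[0.05,0,0.02]},{"grip":0.4,"dp":[-0.8,3.8,5.8],"rotation":[0.05,0,0.02]},{"grip":0.4,"dp":[-0.8,3.8,5.8],"rotation":[0.05,0,0.02]}]';python3 -m creep '[{"grip":0.4,"dp":[0,0,0],"rotation":[0,0,0]},{"grip":0.4,"dp":[0,0,0],"rotation":[0,0,0]}]'; python3 go.py 0.6113 0.0905 0.065 2.7 16.7;python3 -c "
from h import *
shot('wrist','w8')"; python3 heldt.py
```

```text
time: 9.97
tool_pos: [0.612, 0.0905, 0.0855]
tcp_rot: [1.381, 1.445, -1.026]
wrist_force: [0.8, 0.1, -0.2]
width: 0.085
time: 10.13
tool_pos: [0.6113, 0.0913, 0.0859]
tcp_rot: [1.38, 1.445, -1.025]
wrist_force: [0.2, -0.5, -0.8]
width: 0.08
t 10.13 dp [ 1.98 -0.01  0.67] rot [ 0.0015  0.0007 -0.0023] pos [0.6113 0.0913 0.0859] F [ 0.2 -0.5 -0.8] w 0.080
n 2581 z slope along x 0.005 z by y: [(-12, -25.9), (-6, -25.8), (0, -26.0), (6, -26.0), (12, -25.7), (18, -26.0), (24, -25.7)]
leg centre at x-4cm: y rel 14.9 yaw 2.49 top z rel -0.0261 x extents rel -0.0699 0.038
tab top z rel [0.0074 0.0231] y -0.0122 0.0224
```

View pics/w8.png

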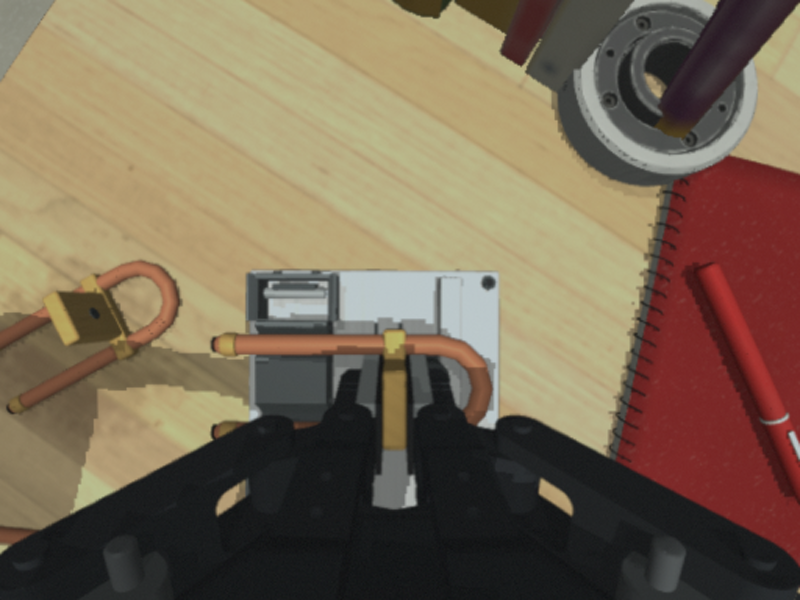

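```bash
python3 -m creep '[{"grip":0.4,"dp":[0.9,0,0.4],"rotation":[0,0,0]},{"grip":0.4,"dp":[1.8,0,0.7],"rotation":[0,0,0]},{"grip":0.4,"dp":[2.4,0,0.9],"rotation":[0,0,0]},{"grip":0.4,"dp":[2.4,0,0.9],"rotation":[0,0,0]},{"grip":0.4,"dp":[2.4,0,0.9],"rotation":[0,0,0]}]'; python3 go.py 0.6113 0.0898 0.0562 2.7 16.7
```

```text
time: 10.6
tool_pos: [0.6114, 0.0887, 0.0595]
tcp_rot: [1.381, 1.445, -1.026]
wrist_force: [0.4, -0.1, -0.5]
width: 0.083
t 10.60 dp [ 0.34 -0.   -0.01] rot [ 0.0003  0.001  -0.0016] pos [0.6114 0.0887 0.0595] F [ 0.4 -0.1 -0.5] w 0.083
```

```bash
python3 -m creep '[{"grip":0.4,"dp":[0.3,0,0.1],"rotation":[0,0,0]},{"grip":0.4,"dp":[0.3,0,0.1],"rotation":[0,0,0]},{"grip":0.4,"dp":[0.3,0,0.1],"rotation":[0,0,0]}]'; python3 go.py 0.6113 0.0898 0.0562 2.7 16.7; python3 -c "
from h import *
shot('wrist','w9')"; python3 heldt.py
```

```text
time: 10.85
tool_pos: [0.6124, 0.0892, 0.0579]
tcp_rot: [1.383, 1.444, -1.024]
wrist_force: [0.1, 4.7, 1.4]
width: 0.087
t 10.85 dp [ 0.18 -0.11 -0.02] rot [ 0.0003 -0.0001 -0.0039] pos [0.6124 0.0892 0.0579] F [0.1 4.7 1.4] w 0.087
n 2174 z slope along x 0.000 z by y: [(-12, -25.8), (-6, -25.8), (0, -25.9), (6, -25.8), (12, -25.4), (18, -25.7), (24, -25.9)]
leg centre at x-4cm: y rel 15.2 yaw 2.29 top z rel -0.0257 x extents rel -0.069 0.0373
tab top z rel [0.0076 0.0234] y -0.0123 0.0223
```

View pics/w9.png

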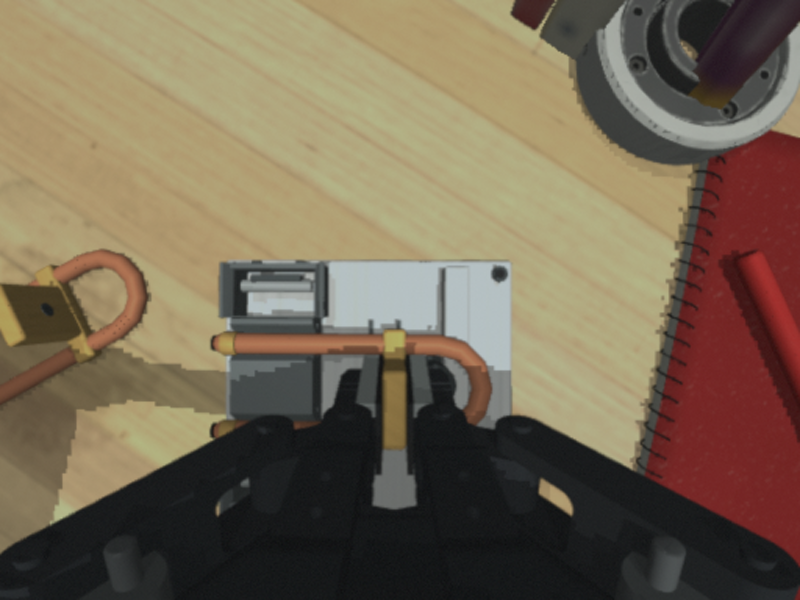

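```bash
python3 -m creep '[{"grip":0.4,"dp":[0,0,-0.12],"rotation":[0,0,0]},{"grip":0.4,"dp":[0.2,0,-0.08],"rotation":[0,0,0]},{"grip":0.4,"dp":[0.2,0,-0.08],"rotation":[0,0,0]},{"grip":0.4,"dp":[0.2,0,-0.08],"rotation":[0,0,0]}]'; python3 go.py 0.6113 0.0898 0.0562 2.7 16.7
```

```text
time: 11.23
tool_pos: [0.6127, 0.0898, 0.0569]
tcp_rot: [1.382, 1.443, -1.024]
wrist_force: [-2.7, 2.7, 4.9]
width: 0.087
t 11.23 dp [ 0.06 -0.14  0.02] rot [ 0.0009  0.0009 -0.0045] pos [0.6127 0.0898 0.0569] F [-2.7  2.7  4.9] w 0.087
```

```bash
python3 -m creep '[{"grip":2.5,"dp":[0,0,0],"rotation":[0,0,0]},{"grip":2.5,"dp":[0,0,0],"rotation":[0,0,0]},{"grip":2.5,"dp":[0,0,0],"rotation":[0,0,0]},{"grip":2.5,"dp":[-2,0,-0.5],"rotation":[0,0,0]},{"grip":2.5,"dp":[-5,0,-1.4],"rotation":[0,0,0]}]';python3 -m creep '[{"grip":5,"dp":[-3,0,0],"rotation":[0,0,0]},{"grip":5,"dp":[-6,0,0],"rotation":[0,-0.1,0]},{"grip":5,"dp":[-8,0,0],"rotation":[0,-0.2,0]},{"grip":5,"dp":[-8,0,0],"rotation":[0,-0.3,0]},{"grip":5,"dp":[-8,0,0],"rotation":[0,-0.3,0]}]';python3 -c "
from h import *
shot('wrist','w10')";python3 rep.py; python3 go.py 0.5695 -0.0052 0.16 2.3
```

```text
time: 11.65
tool_pos: [0.6087, 0.0884, 0.1037]
tcp_rot: [1.378, 1.449, -1.032]
wrist_force: [-0.9, -0.1, -0.5]
width: 0.289
time: 12.07
tool_pos: [0.6147, 0.0681, 0.1873]
tcp_rot: [1.168, 1.216, -1.17]
wrist_force: [-1.1, 1.1, -0.0]
width: 0.585
post [268. 157.] 663 a 10.7 47.3 mean 30.5 b 73.4 116.9 mean 96.5 z 0.0300 (array([631.2,  90.9]), array([38.2, 45.5]), 2.6)
post [265. 159.] 160 a 20.7 33.3 mean 27.1 b 87.6 102.0 mean 95.3 z 0.0296 (array([629.,  91.]), array([13.5, 15.2]), 15.1)
post [263. 244.] 125 a 20.5 33.7 mean 26.9 b -6.6 7.0 mean 0.8 z 0.0298 (array([632.9,  -3.3]), array([14.7, 13.2]), 50.7)
post [261. 315.] 102 a 20.7 34.0 mean 27.1 b -100.3 -87.5 mean -93.6 z 0.0301 (array([637. , -97.4]), array([13.8, 14.9]), 42.0)
block [250. 165.] 243 a 8.4 15.6 mean 12.0 b 83.4 106.8 mean 95.5 z 0.0624 (array([614. ,  90.6]), array([ 7.2, 24.5]), 2.7)
block [210. 259.] 257 a -32.2 -23.0 mean -26.7 b -13.3 13.1 mean 1.2 z 0.0636 (array([579.5,  -4.3]), array([31.8, 10.3]), 86.2)
barbox [206. 228.] 516 a -48.2 -21.1 mean -32.3 b -7.6 38.3 mean 27.2 z 0.0460 (array([569.5,   6.3]), array([53.7, 28.3]), 89.3)
barbox [210. 278.] 191 a -39.1 -21.4 mean -29.5 b -38.4 -20.7 mean -31.0 z 0.0462 (array([576.7, -34.4]), array([19.6, 19.7]), 2.7)
barbox [207. 307.] 579 a -47.5 -21.3 mean -34.6 b -83.5 -56.0 mean -69.1 z 0.0461 (array([573.7, -76.7]), array([28.2, 33.7]), 2.8)
tube [104. 135.] 2668 [0.4681 0.1104 0.0392] 269 [453.7 101.8] [106.7  45.7] 32.0
tube [100. 244.] 2044 [ 0.453  -0.0224  0.0389] 195 [435.6 -23.1] [ 45.5 109.1] 88.5
plate [271. 184.] 4976 (array([606.6,   6.6]), array([123.2, 266.8]), 2.8)
plate [244. 248.] 5577 (array([613.6, -34.3]), array([ 51.8, 196.5]), 2.4)
t 12.12 dp [ 2.56 -4.75  7.05] rot [ 0.0105  0.0087 -0.0057] pos [0.6132 0.0678 0.1852] F [-0.4 -0.6 -0.8] w 0.580
```

View pics/w10.png

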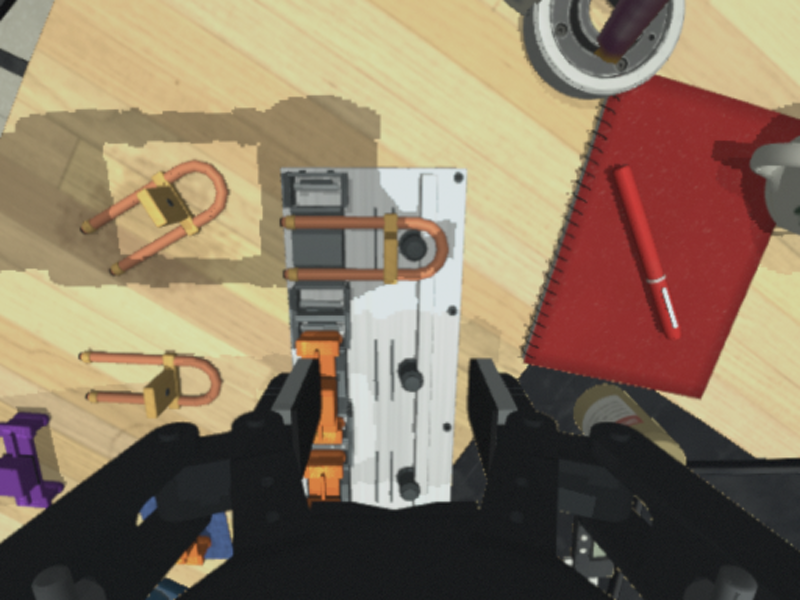

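```bash
python3 -m creep '[{"grip":4.6,"dp":[1,-1.6,2.4],"rotation":[0.01,0,0]},{"grip":4.6,"dp":[2,-3.2,4.8],"rotation":[0.01,0,0]},{"grip":4.6,"dp":[4,-4.5,7.2],"rotation":[0.01,0,0]},{"grip":4.6,"dp":[6,-4.5,7.2],"rotation":[0.01,0,0]},{"grip":4.6,"dp":[8,-4.5,7.2],"rotation":[0.01,0,0]}]'; python3 -m creep '[{"grip":4.6,"dp":[0,0,0],"rotation":[0,0,0]},{"grip":4.6,"dp":[0,0,0],"rotation":[0,0,0]},{"grip":4.6,"dp":[0,0,0],"rotation":[0,0,0]}]';  python3 go.py 0.5697 -0.0064 0.057 2.3
```

```text
time: 12.53
tool_pos: [0.5694, -0.0108, 0.1023]
tcp_rot: [1.179, 1.219, -1.187]
wrist_force: [0.8, 0.4, 0.2]
width: 0.541
time: 12.78
tool_pos: [0.5716, -0.0091, 0.1047]
tcp_rot: [1.178, 1.217, -1.184]
wrist_force: [-0.3, 0.8, 0.1]
width: 0.541
t 12.78 dp [ 4.77 -0.19 -0.32] rot [-0.004   0.0087 -0.003 ] pos [ 0.5716 -0.0091  0.1047] F [-0.3  0.8  0.1] w 0.541
```

```bash
python3 -m creep '[{"grip":4.6,"dp":[2,-0.2,-0.3],"rotation":[0,0.01,0]},{"grip":4.6,"dp":[4,-0.2,-0.3],"rotation":[0,0.01,0]},{"grip":4.6,"dp":[4.7,-0.2,-0.3],"rotation":[0,0.01,0]},{"grip":4.6,"dp":[4.7,-0.2,-0.3],"rotation":[0,0.01,0]},{"grip":4.6,"dp":[4.7,-0.2,-0.3],"rotation":[0,0.01,0]}]' 30; python3 go.py 0.5697 -0.0064 0.057 2.3
```

```text
time: 13.2
tool_pos: [0.5703, -0.0061, 0.0586]
tcp_rot: [1.184, 1.224, -1.178]
wrist_force: [0.6, -0.0, -0.3]
width: 0.539
t 13.20 dp [ 0.16 -0.07  0.02] rot [-0.003  -0.0004 -0.0045] pos [ 0.5703 -0.0061  0.0586] F [ 0.6 -0.  -0.3] w 0.539
```

```bash
python3 -m creep '[{"grip":2,"dp":[0,0,0],"rotation":[0,0,0]},{"grip":2,"dp":[0,0,0],"rotation":[0,0,0]},{"grip":2,"dp":[0,0,0],"rotation":[0,0,0]},{"grip":2,"dp":[0,0,0],"rotation":[0,0,0]},{"grip":2,"dp":[0,0,0],"rotation":[0,0,0]}]' 30; python3 go.py 0.5697 -0.0064 0.057 2.3
```

```text
time: 13.62
tool_pos: [0.5711, -0.0063, 0.0593]
tcp_rot: [1.185, 1.222, -1.177]
wrist_force: [-0.8, 0.1, 6.2]
width: 0.269
t 13.62 dp [ 0.23 -0.14  0.  ] rot [-0.0034 -0.0001 -0.0067] pos [ 0.5711 -0.0063  0.0593] F [-0.8  0.1  6.2] w 0.269
```

```bash
python3 -m creep '[{"grip":2,"dp":[-1,0,0],"rotation":[0,0,0]},{"grip":2,"dp":[-3,0,0],"rotation":[0,0,0]},{"grip":2,"dp":[-6,0,-1],"rotation":[0,0,0]},{"grip":2,"dp":[-7,-0.2,-4],"rotation":[0,0,0]},{"grip":2,"dp":[-7,-0.3,-8],"rotation":[0,0,0]}]'; python3 -m creep '[{"grip":2,"dp":[0,0,-1.2],"rotation":[0,0,0]},{"grip":2,"dp":[0,0,-1.2],"rotation":[0,0,0]},{"grip":2,"dp":[0,0,-1.2],"rotation":[0,0,0]},{"grip":2,"dp":[0,0,-1.2],"rotation":[0,0,0]}]'; python3 held.py;  python3 go.py 0.5668 0.0882 0.0593 2.3
```

```text
time: 14.03
tool_pos: [0.5664, 0.0725, 0.1324]
tcp_rot: [1.19, 1.216, -1.177]
wrist_force: [1.7, 1.4, 0.2]
width: 0.27
time: 14.37
tool_pos: [0.5626, 0.0848, 0.1274]
tcp_rot: [1.183, 1.224, -1.18]
wrist_force: [-0.4, 0.6, -1.0]
width: 0.273
[(-32, 59), (-30, 120), (-18, 47), (-16, 650), (-14, 1861), (-12, 61), (-10, 280), (-8, 50), (-6, 56), (-4, 64), (-2, 64), (0, 65), (2, 566), (4, 1691)]
block top in tool (mm): x -4.4  y -10.2..11.7 z -12.4..12.5 [0.5627 0.0845 0.1274] (array([563.5,  84.9]), array([23.2, 26.7]), 2.0)
t 14.42 dp [ 6.81  0.4  -0.35] rot [-0.0039  0.0003 -0.0028] pos [0.5627 0.0845 0.1274] F [ 0.1 -0.5 -0.3] w 0.276
```

```bash
python3 -m creep '[{"grip":2,"dp":[2,0.4,-0.35],"rotation":[0,0,0]},{"grip":2,"dp":[3,0.4,-0.35],"rotation":[0,0,0]},{"grip":2,"dp":[3,0.4,-0.35],"rotation":[0,0,0]},{"grip":2,"dp":[3,0.4,-0.35],"rotation":[0,0,0]},{"grip":2,"dp":[3,0.4,-0.35],"rotation":[0,0,0]}]'; python3 -c "
from h import *
shot('wrist','w11')"; python3 go.py 0.5668 0.0882 0.0593 2.3
```

```text
time: 14.83
tool_pos: [0.567, 0.0885, 0.0979]
tcp_rot: [1.184, 1.224, -1.18]
wrist_force: [0.4, -0.5, -0.2]
width: 0.272
t 14.88 dp [ 3.9  -0.08  0.05] rot [-0.004  -0.0002 -0.0043] pos [0.5674 0.0887 0.0983] F [-0.7 -0.7  0. ] w 0.272
```

View pics/w11.png

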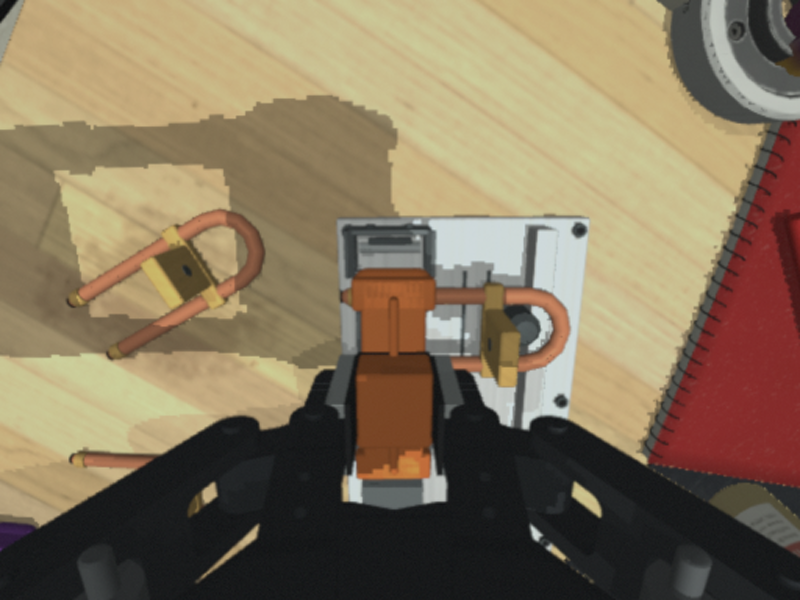

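```bash
python3 -m creep '[{"grip":2,"dp":[1.5,-0.05,0],"rotation":[0,0,0]},{"grip":2,"dp":[2.8,-0.05,0],"rotation":[0,0,0]},{"grip":2,"dp":[3.4,-0.05,0],"rotation":[0,0,0]},{"grip":2,"dp":[3.5,-0.05,0],"rotation":[0,0,0]},{"grip":2,"dp":[3.5,-0.05,0],"rotation":[0,0,0]}]';  python3 go.py 0.5668 0.0882 0.0593 2.3
```

```text
time: 15.3
tool_pos: [0.5661, 0.0891, 0.0622]
tcp_rot: [1.183, 1.225, -1.18]
wrist_force: [0.2, -0.4, -0.6]
width: 0.273
t 15.30 dp [0.29 0.07 0.09] rot [-0.0034 -0.0001 -0.0022] pos [0.5661 0.0891 0.0622] F [ 0.2 -0.4 -0.6] w 0.273
```

```bash
python3 -m creep '[{"grip":2,"dp":[0.15,0.05,0.05],"rotation":[0,0,0]},{"grip":2,"dp":[0.25,0.05,0.05],"rotation":[0,0,0]},{"grip":2,"dp":[0.25,0.05,0.05],"rotation":[0,0,0]}]';  python3 go.py 0.5668 0.0882 0.0593 2.3
```

```text
time: 15.55
tool_pos: [0.5674, 0.0887, 0.0607]
tcp_rot: [1.184, 1.224, -1.179]
wrist_force: [-0.4, -0.3, -0.0]
width: 0.273
t 15.55 dp [ 0.14 -0.07  0.05] rot [-0.0034 -0.0003 -0.0042] pos [0.5674 0.0887 0.0607] F [-0.4 -0.3 -0. ] w 0.273
```

```bash
python3 -m creep '[{"grip":2,"dp":[0.12,0,0],"rotation":[0,0,0]},{"grip":2,"dp":[0.12,0,0],"rotation":[0,0,0]},{"grip":4.4,"dp":[0.12,0,0],"rotation":[0,0,0]},{"grip":4.4,"dp":[0.12,0,0],"rotation":[0,0,0]},{"grip":4.4,"dp":[0.12,0,0],"rotation":[0,0,0]}]'; python3 -m creep '[{"grip":4.4,"dp":[-2,0,0],"rotation":[0,0,0]},{"grip":4.6,"dp":[-6,0,0],"rotation":[0,0,0]},{"grip":4.6,"dp":[-9,0,2],"rotation":[0,0,0]},{"grip":4.6,"dp":[-10,0,4],"rotation":[0,0,0]},{"grip":4.6,"dp":[-10,0,4],"rotation":[0,0,0]}]';python3 -c "
from h import *
shot('wrist','w12')";python3 rep.py; python3 go.py 0.468 0.1104 0.12 31
```

```text
time: 15.97
tool_pos: [0.5676, 0.0887, 0.0593]
tcp_rot: [1.185, 1.223, -1.179]
wrist_force: [-0.2, 0.6, -0.0]
width: 0.513
time: 16.38
tool_pos: [0.5717, 0.0464, 0.164]
tcp_rot: [1.188, 1.216, -1.174]
wrist_force: [0.1, -0.4, -0.3]
width: 0.534
post [318. 141.] 777 a 10.2 47.6 mean 30.8 b 73.0 115.6 mean 96.5 z 0.0302 (array([631.5,  90. ]), array([38.3, 44.5]), 2.8)
post [314. 143.] 179 a 21.8 33.3 mean 27.3 b 87.5 102.1 mean 95.1 z 0.0299 (array([629.9,  90.7]), array([11.9, 14.6]), 4.9)
post [302. 316.] 70 a 20.7 29.2 mean 24.9 b -99.3 -87.6 mean -93.1 z 0.0297 (array([634.3, -97.1]), array([ 8.8, 12. ]), 0.9)
block [246. 148.] 977 a -46.1 -23.2 mean -34.5 b 82.1 107.6 mean 95.2 z 0.0638 (array([567.6,  88.2]), array([23.5, 26.6]), 4.1)
block [302. 147.] 341 a 7.1 15.1 mean 10.7 b 83.2 106.7 mean 95.3 z 0.0623 (array([612.6,  90.2]), array([ 9.1, 24. ]), 1.8)
barbox [245. 114.] 901 a -47.5 -21.8 mean -34.7 b 108.0 132.3 mean 120.9 z 0.0460 (array([566.1, 112. ]), array([26.5, 26.8]), 2.0)
barbox [295. 143.] 67 a 6.9 12.8 mean 7.6 b 83.5 106.8 mean 96.5 z 0.0456 (array([609.8,  90.4]), array([24.5,  5.6]), 80.1)
barbox [247. 178.] 716 a -48.2 -20.7 mean -34.3 b 56.1 78.2 mean 66.9 z 0.0460 (array([568.8,  60.5]), array([27.5, 21.6]), 1.8)
barbox [247. 309.] 655 a -48.4 -22.2 mean -35.3 b -83.5 -56.7 mean -69.6 z 0.0461 (array([573.4, -78.4]), array([26.3, 34.3]), 1.4)
tube [134. 120.] 3108 [0.4679 0.1102 0.0393] 315 [453.4 101.8] [106.8  45.8] 32.1
tube [269. 142.] 4058 [0.5701 0.0904 0.0464] 1734 [568.7 101.1] [81.2 48.4] 43.8
tube [126. 241.] 2378 [ 0.4525 -0.0226  0.0391] 237 [435.7 -23.1] [107.9  45.3] 0.6
plate [316. 140.] 4048 (array([621.4,  52.5]), array([ 88.9, 176.1]), 2.4)
plate [284. 239.] 5853 (array([613.4, -30.6]), array([ 50.8, 190.4]), 1.9)
t 16.43 dp [  4.07 -10.03  -6.63] rot [-0.5065  0.0021 -0.0088] pos [0.5701 0.0476 0.1616] F [ 0.6  1.4 -0.9] w 0.536
```

View pics/w12.png

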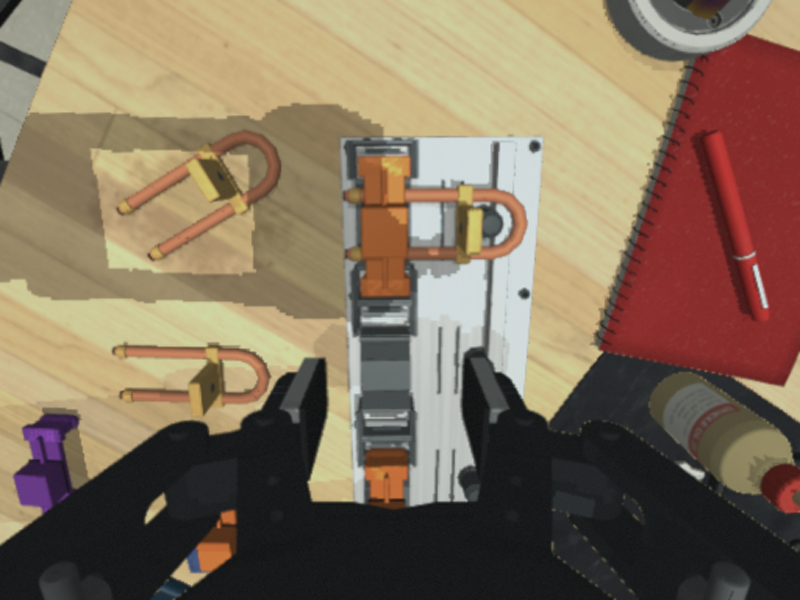

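```bash
python3 -m creep '[{"grip":4,"dp":[0.8,-2.5,-1.6],"rotation":[-0.12,0,0]},{"grip":4,"dp":[1.6,-5,-3.2],"rotation":[-0.24,0,0]},{"grip":4,"dp":[2.4,-7.5,-5],"rotation":[-0.36,0,0]},{"grip":4,"dp":[3.5,-10,-6.6],"rotation":[-0.48,0,-0.01]},{"grip":4,"dp":[5,-10,-6.6],"rotation":[-0.515,0,-0.01]}]'; python3 -m creep '[{"grip":4,"dp":[1,0,0],"rotation":[0,0,0]},{"grip":4,"dp":[1,0,0],"rotation":[0,0,0]},{"grip":4,"dp":[1,0,0],"rotation":[0,0,0]}]';python3 go.py 0.468 0.1104 0.0335 31.5; python3 -c "
from h import *
shot('wrist','w13')"
```

```text
time: 16.85
tool_pos: [0.4606, 0.1131, 0.1066]
tcp_rot: [0.784, 1.432, -0.795]
wrist_force: [0.1, -0.4, 0.2]
width: 0.471
time: 17.1
tool_pos: [0.4656, 0.1109, 0.0976]
tcp_rot: [0.79, 1.426, -0.801]
wrist_force: [1.3, 0.1, 1.5]
width: 0.472
t 17.10 dp [6.41 0.23 0.18] rot [ 0.0008 -0.0017  0.0082] pos [0.4656 0.1109 0.0976] F [1.3 0.1 1.5] w 0.472
```

View pics/w13.png

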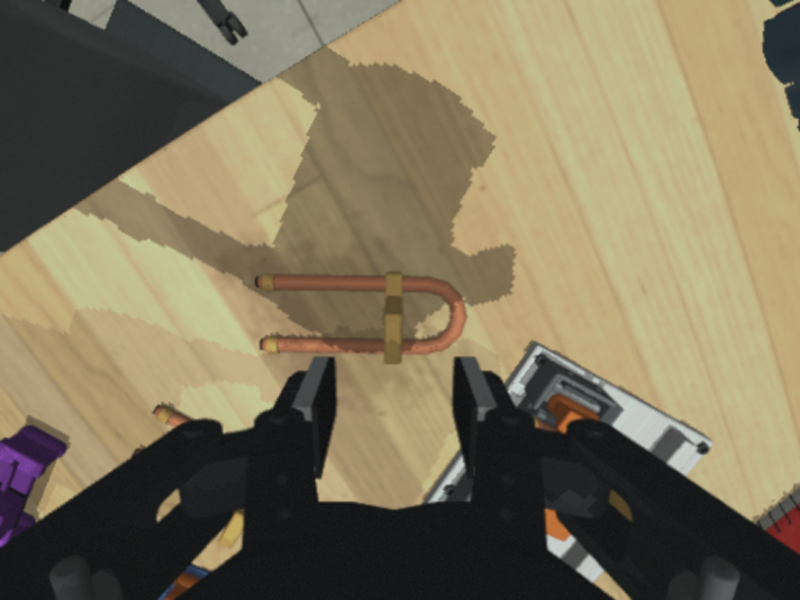

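```bash
python3 -m creep '[{"grip":4,"dp":[2.5,0.1,0.1],"rotation":[0,0,0.01]},{"grip":4,"dp":[5.2,0.1,0.2],"rotation":[0,0,0.01]},{"grip":4,"dp":[6.3,0.1,0.2],"rotation":[0,0,0.01]},{"grip":4,"dp":[6.3,0.1,0.2],"rotation":[0,0,0.01]},{"grip":4,"dp":[6.3,0.1,0.2],"rotation":[0,0,0.01]}]'; python3 -m creep '[{"grip":0.4,"dp":[0,0,0],"rotation":[0,0,0]},{"grip":0.4,"dp":[0,0,0],"rotation":[0,0,0]},{"grip":0.4,"dp":[0,0,0],"rotation":[0,0,0]},{"grip":0.4,"dp":[0,0,0],"rotation":[0,0,0]},{"grip":0.4,"dp":[0,0,0],"rotation":[0,0,0]}]' 40; python3 go.py 0.468 0.1104 0.0335 31.5
```

```text
time: 17.57
tool_pos: [0.4679, 0.1094, 0.0358]
tcp_rot: [0.797, 1.42, -0.792]
wrist_force: [0.2, 0.3, -0.1]
width: 0.468
time: 17.98
tool_pos: [0.4692, 0.1098, 0.0374]
tcp_rot: [0.798, 1.417, -0.789]
wrist_force: [-0.7, -0.3, 6.3]
width: 0.079
t 17.98 dp [ 0.39 -0.07 -0.11] rot [ 0.002   0.0004 -0.0068] pos [0.4692 0.1098 0.0374] F [-0.7 -0.3  6.3] w 0.079
```

```bash
python3 -m creep '[{"grip":0.4,"dp":[-2,0,0],"rotation":[0,0,0]},{"grip":0.4,"dp":[-5,0,0],"rotation":[0,0,0]},{"grip":0.4,"dp":[-8,0,0],"rotation":[0,0,0]},{"grip":0.4,"dp":[-9,0.5,1],"rotation":[0.02,0,0]},{"grip":0.4,"dp":[-9,1,3],"rotation":[0.1,0,0]}]'; python3 go.py 0.6149 -0.0047 0.12 2.3
```

```text
time: 18.4
tool_pos: [0.494, 0.0902, 0.1297]
tcp_rot: [0.877, 1.383, -0.862]
wrist_force: [0.6, -0.1, -1.4]
width: 0.079
t 18.40 dp [ 1.05  6.72 13.81] rot [ 0.4116 -0.0018 -0.0109] pos [0.494  0.0902 0.1297] F [ 0.6 -0.1 -1.4] w 0.079
```

```bash
python3 -m creep '[{"grip":0.4,"dp":[0.2,1.6,3.4],"rotation":[0.1,0,0]},{"grip":0.4,"dp":[0.4,3.2,6.8],"rotation":[0.2,0,0]},{"grip":0.4,"dp":[0.6,4.8,10.2],"rotation":[0.3,0,0]},{"grip":0.4,"dp":[0.8,6.6,13.6],"rotation":[0.4,0,-0.01]},{"grip":0.4,"dp":[1,6.6,13.6],"rotation":[0.41,0,-0.01]}]';  python3 -m creep '[{"grip":0.4,"dp":[1,0,0],"rotation":[0,0,0]},{"grip":0.4,"dp":[2,0,0],"rotation":[0,0,0]},{"grip":0.4,"dp":[2,0,0],"rotation":[0,0,0]},{"grip":0.4,"dp":[2,0,0],"rotation":[0,0,0]},{"grip":0.4,"dp":[2,0,0],"rotation":[0,0,0]}]'; python3 go.py 0.6149 -0.0047 0.0598 2.3; python3 -c "
from h import *
shot('wrist','w14')"; python3 heldt.py
```

```text
time: 18.82
tool_pos: [0.6165, -0.0089, 0.1156]
tcp_rot: [1.182, 1.225, -1.186]
wrist_force: [0.7, -0.8, -0.7]
width: 0.085
time: 19.23
tool_pos: [0.6091, -0.0037, 0.0955]
tcp_rot: [1.174, 1.235, -1.183]
wrist_force: [0.3, -0.5, -1.3]
width: 0.087
t 19.23 dp [3.56 0.6  0.13] rot [ 0.0029 -0.0008  0.0078] pos [ 0.6091 -0.0037  0.0955] F [ 0.3 -0.5 -1.3] w 0.087
n 3051 z slope along x -0.001 z by y: [(-12, -29.8), (-6, -29.7), (0, -29.8), (6, -29.7), (12, -12.5), (18, -28.6), (24, -29.6)]
leg centre at x-4cm: y rel 19.2 yaw 2.35 top z rel -0.0292 x extents rel -0.0706 0.0366
tab top z rel [0.0031 0.0093] y -0.0081 0.026
```

View pics/w14.png

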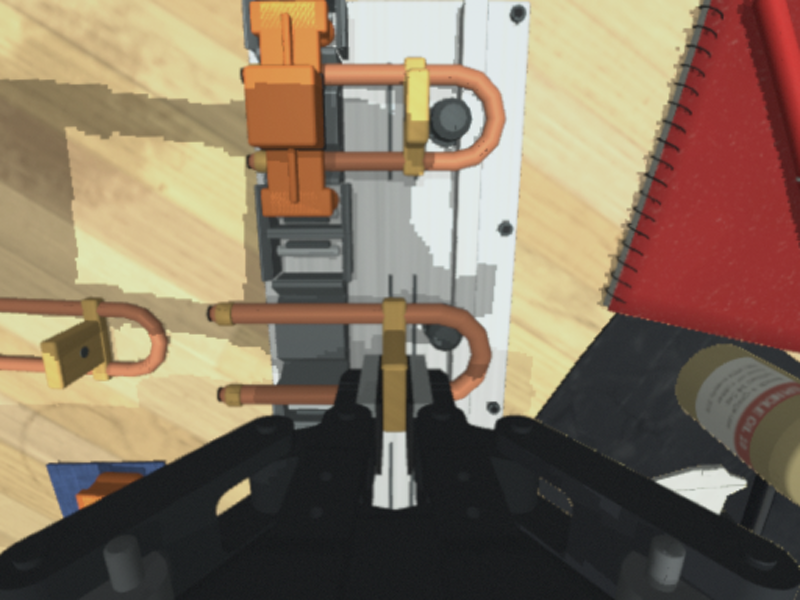

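```bash
python3 -m creep '[{"grip":0.4,"dp":[0,0.55,0.5],"rotation":[0,0,0.008]},{"grip":0.4,"dp":[1,0.55,0.5],"rotation":[0,0,0.008]},{"grip":0.4,"dp":[2,0.55,0.5],"rotation":[0,0,0.008]},{"grip":0.4,"dp":[3,0.55,0.5],"rotation":[0,0,0.008]},{"grip":0.4,"dp":[3,0.55,0.5],"rotation":[0,0,0.008]}]';  python3 -m creep '[{"grip":0.4,"dp":[0,0,0],"rotation":[0,0,0]},{"grip":0.4,"dp":[0,0,0],"rotation":[0,0,0]}]';  python3 go.py 0.6149 -0.0085 0.0595 2.3
```

```text
time: 19.7
tool_pos: [0.6132, -0.0091, 0.0624]
tcp_rot: [1.177, 1.233, -1.181]
wrist_force: [-1.1, 0.3, -0.7]
width: 0.083
time: 19.87
tool_pos: [0.6155, -0.0092, 0.0653]
tcp_rot: [1.179, 1.229, -1.178]
wrist_force: [0.1, 0.1, -1.1]
width: 0.081
t 19.87 dp [ 0.58 -0.06 -0.07] rot [ 0.0016 -0.0008 -0.0004] pos [ 0.6155 -0.0092  0.0653] F [ 0.1  0.1 -1.1] w 0.081
```

```bash
python3 -m creep '[{"grip":0.4,"dp":[0.3,-0.05,-0.06],"rotation":[0,0,0]},{"grip":0.4,"dp":[0.5,-0.05,-0.06],"rotation":[0,0,0]},{"grip":0.4,"dp":[0.6,-0.05,-0.06],"rotation":[0,0,0]},{"grip":0.4,"dp":[0.6,-0.05,-0.06],"rotation":[0,0,0]},{"grip":0.4,"dp":[0.6,-0.05,-0.06],"rotation":[0,0,0]}]';   python3 go.py 0.6149 -0.0085 0.0595 2.3
```

```text
time: 20.28
tool_pos: [0.6154, -0.0084, 0.06]
tcp_rot: [1.18, 1.228, -1.177]
wrist_force: [-0.8, 1.1, -0.5]
width: 0.082
t 20.28 dp [ 0.05 -0.05  0.01] rot [ 0.0015 -0.001  -0.0016] pos [ 0.6154 -0.0084  0.06  ] F [-0.8  1.1 -0.5] w 0.082
```

```bash
python3 -m creep '[{"grip":2.5,"dp":[0,0,0],"rotation":[0,0,0]},{"grip":2.5,"dp":[0,0,0],"rotation":[0,0,0]},{"grip":2.5,"dp":[0,0,0],"rotation":[0,0,0]},{"grip":2.5,"dp":[-2,0,0],"rotation":[0,0,0]},{"grip":2.5,"dp":[-6,0,0],"rotation":[0,0,0]}]';python3 -m creep '[{"grip":4.6,"dp":[-3,-1,0.5],"rotation":[0,0,0]},{"grip":4.6,"dp":[-6,-2,1],"rotation":[0,0,0]},{"grip":4.6,"dp":[-6,-2.8,2],"rotation":[0,0,0]},{"grip":4.6,"dp":[-6,-2.8,2],"rotation":[0,0,0]},{"grip":4.6,"dp":[-6,-2.8,2],"rotation":[0,0,0]}]';python3 -c "
from h import *
shot('wrist','w15')";python3 rep.py; python3 go.py 0.5735 -0.1008 0.11 2.3
```

```text
time: 20.7
tool_pos: [0.6103, -0.0086, 0.1144]
tcp_rot: [1.174, 1.238, -1.186]
wrist_force: [0.1, -1.4, -0.3]
width: 0.294
time: 21.12
tool_pos: [0.5876, -0.0302, 0.1797]
tcp_rot: [1.181, 1.228, -1.178]
wrist_force: [-0.2, 0.4, -0.3]
width: 0.541
post [306.  58.] 847 a 10.1 47.7 mean 30.8 b 72.2 116.1 mean 92.9 z 0.0301 (array([631.1,  89.8]), array([37.7, 45.5]), 2.2)
post [302.  57.] 228 a 20.8 34.5 mean 27.3 b 87.3 101.5 mean 94.0 z 0.0299 (array([629.5,  89.5]), array([13.6, 15.2]), 4.9)
post [302. 158.] 643 a 10.8 46.4 mean 30.5 b -21.3 21.4 mean 2.1 z 0.0300 (array([634.6,  -4.5]), array([35.9, 45.4]), 2.5)
post [298. 160.] 176 a 19.9 34.1 mean 26.9 b -7.1 7.1 mean 0.3 z 0.0297 (array([632.3,  -3.8]), array([15. , 14.2]), 48.6)
post [291. 248.] 71 a 20.5 27.1 mean 24.1 b -102.0 -87.6 mean -94.4 z 0.0298 (array([633.3, -98.6]), array([ 6.4, 15.4]), 4.7)
block [231.  49.] 1124 a -46.3 -22.8 mean -34.5 b 81.3 107.1 mean 93.9 z 0.0639 (array([567.5,  86.8]), array([23.6, 26.4]), 2.1)
block [289.  50.] 367 a 7.5 15.5 mean 11.2 b 82.1 105.9 mean 93.8 z 0.0624 (array([613.6,  88.3]), 
[... 533 characters left out ...]
, 2.2)
barbox [235. 232.] 721 a -48.4 -21.1 mean -34.7 b -82.9 -56.7 mean -68.9 z 0.0460 (array([573.9, -77.4]), array([27.6, 31.2]), 2.1)
barbox [236. 283.] 316 a -48.6 -21.3 mean -34.8 b -133.5 -117.7 mean -126.1 z 0.0462 (array([ 576.1, -132.9]), array([27.4, 13.3]), 2.3)
tube [114. 167.] 2471 [ 0.4527 -0.0234  0.0391] 244 [435.5 -23.4] [107.7  44.7] 0.2
plate [322. 119.] 3554 (array([658.1,  21.8]), array([ 19.6, 239.3]), 2.8)
plate [277. 109.] 2697 (array([610.6,  42.2]), array([51. , 55.9]), 2.5)
plate [274. 229.] 3949 (array([616.3, -90.8]), array([ 50.1, 119. ]), 2.3)
t 21.17 dp [ 6.86 -1.67  7.04] rot [ 0.0009 -0.0011  0.0002] pos [ 0.5873 -0.0299  0.1787] F [ 0.7 -0.9 -0.3] w 0.541
```

View pics/w15.png

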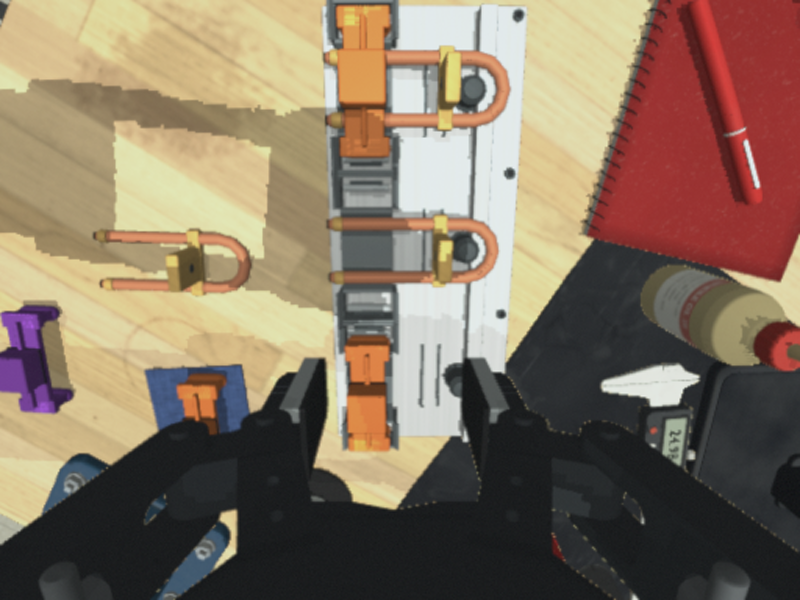

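```bash
python3 -m creep '[{"grip":4.6,"dp":[2,-0.5,2.3],"rotation":[0,0,0]},{"grip":4.6,"dp":[4,-1,4.7],"rotation":[0,0,0]},{"grip":4.6,"dp":[6,-1.5,7],"rotation":[0,0,0]},{"grip":4.6,"dp":[8,-1.5,7],"rotation":[0,0,0]},{"grip":4.6,"dp":[9,-1.5,7],"rotation":[0,0,0]}]';python3 -m creep '[{"grip":4.6,"dp":[0,0,0],"rotation":[0,0,0]},{"grip":4.6,"dp":[0,0,0],"rotation":[0,0,0]},{"grip":4.6,"dp":[0,0,0],"rotation":[0,0,0]}]'; python3 go.py 0.5749 -0.1008 0.0585 2.3
```

```text
time: 21.58
tool_pos: [0.573, -0.1005, 0.0848]
tcp_rot: [1.179, 1.234, -1.183]
wrist_force: [0.2, 0.5, -0.5]
width: 0.537
time: 21.83
tool_pos: [0.5769, -0.0997, 0.0902]
tcp_rot: [1.179, 1.228, -1.176]
wrist_force: [0.1, 1.2, 0.3]
width: 0.537
t 21.83 dp [ 3.17 -0.21  0.1 ] rot [ 0.0025 -0.0007 -0.0022] pos [ 0.5769 -0.0997  0.0902] F [0.1 1.2 0.3] w 0.537
```

```bash
python3 -m creep '[{"grip":4.6,"dp":[1.5,-0.2,0.1],"rotation":[0,0,0]},{"grip":4.6,"dp":[3.1,-0.2,0.1],"rotation":[0,0,0]},{"grip":4.6,"dp":[3.1,-0.2,0.1],"rotation":[0,0,0]},{"grip":4.6,"dp":[3.1,-0.2,0.1],"rotation":[0,0,0]}]' 30; python3 -m creep '[{"grip":2,"dp":[0,0,0],"rotation":[0,0,0]},{"grip":2,"dp":[0,0,0],"rotation":[0,0,0]},{"grip":2,"dp":[0,0,0],"rotation":[0,0,0]},{"grip":2,"dp":[0,0,0],"rotation":[0,0,0]},{"grip":2,"dp":[0,0,0],"rotation":[0,0,0]}]'; python3 go.py 0.5749 -0.1008 0.0585 2.3
```

```text
time: 22.17
tool_pos: [0.5743, -0.1008, 0.0592]
tcp_rot: [1.179, 1.229, -1.176]
wrist_force: [0.3, 0.7, 0.3]
width: 0.536
time: 22.58
tool_pos: [0.5754, -0.1015, 0.0604]
tcp_rot: [1.181, 1.226, -1.175]
wrist_force: [-0.6, 1.9, 5.8]
width: 0.27
t 22.58 dp [ 0.19 -0.05 -0.07] rot [ 0.0016 -0.0003 -0.0041] pos [ 0.5754 -0.1015  0.0604] F [-0.6  1.9  5.8] w 0.270
```

```bash
python3 -m creep '[{"grip":2,"dp":[-1,0,0],"rotation":[0,0,0]},{"grip":2,"dp":[-3,0,0],"rotation":[0,0,0]},{"grip":2,"dp":[-6,0,-1],"rotation":[0,0,0]},{"grip":2,"dp":[-6,0,-5],"rotation":[0,0,0]},{"grip":2,"dp":[-6,0,-9],"rotation":[0,0,0]}]'; python3 -m creep '[{"grip":2,"dp":[1,0,-0.6],"rotation":[0,0,0]},{"grip":2,"dp":[2,0,-0.6],"rotation":[0,0,0]},{"grip":2,"dp":[2,0,-0.6],"rotation":[0,0,0]},{"grip":2,"dp":[2,0,-0.6],"rotation":[0,0,0]},{"grip":2,"dp":[2,0,-0.6],"rotation":[0,0,0]}]'; python3 held.py;  python3 go.py 0.5713 -0.0068 0.0604 2.3
```

```text
time: 23.0
tool_pos: [0.5726, -0.0123, 0.1222]
tcp_rot: [1.185, 1.221, -1.176]
wrist_force: [1.3, 0.3, -0.8]
width: 0.271
time: 23.42
tool_pos: [0.5698, -0.0068, 0.0983]
tcp_rot: [1.18, 1.228, -1.179]
wrist_force: [0.8, 0.3, -0.4]
width: 0.272
[(-32, 104), (-30, 40), (-20, 38), (-18, 175), (-16, 2091), (-14, 156), (-12, 249), (-10, 103), (-8, 64), (-6, 54), (-4, 58), (-2, 55), (0, 171), (2, 1984), (4, 107)]
block top in tool (mm): x -3.0  y -10.3..11.4 z -12.3..12.7 [ 0.5701 -0.0068  0.0987] (array([570.4,  -6.4]), array([23. , 27.3]), 3.6)
t 23.47 dp [3.83 0.11 0.01] rot [ 0.0001 -0.0004 -0.001 ] pos [ 0.5701 -0.0068  0.0987] F [-0.7 -0.  -0.6] w 0.275
```

```bash
python3 -m creep '[{"grip":2,"dp":[1.5,0.1,0],"rotation":[0,0,0]},{"grip":2,"dp":[2.8,0.1,0],"rotation":[0,0,0]},{"grip":2,"dp":[3.4,0.1,0],"rotation":[0,0,0]},{"grip":2,"dp":[3.6,0.1,0],"rotation":[0,0,0]},{"grip":2,"dp":[3.6,0.1,0],"rotation":[0,0,0]}]';  python3 -m creep '[{"grip":2,"dp":[0.1,0,0],"rotation":[0,0,0]},{"grip":2,"dp":[0.15,0,0],"rotation":[0,0,0]},{"grip":2,"dp":[0.15,0,0],"rotation":[0,0,0]}]'; python3 go.py 0.5713 -0.0068 0.0604 2.3
```

```text
time: 23.88
tool_pos: [0.5703, -0.0059, 0.0618]
tcp_rot: [1.179, 1.229, -1.179]
wrist_force: [0.2, -0.5, -0.6]
width: 0.27
time: 24.13
tool_pos: [0.5715, -0.0057, 0.0618]
tcp_rot: [1.18, 1.227, -1.177]
wrist_force: [0.5, -1.4, -1.2]
width: 0.271
t 24.13 dp [ 0.14 -0.02  0.11] rot [ 0.0017 -0.0002 -0.0022] pos [ 0.5715 -0.0057  0.0618] F [ 0.5 -1.4 -1.2] w 0.271
```

```bash
python3 -m creep '[{"grip":2,"dp":[0.12,0,0.08],"rotation":[0,0,0]},{"grip":2,"dp":[0.12,0,0.08],"rotation":[0,0,0]},{"grip":4.4,"dp":[0.12,0,0.08],"rotation":[0,0,0]},{"grip":4.4,"dp":[0.12,0,0.08],"rotation":[0,0,0]},{"grip":4.4,"dp":[0.12,0,0.08],"rotation":[0,0,0]}]'; python3 -m creep '[{"grip":4.4,"dp":[-2,0,0],"rotation":[0,0,0]},{"grip":4.4,"dp":[-6,0,0],"rotation":[0,0,0]},{"grip":4,"dp":[-9,-3,-1],"rotation":[0,0,0]},{"grip":4,"dp":[-10,-6,-2],"rotation":[0,0,0]},{"grip":4,"dp":[-10,-7,-2],"rotation":[0,0,0]}]';python3 -c "
from h import *
shot('wrist','w16')";python3 rep.py|grep -v plate; python3 go.py 0.4526 -0.0232 0.1 0.4
```

```text
time: 24.55
tool_pos: [0.5713, -0.0061, 0.0602]
tcp_rot: [1.18, 1.228, -1.177]
wrist_force: [-0.3, 0.4, 0.1]
width: 0.514
time: 24.97
tool_pos: [0.4995, 0.0118, 0.1634]
tcp_rot: [1.181, 1.226, -1.173]
wrist_force: [0.6, 0.8, -0.2]
width: 0.471
post [402. 109.] 846 a 10.5 47.1 mean 29.7 b 72.8 115.9 mean 94.8 z 0.0302 (array([631.1,  90.1]), array([37.8, 45. ]), 2.7)
post [391. 203.] 489 a 10.4 45.9 mean 31.6 b -18.3 22.0 mean 6.4 z 0.0302 (array([635.4,   2.6]), array([26.5, 48.5]), 36.9)
post [388. 207.] 66 a 22.7 34.3 mean 28.9 b -4.0 7.5 mean 3.0 z 0.0297 (array([634.8,  -1.5]), array([ 6.4, 14.7]), 47.4)
block [340. 108.] 1138 a -46.9 -23.6 mean -36.1 b 81.8 107.3 mean 94.6 z 0.0638 (array([566. ,  87.7]), array([26.2, 25.4]), 2.8)
block [397. 109.] 442 a 6.9 15.1 mean 10.0 b 83.1 106.0 mean 94.5 z 0.0622 (array([611.5,  89.4]), array([12.4, 23.1]), 1.6)
block [332. 221.] 930 a -46.7 -23.1 mean -35.8 b -12.5 12.8 mean 1.3 z 0.0638 (array([569.8,  -5.3]), array([26.7, 29. ]), 5.1)
block [381. 221.] 366 a 5.4 14.1 mean 8.7 b -12.4 11.5 mean 0.5 z 0.0621 (array([613.9,  -4.4]), array([12. , 26.1]), 2.3)
barbox [334. 106.] 1897 a -48.6 -21.7 mean -36.1 b 56.4 132.2 mean 96.0 z 0.0461 (array([566.6,  87.5]), array([29.1, 75.8]), 2.4)
barbox [386. 109.] 174 a 6.3 8.6 mean 7.5 b 83.1 105.9 mean 95.0 z 0.0464 (array([609.1,  89.3]), array([ 6.4, 22.8]), 1.5)
barbox [329. 203.] 1241 a -48.5 -21.3 mean -34.9 b -37.4 38.1 mean 11.3 z 0.0461 (array([570.8,  -6.4]), array([28.7, 77. ]), 2.5)
barbox [372. 213.] 176 a 4.9 12.9 mean 6.5 b -11.2 11.7 mean 2.1 z 0.0466 (array([611.8,  -4.3]), array([25.5, 12.7]), 73.8)
tube [355. 107.] 4838 [0.5716 0.0891 0.0463] 2175 [584.8  73.8] [52.  79.7] 60.1
tube [191. 212.] 2283 [ 0.452  -0.0204  0.0396] 177 [435.2 -22.6] [107.7  43.1] 1.9
t 25.02 dp [ 6.13 -4.68  3.26] rot [ 0.0358 -0.0009 -0.0023] pos [0.4978 0.0113 0.1614] F [-2.1  0.3  0.1] w 0.470
```

View pics/w16.png

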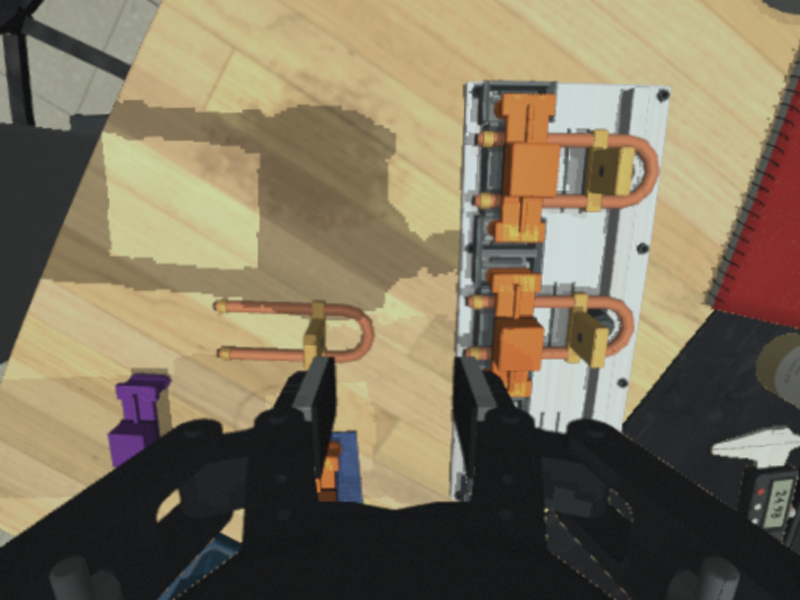

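```bash
python3 -m creep '[{"grip":4,"dp":[2,-1.6,1.1],"rotation":[0.01,0,0]},{"grip":4,"dp":[4,-3.2,2.2],"rotation":[0.03,0,0]},{"grip":4,"dp":[5.5,-4.7,3.2],"rotation":[0.04,0,0]},{"grip":4,"dp":[6.5,-4.7,3.2],"rotation":[0.04,0,0]},{"grip":4,"dp":[6.5,-4.7,3.2],"rotation":[0.04,0,0]}]'; python3 -m creep '[{"grip":4,"dp":[0,0,0],"rotation":[0,0,0]},{"grip":4,"dp":[0,0,0],"rotation":[0,0,0]}]'; python3 go.py 0.4524 -0.0232 0.0350 0.4;python3 -c "
from h import *
shot('wrist','w17')"
```

```text
time: 25.43
tool_pos: [0.4523, -0.0233, 0.0918]
tcp_rot: [1.208, 1.213, -1.211]
wrist_force: [-0.1, -0.2, 0.2]
width: 0.47
time: 25.6
tool_pos: [0.4565, -0.0231, 0.0957]
tcp_rot: [1.21, 1.208, -1.205]
wrist_force: [0.3, -0.8, -0.2]
width: 0.467
t 25.60 dp [ 6.06 -0.43  0.02] rot [-0.005  -0.0007 -0.0032] pos [ 0.4565 -0.0231  0.0957] F [ 0.3 -0.8 -0.2] w 0.467
```

View pics/w17.png

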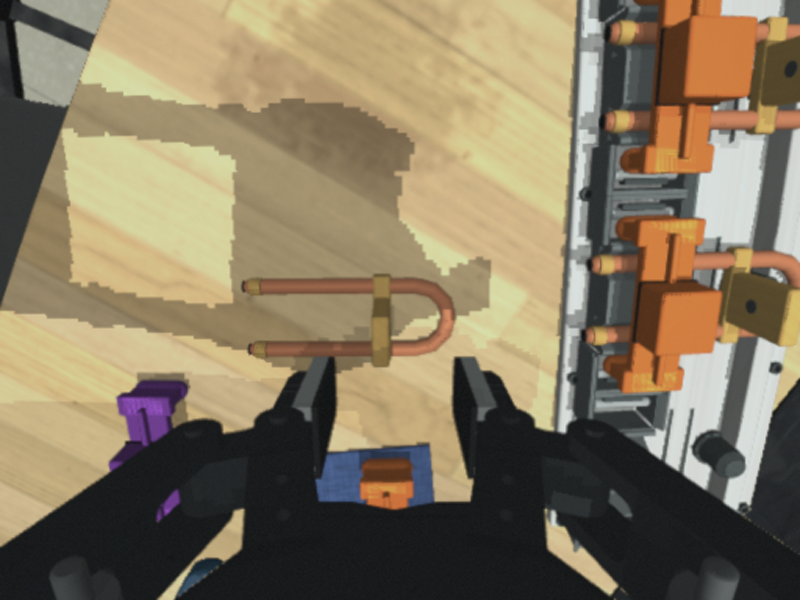

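```bash
python3 -m creep '[{"grip":4,"dp":[2.5,-0.4,0],"rotation":[0,0,0]},{"grip":4,"dp":[5,-0.4,0],"rotation":[0,0,0]},{"grip":4,"dp":[5.9,-0.4,0],"rotation":[0,0,0]},{"grip":4,"dp":[5.9,-0.4,0],"rotation":[0,0,0]},{"grip":4,"dp":[5.9,-0.4,0],"rotation":[0,0,0]}]'; python3 -m creep '[{"grip":0.4,"dp":[0,0,0],"rotation":[0,0,0]},{"grip":0.4,"dp":[0,0,0],"rotation":[0,0,0]},{"grip":0.4,"dp":[0,0,0],"rotation":[0,0,0]},{"grip":0.4,"dp":[0,0,0],"rotation":[0,0,0]},{"grip":0.4,"dp":[0,0,0],"rotation":[0,0,0]}]' 40; python3 go.py 0.4524 -0.0232 0.0350 0.4
```

```text
time: 26.07
tool_pos: [0.4514, -0.023, 0.0363]
tcp_rot: [1.209, 1.21, -1.206]
wrist_force: [0.2, -0.3, 0.5]
width: 0.471
time: 26.48
tool_pos: [0.4523, -0.0232, 0.0374]
tcp_rot: [1.21, 1.207, -1.205]
wrist_force: [-0.6, 0.4, 6.5]
width: 0.08
t 26.48 dp [ 0.24  0.01 -0.  ] rot [-0.0054 -0.0005 -0.0042] pos [ 0.4523 -0.0232  0.0374] F [-0.6  0.4  6.5] w 0.080
```

```bash
python3 -m creep '[{"grip":0.4,"dp":[-2,0,0],"rotation":[0,0,0]},{"grip":0.4,"dp":[-5,0,0],"rotation":[0,0,0]},{"grip":0.4,"dp":[-8.5,0,0],"rotation":[0,0,0]},{"grip":0.4,"dp":[-9,2,0.8],"rotation":[0,0,0]},{"grip":0.4,"dp":[-9,5.5,2.2],"rotation":[-0.01,0,0]}]'; python3 go.py 0.6187 -0.0995 0.1 2.0
```

```text
time: 26.9
tool_pos: [0.5058, -0.0446, 0.1295]
tcp_rot: [1.203, 1.212, -1.195]
wrist_force: [0.6, 0.6, -1.4]
width: 0.081
t 26.90 dp [ 3.01 11.2   5.64] rot [-0.022  -0.0004 -0.0056] pos [ 0.5058 -0.0446  0.1295] F [ 0.6  0.6 -1.4] w 0.081
```

```bash
python3 -m creep '[{"grip":0.4,"dp":[0,3.5,1.8],"rotation":[-0.01,0,0]},{"grip":0.4,"dp":[0.5,7,3.6],"rotation":[-0.02,0,0]},{"grip":0.4,"dp":[1.5,10.8,5.6],"rotation":[-0.02,0,0]},{"grip":0.4,"dp":[2.7,10.8,5.6],"rotation":[-0.02,0,0]},{"grip":0.4,"dp":[2.7,10.8,5.6],"rotation":[-0.02,0,0]}]'; python3 -m creep '[{"grip":0.4,"dp":[0,0,0],"rotation":[0,0,0]},{"grip":0.4,"dp":[0,0,0],"rotation":[0,0,0]},{"grip":0.4,"dp":[0,0,0],"rotation":[0,0,0]}]'; python3 -c "
from h import *
shot('wrist','w18')";python3 heldt.py; python3 go.py 0.6187 -0.0995 0.1 2.3
```

```text
time: 27.32
tool_pos: [0.6145, -0.1008, 0.0961]
tcp_rot: [1.187, 1.226, -1.188]
wrist_force: [-0.5, 0.0, -2.1]
width: 0.081
time: 27.57
tool_pos: [0.6137, -0.0993, 0.0997]
tcp_rot: [1.187, 1.224, -1.184]
wrist_force: [-0.2, 0.6, -1.0]
width: 0.082
n 3013 z slope along x 0.010 z by y: [(-18, -29.5), (-12, -29.0), (-6, -29.3), (0, -29.1), (6, -29.1), (12, -18.0), (18, -29.0), (24, -29.0)]
leg centre at x-4cm: y rel 16.0 yaw 1.74 top z rel -0.0293 x extents rel -0.0696 0.0376
tab top z rel [0.0034 0.0108] y -0.0131 0.0225
t 27.62 dp [0.   0.48 0.03] rot [-0.0079 -0.0005 -0.0022] pos [ 0.6139 -0.0993  0.1   ] F [ 1.1  0.6 -0.7] w 0.079
```

```bash
python3 -m creep '[{"grip":0.4,"dp":[0,0.5,0],"rotation":[-0.01,0,0]},{"grip":0.4,"dp":[1,0.5,0],"rotation":[-0.01,0,0]},{"grip":0.4,"dp":[2,0.5,0],"rotation":[-0.01,0,0]},{"grip":0.4,"dp":[3.2,0.5,0],"rotation":[-0.01,0,0]},{"grip":0.4,"dp":[3.3,0.5,0],"rotation":[-0.01,0,0]}]'; python3 -m creep '[{"grip":0.4,"dp":[0,0,0],"rotation":[0,0,0]},{"grip":0.4,"dp":[0,0,0],"rotation":[0,0,0]},{"grip":0.4,"dp":[0,0,0],"rotation":[0,0,0]}]'; python3 go.py 0.6187 -0.0997 0.0596 2.3
```

```text
time: 28.03
tool_pos: [0.6167, -0.099, 0.0623]
tcp_rot: [1.178, 1.233, -1.181]
wrist_force: [-1.3, -0.4, -0.9]
width: 0.078
time: 28.28
tool_pos: [0.6197, -0.0997, 0.0662]
tcp_rot: [1.18, 1.228, -1.177]
wrist_force: [0.4, -0.8, -0.4]
width: 0.08
t 28.28 dp [ 0.66 -0.1  -0.  ] rot [ 0.0015 -0.0006 -0.0017] pos [ 0.6197 -0.0997  0.0662] F [ 0.4 -0.8 -0.4] w 0.080
```

```bash
python3 -m creep '[{"grip":0.4,"dp":[0.3,-0.1,0],"rotation":[0,0,0]},{"grip":0.4,"dp":[0.6,-0.1,0],"rotation":[0,0,0]},{"grip":0.4,"dp":[0.65,-0.1,0],"rotation":[0,0,0]},{"grip":0.4,"dp":[0.65,-0.1,0],"rotation":[0,0,0]},{"grip":0.4,"dp":[0.65,-0.1,0],"rotation":[0,0,0]}]';  python3 go.py 0.6187 -0.0997 0.0596 2.3
```

```text
time: 28.7
tool_pos: [0.6187, -0.0997, 0.0599]
tcp_rot: [1.18, 1.228, -1.177]
wrist_force: [0.2, -0.1, 0.3]
width: 0.081
t 28.70 dp [ 0.03 -0.   -0.  ] rot [ 0.0016 -0.0005 -0.002 ] pos [ 0.6187 -0.0997  0.0599] F [ 0.2 -0.1  0.3] w 0.081
```

Seated. I release, rise and head for the cap on the mat.

```bash
python3 -m creep '[{"grip":2.5,"dp":[0,0,0],"rotation":[0,0,0]},{"grip":2.5,"dp":[0,0,0],"rotation":[0,0,0]},{"grip":2.5,"dp":[0,0,0],"rotation":[0,0,0]},{"grip":2.5,"dp":[-2,0,0],"rotation":[0,0,0]},{"grip":2.5,"dp":[-6,0,0],"rotation":[0,0,0]}]';python3 -m creep '[{"grip":4.6,"dp":[-4,0,0],"rotation":[0,0,0]},{"grip":4.6,"dp":[-7,-2,-2],"rotation":[0,0,0]},{"grip":4.6,"dp":[-7,-5,-4],"rotation":[0,0,0]},{"grip":4.6,"dp":[-7,-8,-6],"rotation":[0,0,0]},{"grip":4.6,"dp":[-7,-11,-6],"rotation":[0,0,0]}]';python3 -c "
from h import *
shot('wrist','w19')";python3 rep.py|grep -v plate; python3 go.py 0.454 -0.142 0.13 2.3
```

```text
time: 29.12
tool_pos: [0.6134, -0.0987, 0.1138]
tcp_rot: [1.176, 1.239, -1.185]
wrist_force: [0.4, 0.7, -0.6]
width: 0.293
time: 29.53
tool_pos: [0.505, -0.042, 0.1904]
tcp_rot: [1.18, 1.229, -1.174]
wrist_force: [-0.9, -0.7, -0.3]
width: 0.536
post [377.  29.] 66 a 10.1 20.3 mean 14.0 b 108.9 116.4 mean 113.0 z 0.0306 (array([616.9, 108. ]), array([10.3,  7.7]), 7.5)
post [394.  57.] 640 a 10.4 47.6 mean 33.2 b 72.4 112.6 mean 89.4 z 0.0302 (array([633. ,  83.2]), array([49.5, 28.4]), 59.8)
post [381. 149.] 567 a 10.2 46.4 mean 30.0 b -21.8 20.8 mean 2.1 z 0.0302 (array([634.2,  -5. ]), array([36.4, 44.7]), 2.1)
post [372. 232.] 416 a 10.4 45.7 mean 31.6 b -113.7 -73.2 mean -89.8 z 0.0302 (array([639., -93.]), array([27.8, 48.4]), 33.0)
post [369. 236.] 91 a 22.5 34.5 mean 28.4 b -101.6 -87.7 mean -93.7 z 0.0302 (array([638.3, -97.5]), array([ 9.9, 13.5]), 38.6)
block [332.  42.] 1080 a -47.1 -23.3 mean -35.8 b 81.4 106.5 mean 93.6 z 0.0638 (array([566.2,  86.1]), array([26.1, 26.7]), 3.4)
block [386.  43.] 398 a 7.0 15.2 mean 10.2 b 82.6 105.8 mean 94.0 z 0.0621 (array([611.7,  88.
[... 549 characters left out ...]
76.  49.] 174 a 6.8 13.6 mean 8.1 b 82.2 105.5 mean 92.8 z 0.0464 (array([610.2,  88.1]), array([ 9.9, 24.5]), 16.7)
barbox [321. 149.] 1389 a -48.5 -21.3 mean -35.6 b -38.1 37.6 mean 2.8 z 0.0461 (array([570.9,  -6.9]), array([28.8, 75.8]), 2.2)
barbox [364. 153.] 116 a 5.5 10.7 mean 6.7 b -11.7 11.1 mean 0.4 z 0.0464 (array([613.6,  -5.7]), array([ 6.9, 24.1]), 2.0)
barbox [355. 241.] 121 a 5.5 13.4 mean 7.2 b -106.6 -83.2 mean -92.0 z 0.0464 (array([616.5, -99.6]), array([28.2, 11. ]), 78.7)
tube [211. 268.] 620 [ 0.465  -0.1449  0.0437] 145 [ 466.6 -140.6] [ 8.  71.4] 5.3
t 29.58 dp [ 5.83 -4.81  9.73] rot [ 0.0038 -0.0017  0.006 ] pos [ 0.4982 -0.0428  0.1882] F [-5.9 -0.1 -1.4] w 0.535
```

View pics/w19.png

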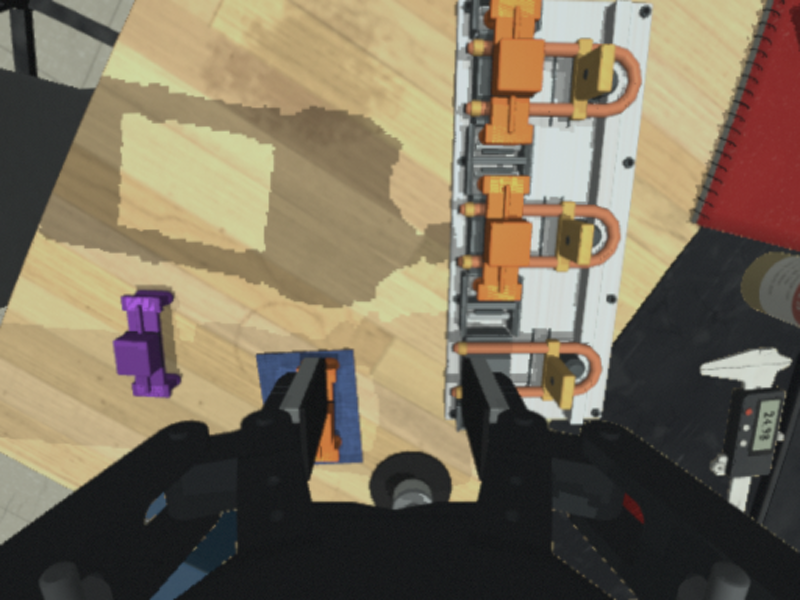

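```bash
python3 -m creep '[{"grip":4.6,"dp":[1,-1.6,3.2],"rotation":[0,0,0]},{"grip":4.6,"dp":[2,-3.2,6.4],"rotation":[0,0,0]},{"grip":4.6,"dp":[3,-4.8,7.7],"rotation":[0,0,0.01]},{"grip":4.6,"dp":[3,-4.8,7.7],"rotation":[0,0,0.01]},{"grip":4.6,"dp":[3,-4.8,7.7],"rotation":[0,0,0.01]}]'; python3 -c "
from h import *
shot('wrist','w20')"
python3 - <<'E'
from meas import *
c,p,d=load(); X=cloud(c,d);hsv=cv2.cvtColor(p,cv2.COLOR_RGB2HSV).astype(int)
o=(hsv[...,0]<14)&(hsv[...,1]>170)&(hsv[...,2]>50)&(d>0)&(X[...,0]<.52)
for lo,hi in ((.042,.05),(.02,.034)):
  for m,ce,n in comps(o&(X[...,2]>lo)&(X[...,2]<hi),40): print(ce.round(),n,np.median(X[m],0).round(4),rect(c,m,np.median(X[m][:,2])))
m=(hsv[...,0]>100)&(hsv[...,0]<125)&(hsv[...,1]>90)&(abs(X[...,2]-.003)<.005)&(X[...,0]>.38)&(X[...,1]<-.08)&(d>0)
for m,ce,n in comps(m,200): print('blue',ce.round(),n,rect(c,m,.003))
E
python3 go.py 0.454 -0.142 0.0415 2.3
```

```text
time: 30.0
tool_pos: [0.4601, -0.1238, 0.1587]
tcp_rot: [1.186, 1.221, -1.172]
wrist_force: [0.7, -0.4, 0.2]
width: 0.536
[243. 216.] 597 [ 0.4546 -0.1451  0.0456] (array([ 454.8, -143.3]), array([21.7, 26.7]), 2.0)
[243. 182.] 656 [ 0.454  -0.1157  0.0277] (array([ 454.2, -118.8]), array([25. , 27.8]), 2.1)
[244. 236.] 288 [ 0.4565 -0.1713  0.0278] (array([ 455.8, -172.8]), array([24.8, 15. ]), 2.0)
blue [230. 206.] 3624 (array([ 445.5, -153.5]), array([72.6, 97.7]), 5.6)
t 30.05 dp [11.79 -0.94  1.83] rot [ 0.0002 -0.0009 -0.0118] pos [ 0.4613 -0.1235  0.1595] F [0.6 0.1 0.3] w 0.540
```

View pics/w20.png

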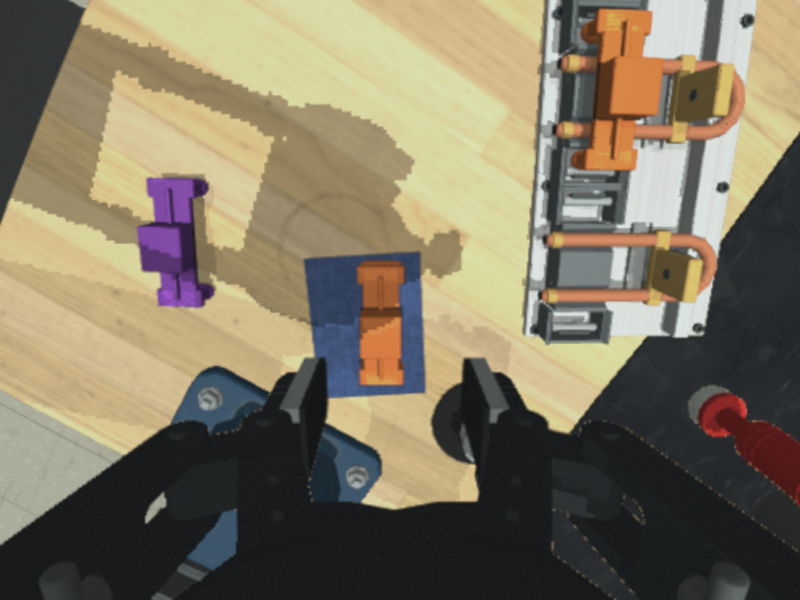

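```bash
python3 -m creep '[{"grip":4.6,"dp":[2,-0.8,1.9],"rotation":[0,0,-0.01]},{"grip":4.6,"dp":[5,-0.8,1.9],"rotation":[0,0,-0.01]},{"grip":4.6,"dp":[8.5,-0.8,1.9],"rotation":[0,0,-0.01]},{"grip":4.6,"dp":[9,-0.8,1.9],"rotation":[0,0,-0.01]},{"grip":4.6,"dp":[9,-0.8,1.9],"rotation":[0,0,-0.01]}]'; python3 -m creep '[{"grip":4.6,"dp":[0,0,0],"rotation":[0,0,0]},{"grip":4.6,"dp":[0,0,0],"rotation":[0,0,0]}]'; python3 go.py 0.4543 -0.1437 0.0415 2.1
```

```text
time: 30.47
tool_pos: [0.4536, -0.1412, 0.0674]
tcp_rot: [1.178, 1.234, -1.179]
wrist_force: [-0.1, -0.1, 0.0]
width: 0.538
time: 30.63
tool_pos: [0.4572, -0.1428, 0.0714]
tcp_rot: [1.18, 1.225, -1.175]
wrist_force: [0.0, 1.1, 0.5]
width: 0.538
t 30.63 dp [ 2.99 -0.31  0.07] rot [ 0.0059  0.0007 -0.0048] pos [ 0.4572 -0.1428  0.0714] F [0.  1.1 0.5] w 0.538
```

```bash
python3 -m creep '[{"grip":4.6,"dp":[1.5,-0.25,0.1],"rotation":[0,0,0]},{"grip":4.6,"dp":[2.9,-0.25,0.1],"rotation":[0,0,0]},{"grip":4.6,"dp":[2.9,-0.25,0.1],"rotation":[0,0,0]},{"grip":4.6,"dp":[2.9,-0.25,0.1],"rotation":[0,0,0]}]' 30; python3 -m creep '[{"grip":2,"dp":[0,0,0],"rotation":[0,0,0]},{"grip":2,"dp":[0,0,0],"rotation":[0,0,0]},{"grip":2,"dp":[0,0,0],"rotation":[0,0,0]},{"grip":2,"dp":[0,0,0],"rotation":[0,0,0]},{"grip":2,"dp":[0,0,0],"rotation":[0,0,0]}]'; python3 -m creep '[{"grip":2,"dp":[-1,0,0],"rotation":[0,0,0]},{"grip":2,"dp":[-4,0,0],"rotation":[0,0,0]},{"grip":2,"dp":[-7,0,0],"rotation":[0,0,0]},{"grip":2,"dp":[-8,3,-0.5],"rotation":[0,0,0]},{"grip":2,"dp":[-8,6,-1.5],"rotation":[0,0,0]}]'; python3 go.py 0.5751 -0.1012 0.1 2.3
```

```text
time: 30.97
tool_pos: [0.4534, -0.1437, 0.0415]
tcp_rot: [1.18, 1.227, -1.176]
wrist_force: [0.1, -0.2, 0.7]
width: 0.543
time: 31.38
tool_pos: [0.4541, -0.1441, 0.042]
tcp_rot: [1.18, 1.225, -1.175]
wrist_force: [-0.4, 0.3, 7.0]
width: 0.269
time: 31.8
tool_pos: [0.5143, -0.1277, 0.1254]
tcp_rot: [1.182, 1.22, -1.175]
wrist_force: [0.6, -0.6, 0.4]
width: 0.271
t 31.80 dp [ 2.58  6.15 -2.41] rot [-0.0005  0.0025 -0.0086] pos [ 0.5143 -0.1277  0.1254] F [ 0.6 -0.6  0.4] w 0.271
```

```bash
python3 -m creep '[{"grip":2,"dp":[0,3,-1.2],"rotation":[0,0,-0.01]},{"grip":2,"dp":[0.5,5.8,-2.4],"rotation":[0,0,-0.01]},{"grip":2,"dp":[1.5,5.8,-2.4],"rotation":[0,0,-0.01]},{"grip":2,"dp":[2.2,5.8,-2.4],"rotation":[0,0,-0.01]},{"grip":2,"dp":[2.2,5.8,-2.4],"rotation":[0,0,-0.01]}]';  python3 -m creep '[{"grip":2,"dp":[0,0,0],"rotation":[0,0,0]},{"grip":2,"dp":[0,0,0],"rotation":[0,0,0]},{"grip":2,"dp":[0,0,0],"rotation":[0,0,0]}]'; python3 held.py; python3 go.py 0.5751 -0.1012 0.0605 2.3
```

```text
time: 32.22
tool_pos: [0.5663, -0.0993, 0.0962]
tcp_rot: [1.172, 1.24, -1.187]
wrist_force: [-1.4, -0.1, -1.1]
width: 0.273
time: 32.47
tool_pos: [0.5681, -0.1003, 0.0988]
tcp_rot: [1.175, 1.235, -1.185]
wrist_force: [0.2, 0.8, -0.8]
width: 0.27
[(-32, 86), (-30, 63), (-20, 39), (-18, 69), (-16, 2129), (-14, 432), (-12, 193), (-10, 149), (-8, 67), (-6, 55), (-4, 61), (-2, 59), (0, 97), (2, 1861), (4, 330)]
block top in tool (mm): x -3.4  y -10.3..11.5 z -12.8..12.4 [ 0.5684 -0.1003  0.099 ] (array([569.1, -99.4]), array([23.1, 27.3]), 2.4)
t 32.52 dp [3.85 0.7  0.12] rot [ 0.0007 -0.0005  0.0081] pos [ 0.5684 -0.1003  0.099 ] F [-0.2 -1.1 -0.4] w 0.277
```

```bash
python3 -m creep '[{"grip":2,"dp":[0.5,0.65,0.1],"rotation":[0,0,0.008]},{"grip":2,"dp":[1.5,0.65,0.1],"rotation":[0,0,0.008]},{"grip":2,"dp":[2,0.65,0.1],"rotation":[0,0,0.008]},{"grip":2,"dp":[2,0.65,0.1],"rotation":[0,0,0.008]},{"grip":2,"dp":[2,0.65,0.1],"rotation":[0,0,0.008]}]';  python3 -m creep '[{"grip":2,"dp":[0,0,0],"rotation":[0,0,0]},{"grip":2,"dp":[0,0,0],"rotation":[0,0,0]}]'; python3 go.py 0.5751 -0.1013 0.0605 2.3
```

```text
time: 32.93
tool_pos: [0.5742, -0.1003, 0.0772]
tcp_rot: [1.178, 1.232, -1.18]
wrist_force: [-0.0, 0.2, -0.4]
width: 0.273
time: 33.1
tool_pos: [0.5753, -0.1005, 0.0785]
tcp_rot: [1.179, 1.229, -1.178]
wrist_force: [-0.9, 0.7, -0.3]
width: 0.272
t 33.10 dp [ 1.8  -0.02  0.08] rot [ 0.0016 -0.0006  0.0004] pos [ 0.5753 -0.1005  0.0785] F [-0.9  0.7 -0.3] w 0.272
```

```bash
python3 -m creep '[{"grip":2,"dp":[0.8,0,0.05],"rotation":[0,0,0]},{"grip":2,"dp":[1.4,0,0.05],"rotation":[0,0,0]},{"grip":2,"dp":[1.7,0,0.05],"rotation":[0,0,0]},{"grip":2,"dp":[1.75,0,0.05],"rotation":[0,0,0]},{"grip":2,"dp":[1.75,0,0.05],"rotation":[0,0,0]}]'; python3 go.py 0.5751 -0.1013 0.0605 2.3
```

```text
time: 33.52
tool_pos: [0.575, -0.1015, 0.0607]
tcp_rot: [1.178, 1.229, -1.179]
wrist_force: [-0.4, -2.2, 1.3]
width: 0.274
t 33.52 dp [ 0.02  0.01 -0.02] rot [ 0.0016 -0.0001  0.001 ] pos [ 0.575  -0.1015  0.0607] F [-0.4 -2.2  1.3] w 0.274
```

Seated with little force. Release, then measure the tool from above.

```bash
python3 -m creep '[{"grip":4.4,"dp":[0,0,0],"rotation":[0,0,0]},{"grip":4.4,"dp":[0,0,0],"rotation":[0,0,0]},{"grip":4.4,"dp":[0,0,0],"rotation":[0,0,0]},{"grip":4.4,"dp":[-2,0,0],"rotation":[0,0,0]},{"grip":4.4,"dp":[-6,0,0],"rotation":[0,0,0]}]'; python3 -m creep '[{"grip":5,"dp":[-4,-1,0],"rotation":[0,0,0]},{"grip":5,"dp":[-8,-2.5,0],"rotation":[0,0,0]},{"grip":5,"dp":[-12,-4,0],"rotation":[0,0,0]},{"grip":5,"dp":[-13,-4,0],"rotation":[0,0,0]},{"grip":5,"dp":[-13,-4,0],"rotation":[0,0,0]}]';python3 -c "
from h import *
shot('wrist','w21');shot('side','si21');shot('scene','s21')";python3 rep.py|grep -v plate|grep block
python3 - <<'E'
from meas import *
for n in ('wrist','side','scene'):
    c,p,d=load(n); X=cloud(c,d);hsv=cv2.cvtColor(p,cv2.COLOR_RGB2HSV).astype(int)
    reg=(d>0)&(X[...,0]>.46)&(X[...,0]<.6)&(X[...,1]<-.16)&(X[...,1]>-.29)
    for nm,lo,hi in (('foot',.006,.03),('hand',.05,.106),('top',.106,.118)):
        m=reg&(X[...,2]>lo)&(X[...,2]<hi)
        if m.sum()>5: q=X[m]; print(n,nm,m.sum(),np.percentile(q,5,0).round(4),np.percentile(q,50,0).round(4),np.percentile(q,95,0).round(4))
E
```

```text
time: 33.93
tool_pos: [0.5702, -0.0996, 0.1155]
tcp_rot: [1.175, 1.241, -1.186]
wrist_force: [0.3, 0.2, -0.0]
width: 0.511
time: 34.35
tool_pos: [0.5377, -0.1032, 0.2566]
tcp_rot: [1.182, 1.221, -1.172]
wrist_force: [-0.5, -0.0, 0.2]
width: 0.585
block [286.   3.] 145 a -46.4 -23.4 mean -34.8 b 80.4 83.7 mean 81.7 z 0.0624 (array([567.8,  74.1]), array([23.1,  5.5]), 3.0)
block [284.  87.] 608 a -46.7 -22.7 mean -35.1 b -13.5 12.0 mean -0.6 z 0.0638 (array([571. ,  -7.6]), array([24.6, 25.4]), 2.7)
block [326.  88.] 203 a 6.2 14.4 mean 9.6 b -12.0 10.5 mean -0.9 z 0.0622 (array([615.4,  -5.8]), array([ 9.7, 22.5]), 2.9)
block [282. 174.] 489 a -46.4 -23.2 mean -34.9 b -107.8 -82.3 mean -94.2 z 0.0637 (array([ 575. , -100.9]), array([24. , 26.9]), 2.3)
block [320. 174.] 176 a 5.3 13.3 mean 8.7 b -106.9 -83.3 mean -94.6 z 0.0622 (array([618.1, -99.5]), array([ 9.8, 24.8]), 2.2)
wrist foot 346 [ 0.5164 -0.2323  0.0069] [ 0.5308 -0.2198  0.022 ] [ 0.5445 -0.2121  0.0243]
wrist hand 575 [ 0.5179 -0.2244  0.0551] [ 0.5305 -0.2164  0.0838] [ 0.5427 -0.2142  0.1048]
wrist top 326 [ 0.5204 -0.236   0.1067] [ 0.5303 -0.226   0.1087] [ 0.5404 -0.2169  0.1102]
side foot 254 [ 0.5125 -0.2472  0.0063] [ 0.522  -0.2376  0.0206] [ 0.5399 -0.2208  0.0258]
side hand 437 [ 0.5145 -0.245   0.0535] [ 0.5186 -0.2401  0.0795] [ 0.5329 -0.2246  0.1036]
side top 103 [ 0.5172 -0.2423  0.1065] [ 0.5258 -0.2335  0.1089] [ 0.5363 -0.2223  0.1103]
scene foot 111 [ 0.5138 -0.2367  0.0062] [ 0.5231 -0.2213  0.0197] [ 0.5399 -0.2089  0.0266]
scene hand 189 [ 0.5152 -0.2312  0.0544] [ 0.5215 -0.219   0.0798] [ 0.5358 -0.2147  0.1039]
scene top 32 [ 0.518  -0.2366  0.1065] [ 0.526  -0.2258  0.109 ] [ 0.5359 -0.2174  0.1106]
```

View pics/w21.png

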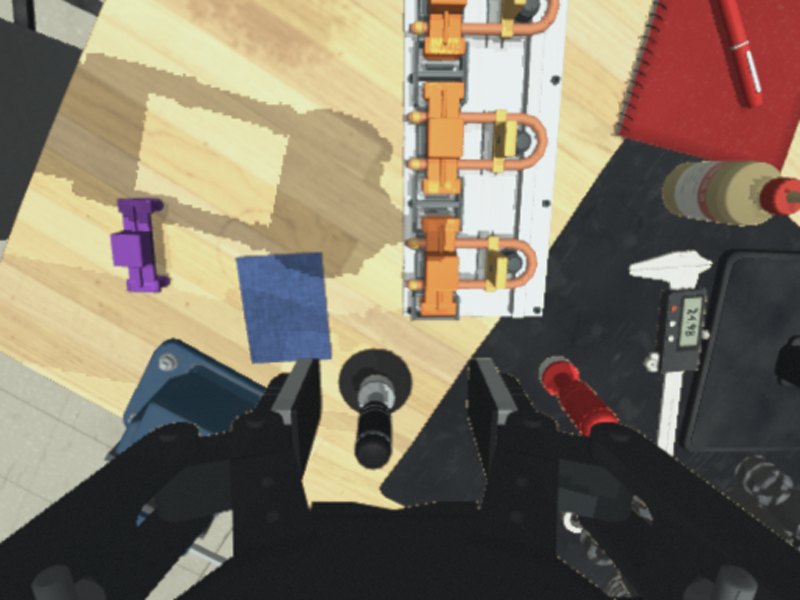

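View pics/si21.png

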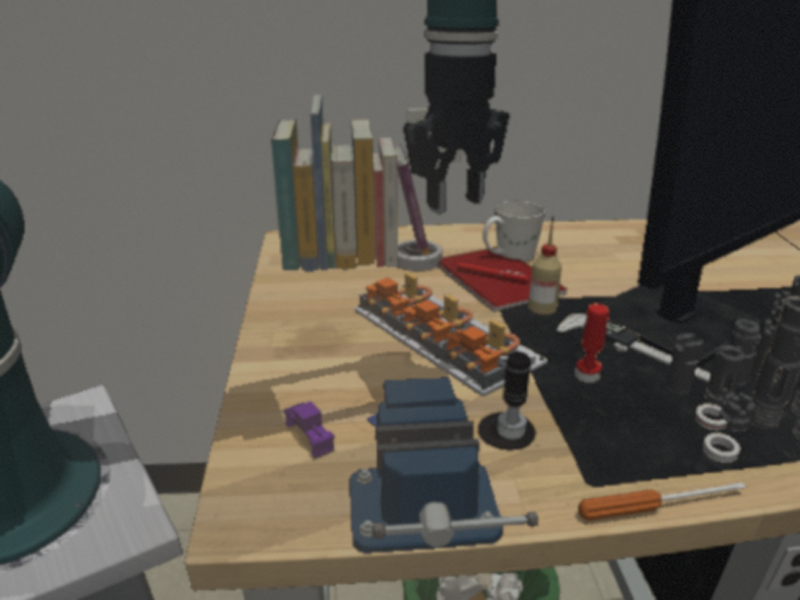

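```bash
python3 -m creep '[{"grip":6,"dp":[0,0,0],"rotation":[0,0,0]},{"grip":6,"dp":[0,0,0],"rotation":[0,0,0]},{"grip":6,"dp":[0,0,0],"rotation":[0,0,0]}]'
cat > toolm.py <<'E'
from meas import *
from scipy.optimize import least_squares
for n in sys.argv[1:]:
    c,p,d=shot(n); X=cloud(c,d);hsv=cv2.cvtColor(p,cv2.COLOR_RGB2HSV).astype(int)
    reg=(d>0)&(X[...,0]>.46)&(X[...,0]<.6)&(X[...,1]<-.16)&(X[...,1]>-.29)
    m=reg&(X[...,2]>.1075)&(X[...,2]<.118); q=X[m]; print(n,'top n',m.sum(),((np.percentile(q,1,0)+np.percentile(q,99,0))/2).round(4),(np.percentile(q,99,0)-np.percentile(q,1,0)).round(4))
    # foot circle: light pixels near z .022-.026
    rm=reg&(hsv[...,2]<75)&(X[...,2]>-.003)&(X[...,2]<.011)
    k=max(comps(rm,60),key=lambda t:t[2])[0]
    cs,_=cv2.findContours(k.astype(np.uint8),0,1); e=max(cs,key=len).reshape(-1,2); P=plane(c,e,.004)[:,:2]*1000
    f=least_squares(lambda v:np.hypot(P[:,0]-v[0],P[:,1]-v[1])-35,[528,-224],loss='soft_l1',f_scale=.7)
    print(n,'rest',f.x.round(1),'resid',np.median(abs(f.fun)).round(2),len(P))
E
python3 toolm.py wrist side scene
python3 - <<'E'
from meas import *
c,p,d=load('side');X=cloud(c,d)
q=X[(d>0)&(X[...,2]>.05)&(X[...,2]<.2)&(X[...,0]>.3)&(X[...,0]<.51)&(X[...,1]>-.4)&(X[...,1]<-.17)]
print('vise max',np.percentile(q,99.5,0).round(3), [(z,np.percentile(q[abs(q[:,2]-z)<.015][:,0],99).round(3)) for z in (.06,.09,.12) if (abs(q[:,2]-z)<.015).sum()>5])
E
python3 go.py 0.529 -0.228 0.16 2.3
```

```text
time: 34.75
tool_pos: [0.5345, -0.1025, 0.2487]
tcp_rot: [1.177, 1.233, -1.181]
wrist_force: [-0.8, -0.3, -0.3]
width: 0.704
wrist top n 280 [ 0.5295 -0.2272  0.1091] [0.0211 0.0214 0.0031]
wrist rest [ 527.9 -223.4] resid 3.01 164
side top n 84 [ 0.5279 -0.2317  0.1094] [0.0214 0.0216 0.0035]
side rest [ 528.2 -225.4] resid 3.42 103
scene top n 28 [ 0.5274 -0.2283  0.1091] [0.0202 0.0207 0.0027]
scene rest [ 530.3 -227.8] resid 6.31 53
vise max [ 0.426 -0.2    0.116] [(0.06, np.float64(0.404)), (0.09, np.float64(0.409)), (0.12, np.float64(0.426))]
t 34.90 dp [ 8.98 -1.11 12.51] rot [ 0.0016 -0.0012  0.0023] pos [ 0.535  -0.1027  0.2499] F [0.5 0.2 0. ] w 0.701
```

```bash
python3 -m creep '[{"grip":6,"dp":[1.5,-0.4,4],"rotation":[0,0,0]},{"grip":6,"dp":[3.5,-0.8,8],"rotation":[0,0,0]},{"grip":6,"dp":[6,-1.1,12],"rotation":[0,0,0]},{"grip":6,"dp":[8,-1.1,12.5],"rotation":[0,0,0]},{"grip":6,"dp":[8,-1.1,12.5],"rotation":[0,0,0]}]';  python3 -m creep '[{"grip":6,"dp":[0,0,0],"rotation":[0,0,0]},{"grip":6,"dp":[0,0,0],"rotation":[0,0,0]},{"grip":6,"dp":[0,0,0],"rotation":[0,0,0]}]'; python3 toolm.py side; python3 -c "
from h import *
shot('wrist','w22')"; python3 go.py 0.5285 -0.2278 0.071 2.3
```

```text
time: 35.32
tool_pos: [0.526, -0.2297, 0.1652]
tcp_rot: [1.179, 1.236, -1.186]
wrist_force: [-1.0, 0.3, -1.0]
width: 0.703
time: 35.57
tool_pos: [0.5306, -0.2275, 0.1726]
tcp_rot: [1.178, 1.228, -1.176]
wrist_force: [-0.3, -0.1, -0.2]
width: 0.707
side top n 81 [ 0.5277 -0.2321  0.1092] [0.0212 0.0225 0.0031]
side rest [ 526.9 -225.6] resid 2.62 102
t 35.67 dp [10.18 -0.24  0.02] rot [ 0.0031  0.0006 -0.0022] pos [ 0.5307 -0.2274  0.1728] F [ 0.4 -0.4  0.5] w 0.701
```

View pics/w22.png

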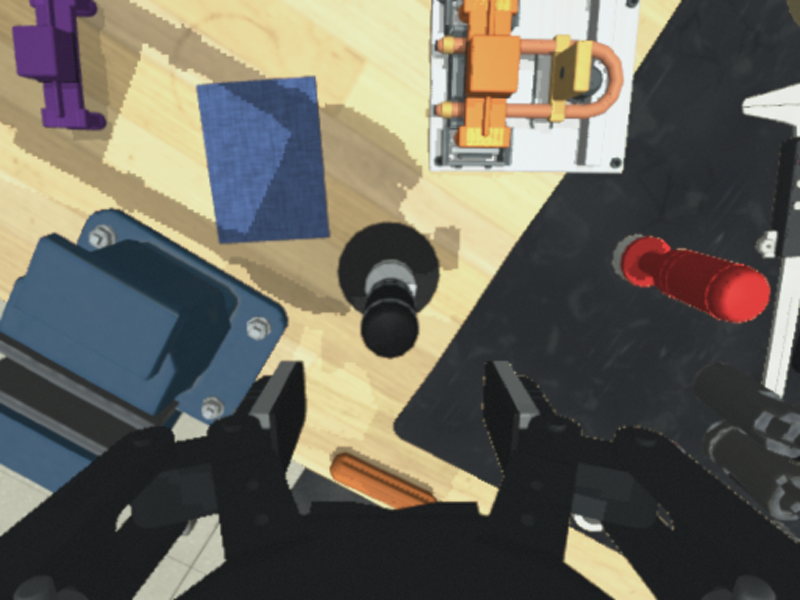

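Run:
```python
from meas import *
from scipy.optimize import least_squares
c,p,d=load('wrist'); X=cloud(c,d);hsv=cv2.cvtColor(p,cv2.COLOR_RGB2HSV).astype(int)
reg=(d>0)&(X[...,0]>.47)&(X[...,0]<.575)&(X[...,1]<-.16)&(X[...,1]>-.28)
m=reg&(X[...,2]>.1075)&(X[...,2]<.118);q=X[m];print('top',((q.min(0)+q.max(0))/2).round(4),(q.max(0)-q.min(0)).round(4))
for z in np.arange(.052,.106,.012):
    q=X[reg&(abs(X[...,2]-z)<.006)]
    if len(q)>20: print(round(z,3),'x mid',((np.percentile(q[:,0],2)+np.percentile(q[:,0],98))/2).round(4),'ymax',np.percentile(q[:,1],99).round(4))
rm=reg&(hsv[...,2]<75)&(X[...,2]>-.003)&(X[...,2]<.010)&(X[...,1]>-.235)
k=max(comps(rm,60),key=lambda t:t[2])[0]
cs,_=cv2.findContours(k.astype(np.uint8),0,1); e=max(cs,key=len).reshape(-1,2); P=plane(c,e,.004)[:,:2]*1000
cen=np.array([528,-225]); 
for _ in range(4):
    r=np.hypot(*(P-cen).T); S=P[abs(r-35)<5]
    f=least_squares(lambda v:np.hypot(S[:,0]-v[0],S[:,1]-v[1])-v[2],[*cen,35],loss='soft_l1',f_scale=.7); cen=f.x[:2]
print('rest',f.x.round(1),len(S),np.median(abs(f.fun)))
fm=reg&(X[...,2]>.012)&(X[...,2]<.03); q=X[fm]; print('foot',np.percentile(q,2,0).round(4),np.percentile(q,98,0).round(4))
```

```text
top [ 0.53   -0.2273  0.1097] [0.0236 0.0238 0.0044]
0.052 x mid 0.5285 ymax -0.2141
0.064 x mid 0.5304 ymax -0.2138
0.076 x mid 0.5296 ymax -0.214
0.088 x mid 0.5298 ymax -0.214
0.1 x mid 0.53 ymax -0.2137
rest [ 527.9 -221.8   33.1] 119 0.2595980876806152
foot [ 0.5149 -0.2293  0.0133] [ 0.5452 -0.2119  0.0235]
```

```bash
python3 -m creep '[{"grip":6,"dp":[2.5,-0.15,0],"rotation":[0,0,0]},{"grip":6,"dp":[5.5,-0.15,0],"rotation":[0,0,0]},{"grip":6,"dp":[9,-0.15,0],"rotation":[0,0,0]},{"grip":6,"dp":[10.1,-0.15,0],"rotation":[0,0,0]},{"grip":6,"dp":[10.1,-0.15,0],"rotation":[0,0,0]}]';  python3 -m creep '[{"grip":6,"dp":[0,0,0],"rotation":[0,0,0]},{"grip":6,"dp":[0,0,0],"rotation":[0,0,0]},{"grip":6,"dp":[0,0,0],"rotation":[0,0,0]}]'; python3 go.py 0.5292 -0.2278 0.071 2.3
```

```text
time: 36.08
tool_pos: [0.5254, -0.2261, 0.067]
tcp_rot: [1.177, 1.237, -1.181]
wrist_force: [-0.3, 0.2, -0.6]
width: 0.704
time: 36.33
tool_pos: [0.5299, -0.2289, 0.0726]
tcp_rot: [1.179, 1.225, -1.176]
wrist_force: [0.1, -0.4, -0.1]
width: 0.701
t 36.33 dp [ 0.16 -0.07 -0.11] rot [ 0.0018  0.0015 -0.0035] pos [ 0.5299 -0.2289  0.0726] F [ 0.1 -0.4 -0.1] w 0.701
```

```bash
python3 -m creep '[{"grip":4,"dp":[0,-0.05,-0.1],"rotation":[0,0,0]},{"grip":2.4,"dp":[0,-0.05,-0.1],"rotation":[0,0,0]},{"grip":2.4,"dp":[0,-0.05,-0.1],"rotation":[0,0,0]},{"grip":2.4,"dp":[0,-0.05,-0.1],"rotation":[0,0,0]},{"grip":2.4,"dp":[0,-0.05,-0.1],"rotation":[0,0,0]}]' 70;python3 -m creep '[{"grip":2.4,"dp":[0,0,0],"rotation":[0,0,0]},{"grip":2.4,"dp":[0,0,0],"rotation":[0,0,0]},{"grip":2.4,"dp":[0,0,0],"rotation":[0,0,0]}]'; python3 go.py 0.5292 -0.2278 0.071 2.3
```

```text
time: 36.75
tool_pos: [0.5284, -0.2275, 0.0713]
tcp_rot: [1.179, 1.227, -1.178]
wrist_force: [-0.2, 0.5, 6.3]
width: 0.308
time: 37.0
tool_pos: [0.5284, -0.2275, 0.0713]
tcp_rot: [1.179, 1.227, -1.178]
wrist_force: [-1.1, 0.9, 6.6]
width: 0.312
t 37.00 dp [0.03 0.08 0.03] rot [ 0.0015  0.0003 -0.0014] pos [ 0.5284 -0.2275  0.0713] F [-1.1  0.9  6.6] w 0.312
```

```bash
python3 -m creep '[{"grip":2.4,"dp":[-2,0,0],"rotation":[0,0,0]},{"grip":2.4,"dp":[-5,0,0],"rotation":[0,0,0]},{"grip":2.4,"dp":[-8.5,0,0],"rotation":[0,0,0]},{"grip":2.4,"dp":[-10,0.5,-2],"rotation":[0,0,0]},{"grip":2.4,"dp":[-10,2,-5.5],"rotation":[0,0,0]}]';python3 go.py 0.5752 -0.1013 0.15 2.3
```

```text
time: 37.42
tool_pos: [0.547, -0.1747, 0.1748]
tcp_rot: [1.181, 1.219, -1.179]
wrist_force: [2.8, 0.6, -2.4]
width: 0.314
t 37.42 dp [ 2.47  3.08 -7.24] rot [-0.0026  0.0042 -0.0062] pos [ 0.547  -0.1747  0.1748] F [ 2.8  0.6 -2.4] w 0.314
```

```bash
python3 -m creep '[{"grip":2.4,"dp":[0,1.5,-3.5],"rotation":[0,0,0]},{"grip":2.4,"dp":[0.5,2.9,-7],"rotation":[0,0,0]},{"grip":2.4,"dp":[2,2.9,-7],"rotation":[0,0,0]},{"grip":2.4,"dp":[2.3,2.9,-7],"rotation":[0,0,0]},{"grip":2.4,"dp":[2.3,2.9,-7],"rotation":[0,0,0]}]';python3 -m creep '[{"grip":2.4,"dp":[0,0,0],"rotation":[0,0,0]},{"grip":2.4,"dp":[0,0,0],"rotation":[0,0,0]},{"grip":2.4,"dp":[0,0,0],"rotation":[0,0,0]}]';python3 go.py 0.5752 -0.1013 0.131 2.3;python3 -c "
from h import *
shot('wrist','w23');shot('side','si23');shot('scene','s23')"
```

```text
time: 37.83
tool_pos: [0.569, -0.0996, 0.1444]
tcp_rot: [1.176, 1.235, -1.181]
wrist_force: [-0.5, -0.0, -1.6]
width: 0.305
time: 38.08
tool_pos: [0.5713, -0.1014, 0.1475]
tcp_rot: [1.18, 1.228, -1.179]
wrist_force: [0.8, 0.9, -2.6]
width: 0.305
t 38.08 dp [1.65 0.39 0.01] rot [-0.0001 -0.0003 -0.0002] pos [ 0.5713 -0.1014  0.1475] F [ 0.8  0.9 -2.6] w 0.305
```

View pics/w23.png

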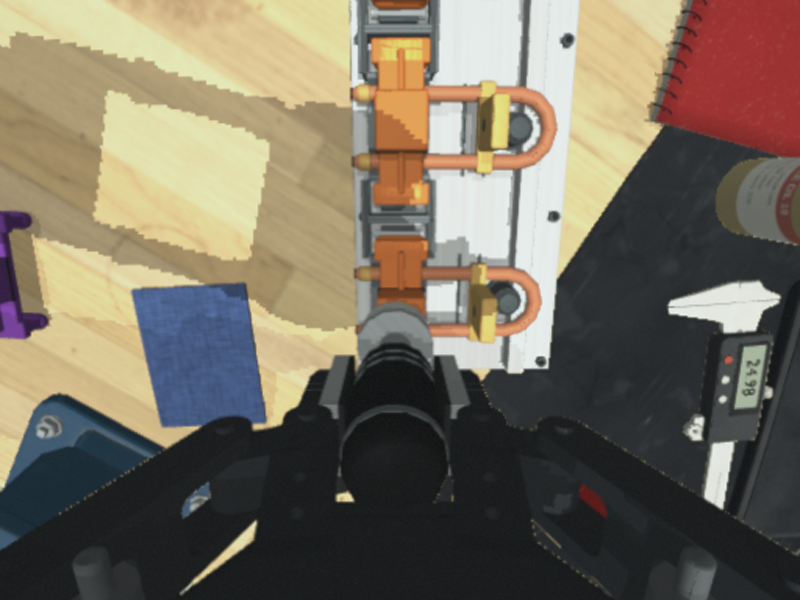

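View pics/si23.png

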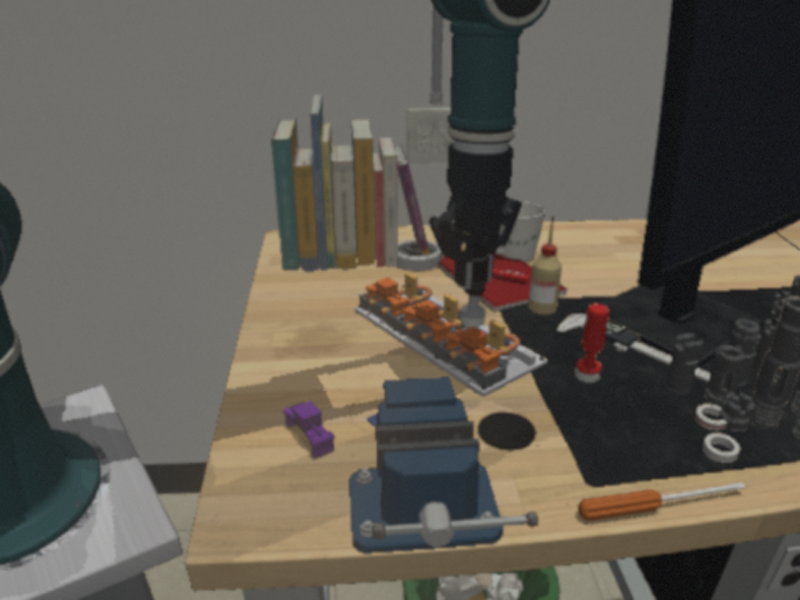

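```bash
python3 -m creep '[{"grip":2.4,"dp":[0.5,0.35,0],"rotation":[0,0,0]},{"grip":2.4,"dp":[1.2,0.35,0],"rotation":[0,0,0]},{"grip":2.4,"dp":[1.2,0.35,0],"rotation":[0,0,0]},{"grip":2.4,"dp":[1.2,0.35,0],"rotation":[0,0,0]}]';python3 -m creep '[{"grip":2.4,"dp":[0,0,0],"rotation":[0,0,0]},{"grip":2.4,"dp":[0,0,0],"rotation":[0,0,0]}]';python3 go.py 0.5752 -0.1013 0.131 2.3
python3 - <<'E'
from meas import *
c,p,d=load('side');X=cloud(c,d);hsv=cv2.cvtColor(p,cv2.COLOR_RGB2HSV).astype(int)
m=(d>0)&(hsv[...,2]<60)&(abs(X[...,2]-.004)<.008)&(X[...,0]>.48)&(X[...,0]<.58)&(X[...,1]<-.17)&(X[...,1]>-.28)
for k,ce,n in comps(m,60):
    cs,_=cv2.findContours(k.astype(np.uint8),0,1); P=plane(c,max(cs,key=len).reshape(-1,2),.004)[:,:2]*1000; print(ce,n,cv2.fitEllipse(P.astype(np.float32)))
E
```

```text
time: 38.57
tool_pos: [0.5738, -0.0999, 0.1337]
tcp_rot: [1.178, 1.232, -1.18]
wrist_force: [0.4, 0.3, -2.2]
width: 0.307
time: 38.73
tool_pos: [0.5747, -0.1, 0.1349]
tcp_rot: [1.178, 1.23, -1.178]
wrist_force: [0.4, -0.2, -2.6]
width: 0.31
t 38.73 dp [0.39 0.05 0.13] rot [ 0.0017 -0.0007  0.0007] pos [ 0.5747 -0.1     0.1349] F [ 0.4 -0.2 -2.6] w 0.310
[323.98546042 275.57673667] 619 ((525.8418579101562, -227.5048065185547), (62.754703521728516, 63.75967788696289), 47.88019943237305)
```

```bash
python3 -m creep '[{"grip":2.4,"dp":[0.2,0.05,0.13],"rotation":[0,0,0]},{"grip":2.4,"dp":[0.5,0.05,0.13],"rotation":[0,0,0]},{"grip":2.4,"dp":[0.7,0.05,0.13],"rotation":[0,0,0]},{"grip":2.4,"dp":[0.7,0.05,0.13],"rotation":[0,0,0]}]';python3 go.py 0.5752 -0.1013 0.1217 2.3
```

```text
time: 39.07
tool_pos: [0.5763, -0.1016, 0.1298]
tcp_rot: [1.179, 1.227, -1.177]
wrist_force: [-1.5, -0.3, 6.2]
width: 0.309
t 39.07 dp [ 0.81 -0.11 -0.04] rot [ 0.0015  0.     -0.0018] pos [ 0.5763 -0.1016  0.1298] F [-1.5 -0.3  6.2] w 0.309
```

```bash
python3 -m creep '[{"grip":2.4,"dp":[0.2,-0.08,-0.03],"rotation":[0,0,0]},{"grip":2.4,"dp":[0.35,-0.08,-0.03],"rotation":[0,0,0]},{"grip":2.4,"dp":[0.35,-0.08,-0.03],"rotation":[0,0,0]}]';python3 go.py 0.5752 -0.1013 0.1217 2.3
```

```text
time: 39.32
tool_pos: [0.5759, -0.1014, 0.1263]
tcp_rot: [1.18, 1.226, -1.176]
wrist_force: [0.6, 1.0, 3.2]
width: 0.309
t 39.32 dp [ 0.46 -0.07 -0.01] rot [ 0.0016  0.0003 -0.003 ] pos [ 0.5759 -0.1014  0.1263] F [0.6 1.  3.2] w 0.309
```

```bash
python3 -m creep '[{"grip":2.4,"dp":[0.2,0,0],"rotation":[0,0,0]},{"grip":2.4,"dp":[0.3,0,0],"rotation":[0,0,0]},{"grip":2.4,"dp":[0.3,0,0],"rotation":[0,0,0]}]';python3 go.py 0.5752 -0.1013 0.1217 2.3
```

```text
time: 39.57
tool_pos: [0.5743, -0.1011, 0.1212]
tcp_rot: [1.179, 1.23, -1.179]
wrist_force: [-0.4, -0.1, 1.3]
width: 0.31
t 39.57 dp [-0.05  0.09  0.03] rot [ 0.0016 -0.0007  0.0007] pos [ 0.5743 -0.1011  0.1212] F [-0.4 -0.1  1.3] w 0.310
```

```bash
python3 -m creep '[{"grip":2.4,"dp":[0.2,0,0],"rotation":[0,0,0]},{"grip":2.4,"dp":[0.5,0,0],"rotation":[0,0,0]},{"grip":2.4,"dp":[0.6,0,0],"rotation":[0,0,0]},{"grip":2.4,"dp":[0.6,0,0],"rotation":[0,0,0]}]';python3 go.py 0.5752 -0.1013 0.1217 2.3
```

```text
time: 39.9
tool_pos: [0.5751, -0.1012, 0.1211]
tcp_rot: [1.179, 1.229, -1.178]
wrist_force: [-11.5, 2.8, 31.3]
width: 0.309
t 39.90 dp [-0.06  0.01  0.01] rot [ 0.0017 -0.0002 -0.0001] pos [ 0.5751 -0.1012  0.1211] F [-11.5   2.8  31.3] w 0.309
```

```bash
python3 -m creep '[{"grip":2.4,"dp":[-1.5,0,0],"rotation":[0,0,0]},{"grip":2.4,"dp":[-3.4,0,0],"rotation":[0,0,0]},{"grip":2.4,"dp":[-3.4,0,-3],"rotation":[0,0,0]},{"grip":2.4,"dp":[-3.4,0,-6.5],"rotation":[0,0,0]},{"grip":2.4,"dp":[-3.4,0,-9.4],"rotation":[0,0,0]}]';python3 -m creep '[{"grip":2.4,"dp":[0,0,0],"rotation":[0,0,0]},{"grip":2.4,"dp":[0,0,0],"rotation":[0,0,0]},{"grip":2.4,"dp":[0,0,0],"rotation":[0,0,0]},{"grip":2.4,"dp":[0,0,0],"rotation":[0,0,0]}]';python3 go.py 0.5713 -0.0065 0.131 2.3
```

```text
time: 40.32
tool_pos: [0.5697, -0.0061, 0.1489]
tcp_rot: [1.18, 1.23, -1.18]
wrist_force: [0.5, 0.4, -2.5]
width: 0.307
time: 40.65
tool_pos: [0.5701, -0.0079, 0.1488]
tcp_rot: [1.178, 1.23, -1.18]
wrist_force: [-0.5, 0.9, -2.2]
width: 0.315
t 40.65 dp [ 1.78  0.13 -0.13] rot [ 0.0011 -0.0004  0.0018] pos [ 0.5701 -0.0079  0.1488] F [-0.5  0.9 -2.2] w 0.315
```

```bash
python3 -m creep '[{"grip":2.4,"dp":[0.5,0.1,-0.1],"rotation":[0,0,0]},{"grip":2.4,"dp":[1.2,0.1,-0.1],"rotation":[0,0,0]},{"grip":2.4,"dp":[1.7,0.1,-0.1],"rotation":[0,0,0]},{"grip":2.4,"dp":[2,0.1,-0.1],"rotation":[0,0,0]},{"grip":2.4,"dp":[2.2,0.1,-0.1],"rotation":[0,0,0]}]';python3 -m creep '[{"grip":2.4,"dp":[0.2,0,0],"rotation":[0,0,0]},{"grip":2.4,"dp":[0.3,0,0],"rotation":[0,0,0]},{"grip":2.4,"dp":[0.3,0,0],"rotation":[0,0,0]}]'; python3 go.py 0.5713 -0.0065 0.1211 2.3
```

```text
time: 41.07
tool_pos: [0.572, -0.0067, 0.1287]
tcp_rot: [1.179, 1.229, -1.179]
wrist_force: [-4.5, -0.7, 11.2]
width: 0.308
time: 41.32
tool_pos: [0.5714, -0.0065, 0.1243]
tcp_rot: [1.179, 1.229, -1.179]
wrist_force: [0.1, 1.2, -2.5]
width: 0.306
t 41.32 dp [ 0.32 -0.01  0.  ] rot [ 0.0011 -0.0005  0.0005] pos [ 0.5714 -0.0065  0.1243] F [ 0.1  1.2 -2.5] w 0.306
```

```bash
python3 -m creep '[{"grip":2.4,"dp":[0.3,0,0],"rotation":[0,0,0]},{"grip":2.4,"dp":[0.6,0,0],"rotation":[0,0,0]},{"grip":2.4,"dp":[0.9,0,0],"rotation":[0,0,0]},{"grip":2.4,"dp":[0.9,0,0],"rotation":[0,0,0]}]'; python3 go.py 0.5713 -0.0065 0.1211 2.3;python3 -m creep '[{"grip":2.4,"dp":[-1.5,0,0],"rotation":[0,0,0]},{"grip":2.4,"dp":[-3.4,0,0],"rotation":[0,0,0]},{"grip":2.4,"dp":[-3.4,0,-3],"rotation":[0,0,0]},{"grip":2.4,"dp":[-3.4,-0.1,-6.5],"rotation":[0,0,0]},{"grip":2.4,"dp":[-3.4,-0.1,-9.4],"rotation":[0,0,0]}]';python3 -m creep '[{"grip":2.4,"dp":[0,0,0],"rotation":[0,0,0]},{"grip":2.4,"dp":[0,0,0],"rotation":[0,0,0]},{"grip":2.4,"dp":[0,0,0],"rotation":[0,0,0]},{"grip":2.4,"dp":[0,0,0],"rotation":[0,0,0]}]';python3 go.py 0.5674 0.0885 0.131 2.3
```

```text
time: 41.65
tool_pos: [0.5725, -0.0068, 0.1211]
tcp_rot: [1.178, 1.228, -1.178]
wrist_force: [-10.6, -1.8, 31.5]
width: 0.313
t 41.65 dp [-0.   -0.12 -0.04] rot [ 0.0019  0.0007 -0.0007] pos [ 0.5725 -0.0068  0.1211] F [-10.6  -1.8  31.5] w 0.313
time: 42.07
tool_pos: [0.5662, 0.0888, 0.1492]
tcp_rot: [1.181, 1.229, -1.18]
wrist_force: [0.3, 0.2, -2.8]
width: 0.309
time: 42.4
tool_pos: [0.5662, 0.087, 0.1488]
tcp_rot: [1.178, 1.23, -1.18]
wrist_force: [0.2, -0.6, -2.5]
width: 0.311
t 42.40 dp [ 1.78  0.13 -0.15] rot [ 0.0011 -0.0002  0.0016] pos [0.5662 0.087  0.1488] F [ 0.2 -0.6 -2.5] w 0.311
```

```bash
python3 -m creep '[{"grip":2.4,"dp":[0.5,0.05,-0.15],"rotation":[0,0,0]},{"grip":2.4,"dp":[1.2,0.05,-0.15],"rotation":[0,0,0]},{"grip":2.4,"dp":[1.7,0.05,-0.15],"rotation":[0,0,0]},{"grip":2.4,"dp":[2,0.05,-0.15],"rotation":[0,0,0]},{"grip":2.4,"dp":[2.2,0.05,-0.15],"rotation":[0,0,0]}]';python3 -m creep '[{"grip":2.4,"dp":[0.2,0,0],"rotation":[0,0,0]},{"grip":2.4,"dp":[0.3,0,0],"rotation":[0,0,0]},{"grip":2.4,"dp":[0.3,0,0],"rotation":[0,0,0]}]'; python3 -m creep '[{"grip":2.4,"dp":[0.3,0,0],"rotation":[0,0,0]},{"grip":2.4,"dp":[0.6,0,0],"rotation":[0,0,0]},{"grip":2.4,"dp":[0.9,0,0],"rotation":[0,0,0]},{"grip":2.4,"dp":[0.9,0,0],"rotation":[0,0,0]}]';python3 go.py 0.5674 0.0885 0.1211 2.3
```

```text
time: 42.82
tool_pos: [0.5676, 0.0889, 0.1288]
tcp_rot: [1.179, 1.229, -1.179]
wrist_force: [-2.9, -0.8, 10.9]
width: 0.31
time: 43.07
tool_pos: [0.567, 0.0889, 0.1245]
tcp_rot: [1.179, 1.229, -1.179]
wrist_force: [-0.4, 0.6, -1.6]
width: 0.31
time: 43.4
tool_pos: [0.5681, 0.0889, 0.1211]
tcp_rot: [1.179, 1.228, -1.178]
wrist_force: [-11.1, -3.0, 29.7]
width: 0.312
t 43.40 dp [-0.   -0.08  0.04] rot [ 0.0018  0.0001 -0.0008] pos [0.5681 0.0889 0.1211] F [-11.1  -3.   29.7] w 0.312
```

All three clicked to the same depth (TCP 121.1 mm). I lift and look before putting the tool back.

```bash
python3 -m creep '[{"grip":2.4,"dp":[-1.5,0,0],"rotation":[0,0,0]},{"grip":2.4,"dp":[-4,0,0],"rotation":[0,0,0]},{"grip":2.4,"dp":[-7,-1.2,3.5],"rotation":[0,0,0]},{"grip":2.4,"dp":[-7,-2.4,7.5],"rotation":[0,0,0]},{"grip":2.4,"dp":[-7,-3.6,11.5],"rotation":[0,0,0]}]';python3 go.py 0.528 -0.2255 0.16 2.3
```

```text
time: 43.82
tool_pos: [0.5384, -0.0229, 0.1876]
tcp_rot: [1.178, 1.227, -1.173]
wrist_force: [0.5, -0.2, -2.8]
width: 0.314
t 43.82 dp [ 2.76 -1.96 20.2 ] rot [ 0.0044 -0.     -0.0043] pos [ 0.5384 -0.0229  0.1876] F [ 0.5 -0.2 -2.8] w 0.314
```

```bash
python3 -c "
from h import *
shot('scene','s24');shot('side','si24')"
python3 - <<'E'
from rep import *
for n in ('scene','side'):
    c,p,d=load(n);X=cloud(c,d);L=(X[...,:2]-o);a=L@u*1000;b=L@v*1000;hsv=cv2.cvtColor(p,cv2.COLOR_RGB2HSV).astype(int)
    for B in (95,0,-95):
        m=(d>0)&(hsv[...,0]<14)&(hsv[...,1]>170)&(abs(b-B)<18)&(a>-60)&(a<-10)&(X[...,2]>.046)&(X[...,2]<.075)
        print(n,B,m.sum(),np.percentile(X[m][:,2],[50,80,95]).round(4) if m.any() else 0)
E
```

```text
scene 95 35 [0.0497 0.0515 0.0536]
scene 0 64 [0.0531 0.0545 0.0553]
scene -95 28 [0.0494 0.0529 0.0538]
side 95 26 [0.0545 0.0552 0.0563]
side 0 1 [0.0531 0.0531 0.0531]
side -95 60 [0.0543 0.0551 0.056 ]
```

```bash
python3 -m creep '[{"grip":2.4,"dp":[0,-0.4,4],"rotation":[0,0,0]},{"grip":2.4,"dp":[0,-0.8,8],"rotation":[0,0,0]},{"grip":2.4,"dp":[0,-1.2,12],"rotation":[0,0,0]},{"grip":2.4,"dp":[0.5,-1.6,16],"rotation":[0,0,0]},{"grip":2.4,"dp":[1.5,-1.9,20],"rotation":[0,0,0]}]';python3 -m creep '[{"grip":2.4,"dp":[1,0,0],"rotation":[0,0,0]},{"grip":2.4,"dp":[3,0,0],"rotation":[0,0,0]},{"grip":2.4,"dp":[5,0,0],"rotation":[0,0,0]},{"grip":2.4,"dp":[5,0,0],"rotation":[0,0,0]},{"grip":2.4,"dp":[5,0,0],"rotation":[0,0,0]}]';python3 go.py 0.528 -0.2258 0.0713 2.3
```

```text
time: 44.33
tool_pos: [0.5268, -0.2245, 0.1706]
tcp_rot: [1.179, 1.228, -1.177]
wrist_force: [0.7, 1.6, -1.8]
width: 0.306
time: 44.75
tool_pos: [0.5246, -0.2217, 0.1179]
tcp_rot: [1.178, 1.235, -1.181]
wrist_force: [-0.3, -0.2, -2.3]
width: 0.308
t 44.75 dp [4.66 0.34 0.44] rot [ 0.0016 -0.0033  0.0053] pos [ 0.5246 -0.2217  0.1179] F [-0.3 -0.2 -2.3] w 0.308
```

```bash
python3 -m creep '[{"grip":2.4,"dp":[1.5,0,0.1],"rotation":[0,0,0]},{"grip":2.4,"dp":[3,0,0.1],"rotation":[0,0,0]},{"grip":2.4,"dp":[3.5,0,0.1],"rotation":[0,0,0]},{"grip":2.4,"dp":[3.5,0,0.1],"rotation":[0,0,0]},{"grip":2.4,"dp":[3.5,0,0.1],"rotation":[0,0,0]}]';python3 -m creep '[{"grip":2.4,"dp":[0,0,0],"rotation":[0,0,0]},{"grip":2.4,"dp":[0,0,0],"rotation":[0,0,0]},{"grip":2.4,"dp":[0,0,0],"rotation":[0,0,0]}]';python3 go.py 0.528 -0.2258 0.0713 2.3; python3 -c "
from h import *
shot('scene','s25');shot('side','si25')"
```

```text
time: 45.17
tool_pos: [0.5269, -0.2237, 0.0861]
tcp_rot: [1.178, 1.229, -1.178]
wrist_force: [0.8, -0.2, -1.4]
width: 0.31
time: 45.42
tool_pos: [0.5271, -0.2242, 0.0864]
tcp_rot: [1.179, 1.228, -1.178]
wrist_force: [0.7, -0.3, -2.5]
width: 0.309
t 45.42 dp [1.51 0.08 0.17] rot [ 0.0017  0.0002 -0.0011] pos [ 0.5271 -0.2242  0.0864] F [ 0.7 -0.3 -2.5] w 0.309
```

View pics/si25.png

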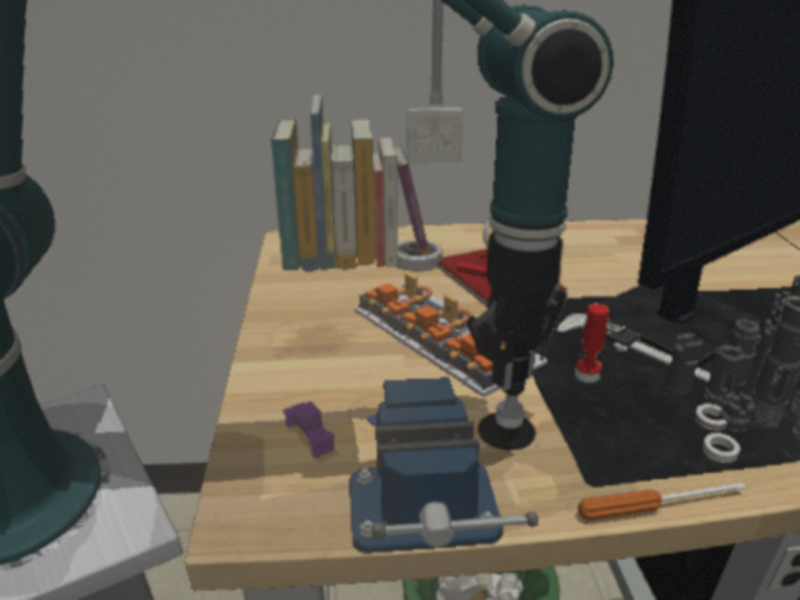

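```bash
python3 -m creep '[{"grip":2.4,"dp":[0.6,0.05,0.1],"rotation":[0,0,0]},{"grip":2.4,"dp":[1.2,0.05,0.1],"rotation":[0,0,0]},{"grip":2.4,"dp":[1.5,0.05,0.1],"rotation":[0,0,0]},{"grip":2.4,"dp":[1.55,0.05,0.1],"rotation":[0,0,0]},{"grip":2.4,"dp":[1.55,0.05,0.1],"rotation":[0,0,0]}]';python3 go.py 0.528 -0.2258 0.0713 2.3
```

```text
time: 45.93
tool_pos: [0.5271, -0.225, 0.0712]
tcp_rot: [1.178, 1.23, -1.179]
wrist_force: [-4.0, 2.1, 8.8]
width: 0.31
t 45.93 dp [-0.01  0.09  0.08] rot [ 0.0017 -0.0006  0.0009] pos [ 0.5271 -0.225   0.0712] F [-4.   2.1  8.8] w 0.310
```

Standing on the rest. Next I ease the load, open the jaws, rise straight up, then check.

```bash
python3 -m creep '[{"grip":2.4,"dp":[-0.1,0,0],"rotation":[0,0,0]},{"grip":6,"dp":[-0.1,0,0],"rotation":[0,0,0]},{"grip":6,"dp":[-0.1,0,0],"rotation":[0,0,0]},{"grip":6,"dp":[-0.1,0,0],"rotation":[0,0,0]},{"grip":6,"dp":[-0.1,0,0],"rotation":[0,0,0]}]';python3 -m creep '[{"grip":6,"dp":[-1,0,0],"rotation":[0,0,0]},{"grip":6,"dp":[-4,0,0],"rotation":[0,0,0]},{"grip":6,"dp":[-8,0,0],"rotation":[0,0,0]},{"grip":6,"dp":[-12,0,0],"rotation":[0,0,0]},{"grip":6,"dp":[-16,0,0],"rotation":[0,0,0]}]';python3 -m creep '[{"grip":6,"dp":[-1,-1,-4],"rotation":[0,0,0]},{"grip":6,"dp":[-2,-2,-8],"rotation":[0,0,0]},{"grip":6,"dp":[-2,-2,-12],"rotation":[0,0,0]},{"grip":6,"dp":[-2,-2,-14],"rotation":[0,0,0]},{"grip":6,"dp":[-2,-2,-14],"rotation":[0,0,0]}]';python3 -c "
from h import *
shot('wrist','w26');shot('side','si26');shot('scene','s26')";python3 rep.py|grep -v plate; python3 toolm.py side wrist
```

```text
time: 46.35
tool_pos: [0.5268, -0.2249, 0.0705]
tcp_rot: [1.179, 1.23, -1.179]
wrist_force: [0.5, 0.4, 0.3]
width: 0.707
time: 46.77
tool_pos: [0.5265, -0.2247, 0.2328]
tcp_rot: [1.179, 1.23, -1.179]
wrist_force: [0.9, -0.6, 0.4]
width: 0.701
time: 47.18
tool_pos: [0.5008, -0.0824, 0.2523]
tcp_rot: [1.178, 1.231, -1.174]
wrist_force: [0.0, -0.1, 0.1]
width: 0.704
post [377.  29.] 476 a 10.5 47.1 mean 32.9 b 72.8 112.6 mean 89.4 z 0.0301 (array([633.4,  83.7]), array([47.4, 30.2]), 63.5)
post [375.  25.] 76 a 24.1 34.5 mean 29.6 b 87.5 100.7 mean 93.0 z 0.0300 (array([631.7,  88.3]), array([15.2,  8.5]), 70.2)
post [367. 111.] 458 a 10.4 46.2 mean 29.8 b -21.9 19.7 mean -1.2 z 0.0302 (array([634.4,  -5.3]), array([36.5, 43.8]), 2.6)
post [367. 111.] 68 a 25.9 33.7 mean 29.4 b -7.6 6.4 mean -0.2 z 0.0302 (array([635.5,  -4.6]), array([ 7.2, 13.9]), 8.0)
post [361. 184.] 308 a 10.6 45.0 mean 31.2 b -113.8 -73.3 mean -89.9 z 0.0300 (array([639.4, -93.6]), array([28.3, 47.7]), 27.2)
post [359. 187.] 72 a 24.1 34.9 mean 29.2 b -102.5 -87.9 mean -94.2 z 0.0301 (array([639.2, -98. ]), array(
[... 1022 characters left out ...]
ay([10.6, 24.5]), 20.4)
barbox [352. 110.] 70 a 5.3 7.3 mean 6.2 b -12.1 11.2 mean -0.0 z 0.0464 (array([612.6,  -5.6]), array([ 4.6, 23.1]), 4.0)
barbox [309. 181.] 115 a -46.4 -22.8 mean -37.6 b -106.5 -63.2 mean -83.5 z 0.0443 (array([569.2, -92. ]), array([40.2, 25.9]), 47.2)
barbox [345. 189.] 74 a 5.3 12.3 mean 6.4 b -106.4 -83.3 mean -93.0 z 0.0461 (array([616. , -99.5]), array([25.5,  8. ]), 80.3)
tube [337.  27.] 3233 [0.5726 0.0774 0.0447] 1435 [587.7 100.6] [93.9 26.9] 38.1
side top n 83 [ 0.5259 -0.23    0.1092] [0.0222 0.0214 0.0034]
side rest [ 527.9 -225.4] resid 3.25 102
wrist top n 284 [ 0.5275 -0.2248  0.1091] [0.0216 0.0215 0.0029]
wrist rest [ 527.9 -223.2] resid 3.02 159
```

View pics/w26.png

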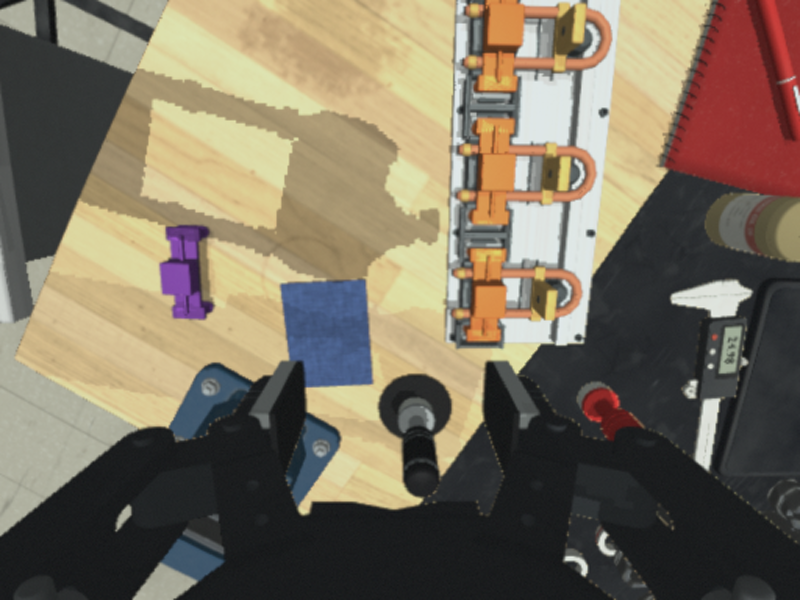

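View pics/si26.png

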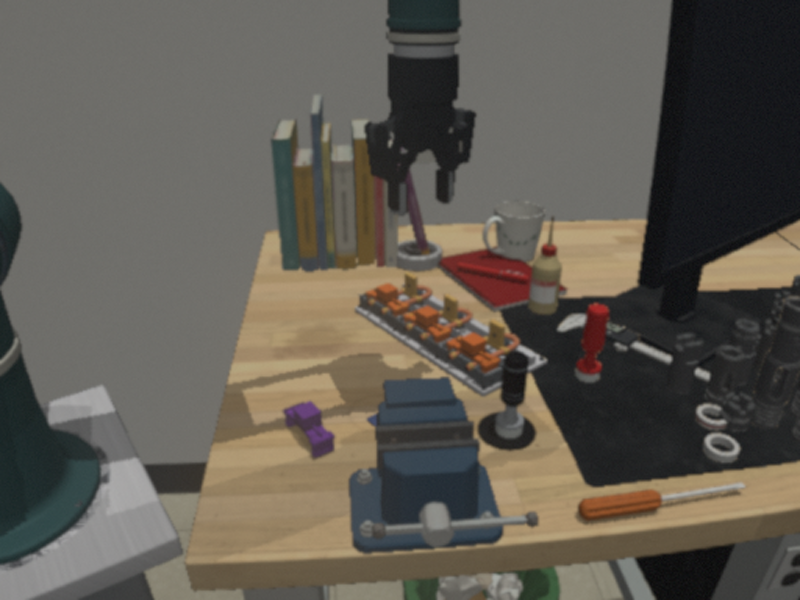

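All block tops are at 54.6 mm (54.4 is home) and all tabs at about 62 mm (62.4 is seated). The tool stands upright on its rest at wrist view (420,430), and the purple cap and red tool are untouched.

```bash
python3 -m creep '[{"grip":6,"dp":[0,0,0],"rotation":[0,0,0]},{"grip":6,"dp":[0,0,0],"rotation":[0,0,0]},{"grip":6,"dp":[0,0,0],"rotation":[0,0,0]}]'; python3 -c "
from workcell import bot
print(bot.finish_job())"
```

```text
time: 47.68
tool_pos: [0.5012, -0.0867, 0.2507]
tcp_rot: [1.179, 1.229, -1.18]
wrist_force: [0.0, 1.0, -0.1]
width: 0.701
the job is handed in; nothing more can be done
None
```

All three tubes are fitted to the cold plate and their caps snapped home, and I handed the job in at 47.7 s. I moved the left clamp's cap to the mat, then worked left to right. Each clamp got its tube, then the next clamp's cap; the right clamp got the one from the mat. I pressed all three caps with the black tool at about 30 N and put it back on its rest.

**Last checks:** the cap tops measured 54.6 mm high (54.4 is home) and the tube tabs about 62 mm (62.4 is seated). The tool stood upright on its rest with the gripper clear of everything, and the purple cap and red tool were not touched.

**What disagreed:**
- **Cameras:** the three views differed by 2–5 mm sideways; I went by the wrist camera and the arm's own readings.
- **Left tube:** it sits about 2 mm toward the bend from the clamp's nominal point, within the 4.5 mm play.
- **Rest centre:** my fits of its outline were rough (about 3 mm), so how well the tool is centred on it is only known to a few millimetres.

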